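# Set up the fan-wheel tester and start it

### The arm

A 6-joint arm with a two-finger parallel gripper is mounted at the origin on the work surface. World frame = base frame: x ahead of the robot, y to its left, z up, the work surface at z = 0. Lengths are in m, angles in rad, forces in N, time in s.
With the tool pointing down it reaches from about 0.3 to 0.875 m from the base axis. Payload 6.4 kg.
Tool frame: the origin (TCP) lies at the very end of the fingers, on their centre line; the grasp point (between the pads) lies 19 mm behind it; x points along the fingers, z is the direction in which the jaws open and shut, and the axes are right-handed (so a half turn about x gives the same grasp; the last joint's range is limited). The gripper opens to 88 mm and grips with 3 to 60 N. Pads are 18 mm wide; open, the fingers measure 123 mm over their backs; the gripper's body (75 mm by 187 mm) begins 45 mm behind the grasp point.
Start: joints at [1.134, 0.181, 1.607, -0, 1.354, -0.206], TCP at [0.132, 0.56, 0.239] pointing down, gripper open.
Joint ranges: [-2.99, 2.99], [-0.89, 2.07], [0.3, 2.58], [-1.14, 4.28], [0, 2.63], [-3.12, 3.12]. Speed limits (rad/s): [2.57, 2.57, 3.01, 3.14, 3.14, 3.14].

### API

Orientations are given as a unit quaternion [x, y, z, w].
In Python, from station import status, cams, job gives the robot as it stands.
- The arm moves only by the tool drive_tool, never from a script. Its argument "motion" is a list that holds one entry, the list of rows, each a list of 7 numbers: the turn, a rotation vector about the tool's x, y, z in rad, then the shift along the tool's x, y, z in cm, then the opening, from -1 (shut) to 1 (fully open). A call has exactly 8 rows; each row shifts and turns the pose as measured when the row begins, along the tool's axes as they then stand; what a row does not reach is not made up. A row lasts 1/8 s, in which the tool goes at most 62.5 mm and 10.7 degrees, less where a joint would pass 70% of its speed; a pose out of reach is approached as far as the arm can. A call is refused whole if a number of a shift passes 6.25 or a number of a turn 0.188, either way. A call with a gripper value outside its range is refused whole. The fingers move at their own pace and stop on an object; the grip force is fixed at half the most. Time passes only in rows, so rows that do not move let the fingers close, or fill a call up. It gives the time, the measured TCP pose, the force and the opening at its end, in the units of the state.
- status.get_obs(): the state, without advancing time (a new reading comes with each control period).
- cams.get_image(name): name is "scene" or "top"; returns the picture (480x640x3 uint8, red, green, blue); there is no depth.
- cams.camera_model(name): a dict with "fx", "fy", "cx", "cy" (pixels), "world_to_cam" (4x4, takes a point from world to camera coordinates). Camera axes: x right, y up, looking along -z (the intrinsics and any distortion apply to the point x, -y, -z); pixel columns grow to the right and rows downward; lengths in m; the calibration is good to about 2 mm. A picture is of the moment at which its call begins. camera_model takes no time and is no camera call.
- job.finish_job(): hands the job in, once; it reports no verdict.
The state is a dict: "time_s": time; "joint_positions": joint angles; "dq": joint speeds; "tau": joint torques, N m; "eef_pos": TCP position; "tcp_rot": TCP orientation; "force": force on the tool from outside, world axes, zero at the start; "moment": the same for the moment, N m; "gripper_width": finger opening in m.
Only numpy, scipy, OpenCV 4.12 (cv2) and the standard library are available. Lean on these libraries where they do the work, as an engineer would, in place of code of your own. Each camera call takes 0.05 s, during which the arm holds its last target.

### The job

Set up the fan-wheel tester: while its spindles are still bare, zero it by pushing the zero button down with the stylus for a moment, then fit every fan wheel from the bench fully home on a spindle of its own, and after that take the guard panel from its rack and lean it, foot on the bench, centred against the tester's front. Only with all wheels on and the guard leaning there, push the start button down with the stylus for a moment, and finish with the stylus back in its holder and the guard and wheels left in place. Leave the headlamp, the tin and the carton alone.

Things in the scene. Friction and masses are not known exactly. Their poses are not given: they have to be found in the camera images.
- tester: Fan-wheel tester, fixed to the bench: a box with a blue top, 170 mm (its x) by 280 mm (its y) by 80 mm high. Origin at the centre of its underside, z up. Its front, the long side facing the robot, is at x = -85 mm. On its flat top, the deck, three upright spindles stand in a row along y, with two small recessed buttons behind them (towards +x).
- spindle0_seat (a point): Spindle 0 (at tester y = +90 mm, tester x = 0): point on its axis on the round shoulder (28 mm across, 8 mm high, its top 88 mm above the bench) on which a fitted wheel's hub comes to rest. From this point up the spindle is 12 mm square for 34 mm, then a 9 mm square lead-in tip up to 39 mm above this point.
- spindle1_seat (a point): Spindle 1 (the middle one, tester y = 0, tester x = 0): point on its axis on the round shoulder (28 mm across, 8 mm high, its top 88 mm above the bench) on which a fitted wheel's hub comes to rest. From this point up the spindle is 12 mm square for 34 mm, then a 9 mm square lead-in tip up to 39 mm above this point.
- spindle2_seat (a point): Spindle 2 (at tester y = -90 mm, tester x = 0): point on its axis on the round shoulder (28 mm across, 8 mm high, its top 88 mm above the bench) on which a fitted wheel's hub comes to rest. From this point up the spindle is 12 mm square for 34 mm, then a 9 mm square lead-in tip up to 39 mm above this point.
- spindle0 (a joint): Angle of spindle 0 about the vertical, rad, counter-clockwise from above; at 0 the flats of its square are parallel to the sides of the tester. It turns stiffly (0.03 N m) and stays where it is left. Any angle will do.
- spindle1 (a joint): Angle of spindle 1 about the vertical, rad, counter-clockwise from above; at 0 the flats of its square are parallel to the sides of the tester. It turns stiffly (0.03 N m) and stays where it is left. Any angle will do.
- spindle2 (a joint): Angle of spindle 2 about the vertical, rad, counter-clockwise from above; at 0 the flats of its square are parallel to the sides of the tester. It turns stiffly (0.03 N m) and stays where it is left. Any angle will do.
- wheel0: Beige fan wheel, 77 mm across, 80 g, standing on its hub; may be absent. Hub: 30 mm square block, 46 mm high, with a 14 mm square bore right through, parallel to its sides. Four blades along its x and y axes, 2 to 16 mm above the underside. Origin at the centre of the hub's underside, z up, x and y square to its sides. All wheels are alike.
- wheel1: Beige fan wheel, 77 mm across, 80 g, standing on its hub; may be absent. Hub: 30 mm square block, 46 mm high, with a 14 mm square bore right through, parallel to its sides. Four blades along its x and y axes, 2 to 16 mm above the underside. Origin at the centre of the hub's underside, z up, x and y square to its sides. All wheels are alike.
- wheel2: Beige fan wheel, 77 mm across, 80 g, standing on its hub; may be absent. Hub: 30 mm square block, 46 mm high, with a 14 mm square bore right through, parallel to its sides. Four blades along its x and y axes, 2 to 16 mm above the underside. Origin at the centre of the hub's underside, z up, x and y square to its sides. All wheels are alike.
- zero_button (a joint): Zero button, the left one seen from the robot (tester x = +60 mm, y = +45 mm): how far it is pressed, 0 to 0.005 m. Sprung white cap 10 mm across, its top 5 mm below the deck in a 13 mm square well with a black rim: only the stylus gets in. Spring 1.8 N at first, 4.8 N fully down; pressed means beyond 3.5 mm, held for 0.2 s.
- zero_button_well (a point): Centre of the mouth of the zero button's well, at deck height.
- start_button (a joint): Start button, the right one seen from the robot (tester x = +60 mm, y = -45 mm); just like the zero button: 0 to 0.005 m, pressed beyond 3.5 mm, held for 0.2 s.
- start_button_well (a point): Centre of the mouth of the start button's well, at deck height.
- stylus: Stylus tool, 95 mm long, 50 g, standing upright in its holder, tip down. Origin at the end of the tip, z up along its axis. From the origin up: round steel tip 6 mm across (0 to 22 mm), square shank 10 mm (20 to 40 mm), black square collar 22 mm (40 to 45 mm), black square handle 16 by 16 mm (45 to 95 mm), sides along x and y.
- stylus_tip (a point): End of the stylus's tip (the stylus's origin).
- holder: Stylus holder, fixed: dark steel block 50 by 50 by 50 mm with a 14 mm square hole 45 mm deep in the middle of its top. Origin at the centre of its underside. The stylus hangs in it by its collar, which rests on the top; tip 10 mm above the bench.
- holder_seat (a point): Where the stylus's tip (its origin) is when the stylus is home in the holder; on the holder's axis, 10 mm above the bench.
- guard: Guard: plain flat grey plastic panel, 8 mm thick (x), 220 mm wide (y), 150 mm high (z), 320 g; both faces alike. Origin at the centre of its lower edge, z up the panel, x square to its faces. At first it stands in the rack, upright within 4 degrees, lower edge 8 mm above the bench.
- rack: Guard rack, fixed: dark steel, 70 mm (x) by 200 mm (y), 48 mm high, with a 10 mm wide slot along y in its middle, floor of the slot 8 mm above the bench. Origin at the centre of its underside.
- headlamp: Bystander: a used rectangular black headlamp, 70 by 150 by 90 mm; leave it alone. Origin under its centre.
- tin: Bystander: a tin, 70 mm across, 90 mm high; leave it alone. Origin under its centre.
- relay_box: Bystander: a small carton 70 by 90 by 50 mm; leave it alone. Origin under its centre.
Mind the look-alikes: they are no part of the job. What is shaped like the wheel2 but pink or yellow is not meant.

How it is judged:
On the way, in this order (a step that is already met when the one before it is completed fails the run):
1. the zero button is held down with the stylus while no wheel is on a spindle (value of joint zero_button above 0.0035 m and distance between stylus_tip and zero_button_well below 0.015 m and distance between each of wheel0, wheel1, wheel2 and spindle0_seat above 0.06 m and distance between each of wheel0, wheel1, wheel2 and spindle1_seat above 0.06 m and distance between each of wheel0, wheel1, wheel2 and spindle2_seat above 0.06 m), for 0.2 s.
2. every wheel present is fully home on a spindle ((distance between wheel0 and spindle0_seat below 0.005 m or distance between wheel0 and spindle1_seat below 0.005 m or distance between wheel0 and spindle2_seat below 0.005 m) and angle between each of wheel0, wheel1, wheel2's own z axis and vertical below 0.06 rad and (distance between wheel1 and spindle0_seat below 0.005 m or distance between wheel1 and spindle1_seat below 0.005 m or distance between wheel1 and spindle2_seat below 0.005 m) and (distance between wheel2 and spindle0_seat below 0.005 m or distance between wheel2 and spindle1_seat below 0.005 m or distance between wheel2 and spindle2_seat below 0.005 m)), for 0.2 s.
3. the guard leans against the tester's front, released (all of step 2 and angle between guard's own z axis and vertical between 0.1 and 0.6 rad and x of guard in the frame of tester between -0.16 and -0.088 m and y of guard in the frame of tester between -0.04 and 0.04 m and height (world z) of guard below 0.012 m and angle between the y axis of guard and the y axis of tester, either way round below 0.2 rad and contact force between guard and tester above 0.05 N and linear speed of guard below 0.02 m/s and contact force between the fingers and guard below 0.05 N), for 0.3 s.
4. the start button is held down with the stylus (all of step 3 and value of joint start_button above 0.0035 m and distance between stylus_tip and start_button_well below 0.015 m), for 0.2 s.
At the end, for the whole second after the job is handed in: Every wheel home on its own spindle (5 mm, 0.06 rad); guard at rest, foot on the bench, leaning on the tester's front 0.10 to 0.60 rad from vertical, centred within 40 mm, parallel within 0.2 rad; stylus home in its holder (6 mm, upright within 0.12 rad); both buttons up (all of step 3 and distance between stylus and holder_seat below 0.006 m and angle between stylus's own z axis and vertical below 0.12 rad and linear speed of stylus below 0.02 m/s and value of joint each of zero_button, start_button below 0.001 m); the robot touches nothing.
It fails at once if a bystander is moved by more than 30 mm (distance of any of headlamp, tin, relay_box from where it was at the start of the episode above 0.03 m).
It fails at once if the start button is pressed while a wheel is not home or the guard is not leaning in place (value of joint start_button above 0.0035 m and not ((distance between wheel0 and spindle0_seat below 0.005 m or distance between wheel0 and spindle1_seat below 0.005 m or distance between wheel0 and spindle2_seat below 0.005 m) and angle between each of wheel0, wheel1, wheel2's own z axis and vertical below 0.06 rad and (distance between wheel1 and spindle0_seat below 0.005 m or distance between wheel1 and spindle1_seat below 0.005 m or distance between wheel1 and spindle2_seat below 0.005 m) and (distance between wheel2 and spindle0_seat below 0.005 m or distance between wheel2 and spindle1_seat below 0.005 m or distance between wheel2 and spindle2_seat below 0.005 m) and angle between guard's own z axis and vertical between 0.1 and 0.6 rad and x of guard in the frame of tester between -0.16 and -0.088 m and y of guard in the frame of tester between -0.04 and 0.04 m and height (world z) of guard below 0.012 m and angle between the y axis of guard and the y axis of tester, either way round below 0.2 rad)).
It fails at once if the zero button is pressed with a wheel on a spindle (value of joint zero_button above 0.0035 m and not (distance between each of wheel0, wheel1, wheel2 and spindle0_seat above 0.06 m and distance between each of wheel0, wheel1, wheel2 and spindle1_seat above 0.06 m and distance between each of wheel0, wheel1, wheel2 and spindle2_seat above 0.06 m)).
Of wheel0, wheel1, wheel2 only 2 to 3 are there at a start; the rules pass over those that are not, and their reading is None.
At some moment in a run one of wheel0, wheel1, wheel2 may be knocked a few centimetres aside while the robot is not near it.
It also fails if it takes over 210 s, if anything falls off the work surface, if the arm or the gripper's body presses on something with over 40 N, if the wrist force passes 120 N, or if a joint passes its speed limit or range.

## Working session

There is one attempt and no reset: what is moved stays moved. The work goes in short steps, Python scripts to look and compute and a tool call to move; the robot and the scene stay as the last step left them, time stands still between calls to the robot, and variables do not carry over. Pictures are saved under pics/ and viewed, and the job is handed in when it is done.

Besides the shell and the picture viewer there is one more tool, called after "Call:" as name([rows], argument=value, ...), one row to a line, values as JSON. drive_tool: Moves the arm, as the interface text tells. Its arguments: {"type":"object","properties":{"motion":{"type":"array","items":{"type":"array","items":{"type":"array","items":{"type":"number"}}}}},"required":["motion"]}

```bash
ls; mkdir -p pics; python3 - <<'E'
from station import status,cams
import cv2
print(status.get_obs())
for n in ("scene","top"):
    im=cams.get_image(n); cv2.imwrite(f"pics/{n}0.png",im[:,:,::-1])
    print(n,cams.camera_model(n))
E
```

```text
pics
{'time_s': 0.0, 'joint_positions': array([ 1.13369887e+00,  1.81516515e-01,  1.60794012e+00, -1.63288771e-06,
        1.35378129e+00, -2.06273069e-01]), 'dq': array([-0.0023261 ,  0.00035696,  0.00082234, -0.0015587 , -0.00074138,
       -0.00110857]), 'tau': array([ 2.18320158e-03, -4.33857214e+01, -3.41857910e+01,  7.04635796e-02,
        3.83673829e-02, -1.53812875e-04]), 'eef_pos': array([0.13130125, 0.5592957 , 0.23785673]), 'tcp_rot': array([-0.43935625,  0.55477152,  0.4388349 ,  0.5537315 ]), 'force': array([ 0.06529709, -0.44280214, -0.02469272]), 'moment': array([0.0218015 , 0.00857574, 0.02806002]), 'gripper_width': 0.08826285791947061}
scene {'fx': 525.7641127376367, 'fy': 525.7641127376367, 'cx': 325.8189827666174, 'cy': 248.94963708248778, 'world_to_cam': array([[ 0.82990542,  0.55755085, -0.01985063, -0.41273108],
       [-0.34310653,  0.53811856,  0.76987423,  0.14157265],
       [ 0.43992602, -0.63211191,  0.63788684, -1.39460703],
       [ 0.        ,  0.        ,  0.        ,  1.        ]])}
top {'fx': 584.8564398135204, 'fy': 584.8564398135204, 'cx': 323.74805958323225, 'cy': 234.1303159586617, 'world_to_cam': array([[ 0.00283727, -0.99988945,  0.01459576, -0.07436625],
       [ 0.99464938,  0.00432911,  0.10321755, -0.54474432],
       [-0.10326932,  0.01422481,  0.99455171, -1.35889158],
       [ 0.        ,  0.        ,  0.        ,  1.        ]])}
```

View pics/scene0.png

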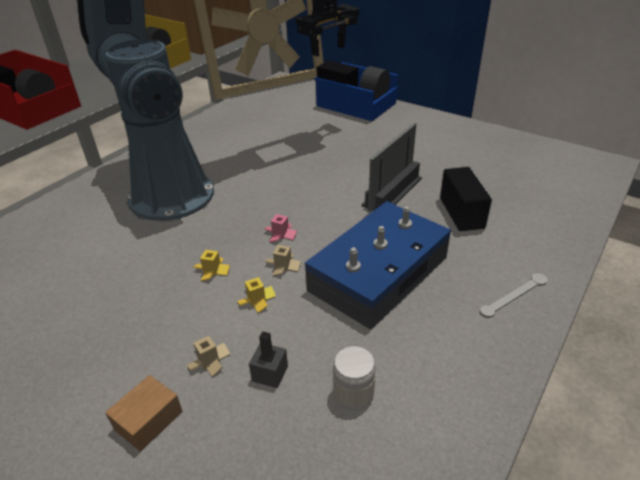

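View pics/top0.png

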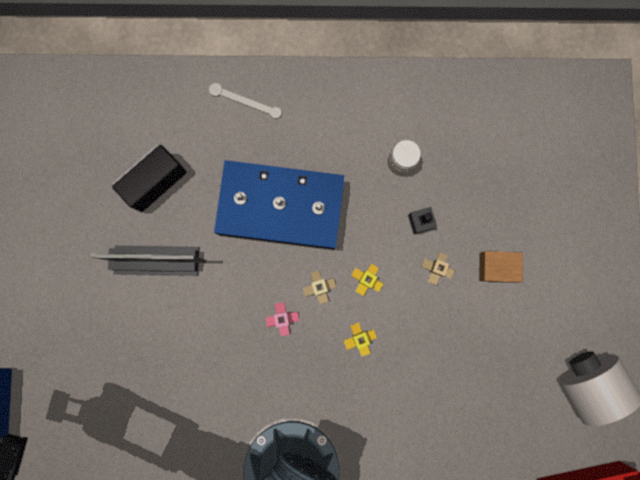

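The top view shows two beige wheels at (320,288) and (438,268). It also shows the tester at (280,205), the holder at (423,219), and the guard in its rack at (155,258). The pink and yellow wheels are decoys. I'll crop in for precise measurements.

```bash
cat > h.py <<'E'
import numpy as np,cv2
from station import status,cams
from scipy.spatial.transform import Rotation as R
def ray(n,u,v):
    m=cams.camera_model(n);T=np.array(m['world_to_cam'])
    d=np.array([(u-m['cx'])/m['fx'],-(v-m['cy'])/m['fy'],-1.])
    Rt=T[:3,:3].T
    return -Rt@T[:3,3],Rt@d
def onz(n,u,v,z):
    o,d=ray(n,u,v);return (o+d*(z-o[2])/d[2])
def proj(n,p):
    m=cams.camera_model(n);T=np.array(m['world_to_cam'])
    c=T[:3,:3]@np.array(p)+T[:3,3]
    return m['cx']+m['fx']*c[0]/-c[2], m['cy']-m['fy']*c[1]/-c[2]
def two(pu,pv):
    o1,d1=ray("top",*pu);o2,d2=ray("scene",*pv)
    A=np.stack([d1,-d2],1);s=np.linalg.lstsq(A,o2-o1,rcond=None)[0]
    a=o1+d1*s[0];b=o2+d2*s[1];return (a+b)/2,np.linalg.norm(a-b)
def crop(im,u0,v0,u1,v1,k,name):
    c=cv2.resize(im[v0:v1,u0:u1],None,fx=k,fy=k,interpolation=cv2.INTER_CUBIC)
    cv2.imwrite("pics/"+name,c[:,:,::-1])
def state():
    o=status.get_obs();M=R.from_quat(o['tcp_rot']).as_matrix()
    print("t",round(o['time_s'],2),"tcp",np.round(o['eef_pos'],4),"x",np.round(M[:,0],3),"z",np.round(M[:,2],3),"w",round(o['gripper_width'],4),"F",np.round(o['force'],1))
    return o,M
E
python3 - <<'E'
from h import *
im=cv2.imread("pics/top0.png")[:,:,::-1]; s=cv2.imread("pics/scene0.png")[:,:,::-1]
crop(im,205,150,365,260,5,"c1.png")
crop(im,300,195,460,305,5,"c2.png")
hsv=cv2.cvtColor(im,cv2.COLOR_RGB2HSV)
b=cv2.inRange(hsv,(105,120,60),(125,255,255))
c=max(cv2.findContours(b,0,2)[0],key=cv2.contourArea);r=cv2.minAreaRect(c);bp=cv2.boxPoints(r)
q=cv2.approxPolyDP(cv2.convexHull(c),5,True)[:,0]
print(q)
print([np.round(onz("top",*p,0.08)[:2],4) for p in q],[np.round(onz("top",*p,0.08)[:2],4) for p in bp])
E
```

```text
[[225 161]
 [342 175]
 [335 246]
 [215 232]]
[array([0.7084, 0.1568]), array([ 0.6772, -0.1134]), array([ 0.5126, -0.0974]), array([0.5435, 0.1762])] [array([0.5414, 0.1781]), array([0.7107, 0.1609]), array([ 0.6769, -0.118 ]), array([ 0.508 , -0.0971])]
```

View pics/c1.png

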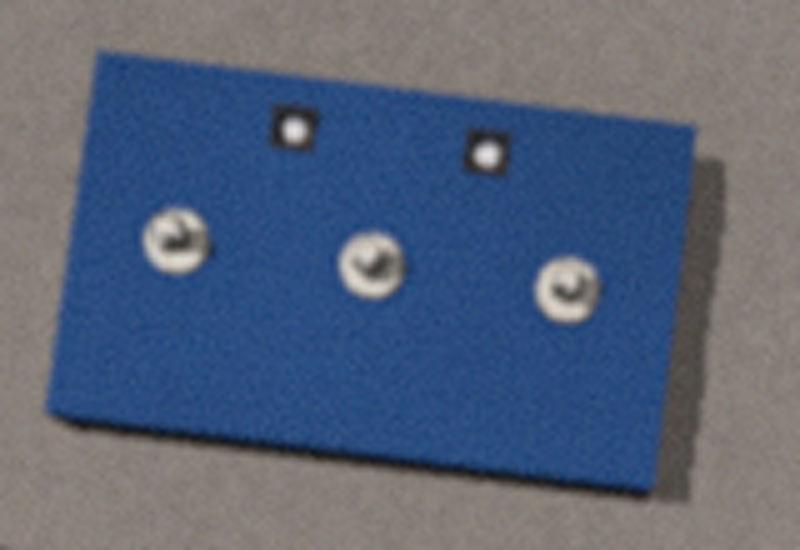

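View pics/c2.png

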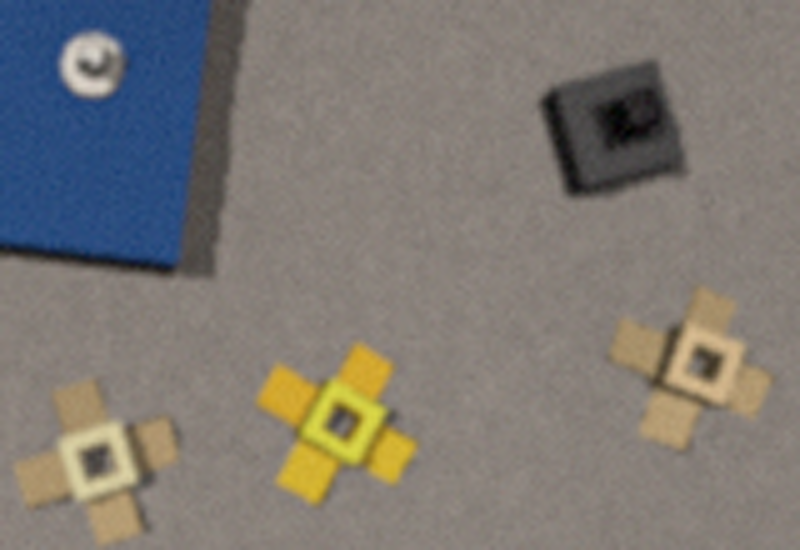

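```bash
cat > fit.py <<'E'
from h import *
im=cv2.imread("pics/top0.png")[:,:,::-1]; s=cv2.imread("pics/scene0.png")[:,:,::-1]
f=lambda U,V:((U+.5)/5-.5+205,(V+.5)/5-.5+150)
mods=[((0,.09),(176,241),.088),((0,0),(372,265),.088),((0,-.09),(567,290),.088),((.06,.045),(295,129),.08),((.06,-.045),(487,154),.08)]
P=np.array([m[0] for m in mods]);Q=np.array([onz("top",*f(*m[1]),m[2])[:2] for m in mods])
pc,qc=P.mean(0),Q.mean(0);H=(P-pc).T@(Q-qc);th=np.arctan2(H[0,1]-H[1,0],H[0,0]+H[1,1])
c,s_=np.cos(th),np.sin(th);Rm=np.array([[c,-s_],[s_,c]]);t=qc-Rm@pc
print("tester",t,th,np.degrees(th));print("res mm",np.round(1000*(P@Rm.T+t-Q),1))
for m in mods: print(m[0],np.round(Rm@m[0]+t,4),"scene px",np.round(proj("scene",[*(Rm@m[0]+t),m[2]]),1))
for y in(.09,0,-.09): print("tip scene",np.round(proj("scene",[*(Rm@[0,y]+t),.127]),1),"top",np.round(proj("top",[*(Rm@[0,y]+t),.127]),1))
crop(s,300,190,460,320,5,"s1.png")
crop(s,190,205,310,385,4,"s2.png")
E
python3 fit.py
```

```text
tester [0.61035174 0.03071031] -0.12345962073500255 -7.073715208401473
res mm [[ 0.1 -0.1]
 [-0.4 -0. ]
 [-0.4 -0.3]
 [ 0.3  0.6]
 [ 0.4 -0.2]]
(0, 0.09) [0.6214 0.12  ] scene px [403.3 221. ]
(0, 0) [0.6104 0.0307] scene px [378.5 241. ]
(0, -0.09) [ 0.5993 -0.0586] scene px [351.2 263. ]
(0.06, 0.045) [0.6754 0.068 ] scene px [414.7 245.1]
(0.06, -0.045) [ 0.6644 -0.0213] scene px [389.2 267.3]
tip scene [404.7 206.2] top [237.6 194.8]
tip scene [379.4 226. ] top [277.9 200. ]
tip scene [351.5 247.8] top [318.2 205.2]
```

View pics/s1.png

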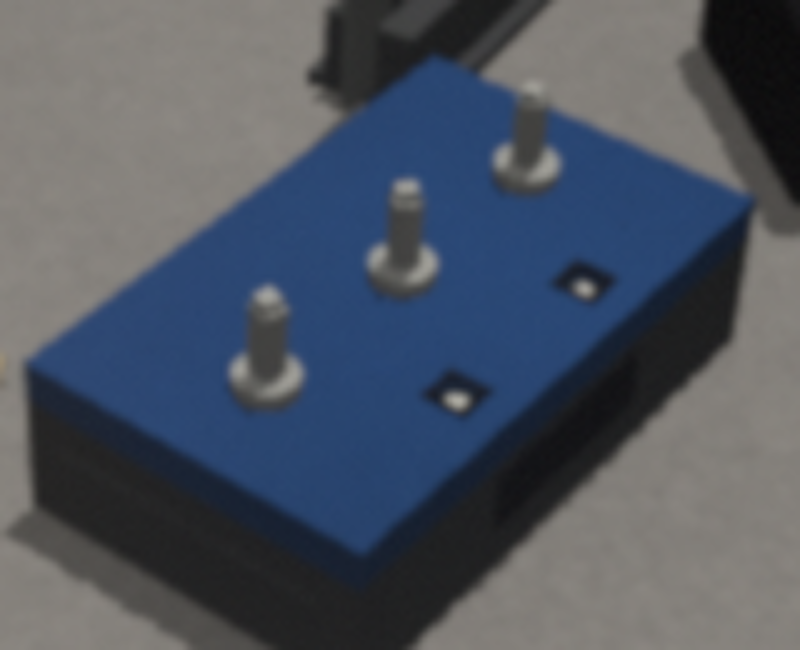

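View pics/s2.png

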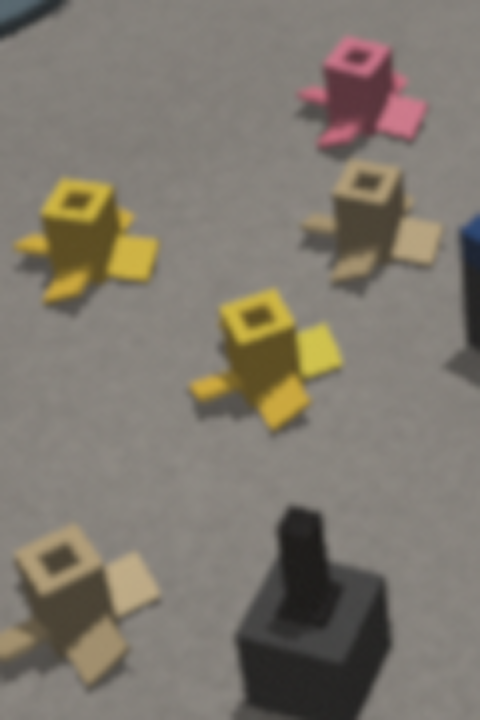

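The scene view puts the wells and spindles about 2 px from where the top-view fit predicts, so I'll calibrate both cameras against the gripper later. Next are the holder and guard.

```bash
python3 - <<'E'
from h import *
im=cv2.imread("pics/top0.png")[:,:,::-1]; s=cv2.imread("pics/scene0.png")[:,:,::-1]
def g(c): return np.clip((c/255.)**0.45*255*1.0,0,255).astype(np.uint8)
A=cv2.resize(g(im[195:245,395:450]),None,fx=7,fy=7,interpolation=2)
B=cv2.resize(g(s[325:390,240:300]),None,fx=6,fy=6,interpolation=2)
C=np.zeros((400,760,3),np.uint8);C[:350,:385]=A;C[:390,395:755]=B
cv2.imwrite("pics/h1.png",C[:,:,::-1])
A=cv2.resize(g(im[235:285,80:230]),None,fx=5,fy=5,interpolation=2)
B=cv2.resize(g(s[120:215,355:430]),None,fx=3,fy=3,interpolation=2)
C=np.zeros((560,760,3),np.uint8);C[:250,:750]=A;C[260:545,:225]=B
cv2.imwrite("pics/g1.png",C[:,:,::-1])
E
```

```text
(no output)
```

View pics/h1.png

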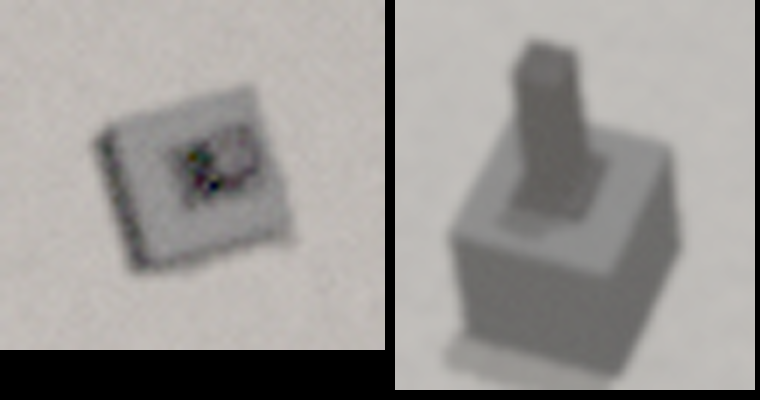

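View pics/g1.png

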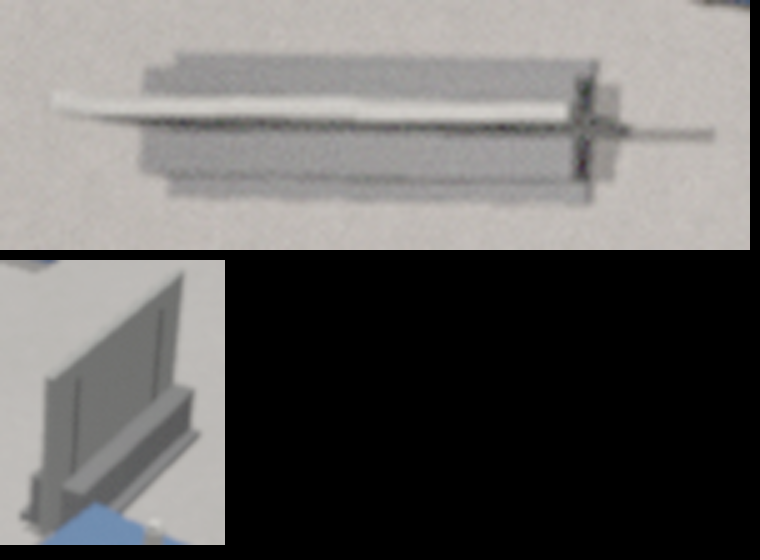

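```bash
python3 - <<'E'
from h import *
t=lambda U,V:((U+.5)/7-.5+395,(V+.5)/7-.5+195)
s=lambda U,V:((U-395+.5)/6-.5+240,(V+.5)/6-.5+325)
tc=[(115,132),(252,88),(290,235),(150,265)]
sc=[(452,235),(513,122),(670,148),(607,272)]
for n,f,c in(("top",t,tc),("scene",s,sc)):
    X=np.array([onz(n,*f(*p),.05)[:2] for p in c]);print(n,np.round(X,4).tolist(),X.mean(0))
    d=np.diff(np.vstack([X,X[:1]]),axis=0);print(np.round(np.hypot(*d.T),4),np.round(np.degrees(np.arctan2(d[:,1],d[:,0]))%90,1))
print("stylus top",onz("top",*t(238,155),.105),onz("scene",*s(552,67),.105))
im=cv2.imread("pics/top0.png")[:,:,::-1]; sn=cv2.imread("pics/scene0.png")[:,:,::-1]
# wheels: hub top vs; beige mask
for n,img in(("top",im),("scene",sn)):
    hsv=cv2.cvtColor(img,cv2.COLOR_RGB2HSV)
    m=cv2.inRange(hsv,(10,60,90),(24,170,255)); 
    for c in cv2.findContours(m,0,2)[0]:
        if cv2.contourArea(c)>60: print(n,cv2.boundingRect(c),cv2.contourArea(c))
crop(im,300,265,340,310,8,"wA.png");crop(im,418,248,458,290,8,"wB.png")
a=cv2.imread("pics/wA.png");b=cv2.imread("pics/wB.png")
cs=lambda u0,v0:cv2.resize(sn[v0:v0+45,u0:u0+45,::-1],None,fx=8,fy=8,interpolation=2)
C=np.zeros((600,760,3),np.uint8)
C[:360,:320]=a;C[:336,330:650]=b;cv2.imwrite("pics/w1.png",C)
C=np.hstack([cs(260,237),cs(185,332)]);cv2.imwrite("pics/w2.png",C)
E
```

```text
top [[0.5926, -0.277], [0.6078, -0.3234], [0.5581, -0.3353], [0.5477, -0.2882]] [ 0.57654048 -0.30597473]
[0.0488 0.0511 0.0483 0.0462] [18.1 13.5 12.3 14. ]
scene [[0.5673, -0.3379], [0.5555, -0.2963], [0.6004, -0.2788], [0.6125, -0.324]] [ 0.58393741 -0.30922238]
[0.0433 0.0482 0.0468 0.0473] [15.9 21.3 15.  17.1]
stylus top [ 0.57759058 -0.3075401   0.105     ] [ 0.58626785 -0.3079651   0.105     ]
top (303, 271, 33, 33) 498.0
top (422, 252, 33, 33) 493.5
top (484, 251, 39, 32) 1115.0
scene (105, 375, 72, 60) 2062.0
scene (187, 359, 15, 11) 70.0
scene (194, 336, 35, 40) 493.0
scene (237, 277, 31, 36) 585.5
scene (287, 254, 13, 17) 106.0
scene (193, 249, 37, 32) 645.0
scene (273, 245, 17, 12) 120.0
```

View pics/w1.png

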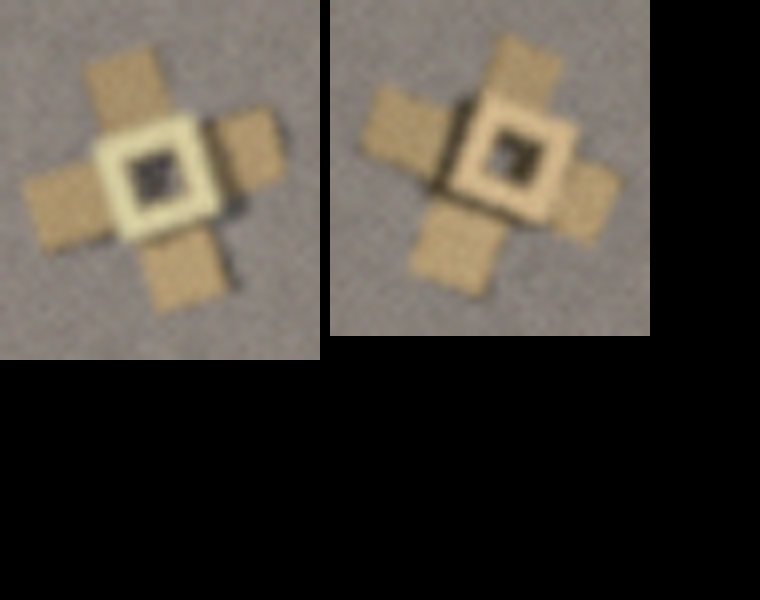

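View pics/w2.png

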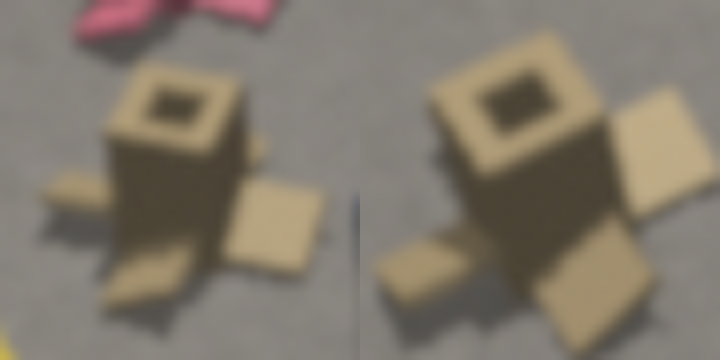

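```bash
cat >> h.py <<'E'
def tgtR(yaw,tilt=None):
    # tool x down, jaw dir z at yaw in xy plane
    z=np.array([np.cos(yaw),np.sin(yaw),0]);x=np.array([0,0,-1.]);y=np.cross(z,x)
    return np.stack([x,y,z],1)
def plan(pos,Rt,grip,rows=8,vmax=5.5,wmax=.18,start=None):
    o=status.get_obs();p=np.array(o['eef_pos']);M=R.from_quat(o['tcp_rot']).as_matrix()
    if start is not None:p,M=start
    pos=np.array(pos,float);out=[]
    for i in range(rows):
        dw=R.from_matrix(M.T@Rt).as_rotvec();ds=M.T@(pos-p)*100
        k=min(1,wmax/max(np.abs(dw).max(),1e-9));dw=np.round(dw*k,3)
        k=min(1,vmax/max(np.linalg.norm(ds),1e-9));ds=np.round(ds*k,2)
        out.append([*dw.tolist(),*ds.tolist(),grip]);p=p+M@ds/100;M=M@R.from_rotvec(dw).as_matrix()
    print("[["+",".join("["+",".join(f"{v:g}" for v in r)+"]" for r in out)+"]]");print("end",np.round(p,4),"rem rot",np.round(R.from_matrix(M.T@Rt).as_rotvec(),3))
    return p,M
E
python3 - <<'E'
from h import *
state()
for nm,tp,sp in(("A",(319.3,286.8),(281.6,249.9)),("B",(440.6,267.3),(204.4,344.4))):
    print(nm,onz("top",*tp,.046),onz("scene",*sp,.046),two(tp,sp))
for nm,cs,o in(("A",[(97,150),(190,112),(222,200),(132,240)],(300,265)),("B",[(483-330,95),(250,128),(215,222),(118,188)],(418,248))):
    X=np.array([onz("top",(c[0]+.5)/8-.5+o[0],(c[1]+.5)/8-.5+o[1],.046)[:2] for c in cs]);d=np.diff(np.vstack([X,X[:1]]),axis=0)
    print(nm,X.mean(0),np.hypot(*d.T),np.degrees(np.arctan2(d[:,1],d[:,0]))%90)
for y in(15,105,-75,-165):
    print(y);plan([.50,-.22,.25],tgtR(np.radians(y)),1,8)
E
```

```text
t 0.1 tcp [0.1313 0.5593 0.2379] x [-0.001 -0.001 -1.   ] z [ 0.229  0.973 -0.002] w 0.0877 F [-0.5  0.2  0. ]
A [ 0.42027005 -0.06218554  0.046     ] [ 0.42461353 -0.06199105  0.046     ] (array([ 0.42157313, -0.06108176,  0.04377654]), np.float64(0.0033898373504974333))
B [ 0.46650284 -0.34537675  0.046     ] [ 0.46968981 -0.34643464  0.046     ] (array([ 0.46710929, -0.34544489,  0.04323248]), np.float64(0.0014066312729354106))
A [ 0.42098083 -0.06286786] [0.02915426 0.027096   0.02852416 0.0279112 ] [22.35606151 20.20004039 24.02717205 21.58185614]
B [ 0.46641631 -0.34528981] [0.02983516 0.02949148 0.02986044 0.0292279 ] [71.33585295 68.58302246 70.8272419  68.51086004]
15
[[[0.18,-0,0,-0.07,-3.43,-4.3,1],[0.18,-0,0,-0.07,-4.14,-3.62,1],[0.18,-0,0,-0.07,-4.72,-2.82,1],[0.18,-0,0,-0.07,-5.15,-1.93,1],[0.18,-0.001,0.001,-0.07,-5.41,-0.97,1],[0.178,-0,-0,-0.08,-5.5,0.01,1],[0,-0,-0,-0.08,-5.41,0.98,1],[0,-0,-0,-0.08,-5.41,0.98,1]]]
end [0.3194 0.1616 0.2441] rem rot [ 0. -0. -0.]
105
[[[-0.18,-0.001,-0,-0.07,-3.43,-4.3,1],[-0.18,-0,-0,-0.08,-2.6,-4.85,1],[-0.133,-0,-0.001,-0.08,-1.69,-5.23,1],[0,-0,0,-0.07,-0.98,-5.41,1],[0,-0,0,-0.07,-0.98,-5.41,1],[0,-0,0,-0.07,-0.98,-5.41,1],[0,-0,0,-0.08,-0.98,-5.41,1],[0,-0,0,-0.07,-0.98,-5.41,1]]]
end [0.3193 0.1616 0.244 ] rem rot [ 0. -0.  0.]
-75
[[[0.18,-0,0,-0.07,-3.43,-4.3,1],[0.18,-0,0,-0.07,-4.14,-3.62,1],[0.18,-0,0,-0.07,-4.72,-2.82,1],[0.18,-0,0,-0.07,-5.15,-1.93,1],[0.18,-0,0,-0.07,-5.41,-0.97,1],[0.18,0,0,-0.07,-5.5,0.01,1],[0.18,0,0,-0.07,-5.41,0.99,1],[0.18,0,0,-0.07,-5.14,1.95,1]]]
end [0.3194 0.1617 0.244 ] rem rot [1.209 0.    0.002]
-165
[[[-0.18,-0,-0,-0.07,-3.43,-4.3,1],[-0.18,-0,-0,-0.07,-2.6,-4.85,1],[-0.18,-0,-0,-0.07,-1.69,-5.23,1],[-0.18,-0,-0,-0.07,-0.73,-5.45,1],[-0.18,0,-0,-0.07,0.26,-5.49,1],[-0.18,0,-0,-0.07,1.24,-5.36,1],[-0.18,0,-0,-0.07,2.18,-5.05,1],[-0.18,0,-0,-0.07,3.05,-4.58,1]]]
end [0.3195 0.1616 0.244 ] rem rot [-0.623  0.001 -0.001]
```

Call:
drive_tool([
  [[0.18, 0, 0, -0.1, -3.43, -4.3, 1], [0.18, 0, 0, -0.1, -4.14, -3.62, 1], [0.18, 0, 0, -0.1, -4.72, -2.82, 1], [0.18, 0, 0, -0.1, -5.15, -1.93, 1], [0.18, 0, 0, -0.1, -5.41, -0.97, 1], [0.178, 0, 0, -0.1, -5.5, 0, 1], [0, 0, 0, -0.1, -5.41, 0.98, 1], [0, 0, 0, -0.1, -5.41, 0.98, 1]],
])

```text
time_s: 1.1
eef_pos: [0.3144, 0.1487, 0.2441]
tcp_rot: [-0.084, 0.703, 0.081, 0.702]
force: [0.8, 0.5, -0.5]
gripper_width: 0.0883
```

```bash
python3 - <<'E'
from h import *
state();plan([.56,-.28,.20],tgtR(np.radians(15)),1,8)
E
```

```text
t 1.1 tcp [0.3144 0.1487 0.2441] x [-0.001 -0.004 -1.   ] z [ 0.973  0.232 -0.002] w 0.0883 F [ 0.8  0.5 -0.5]
[[[-0.028,-0.002,0.004,0.51,-5.25,1.55,1],[0,0,0,0.49,-5.3,1.4,1],[0,0,0,0.49,-5.3,1.4,1],[0,0,0,0.49,-5.3,1.4,1],[0,0,0,0.49,-5.3,1.4,1],[0,0,0,0.49,-5.3,1.4,1],[0,0,0,0.49,-5.3,1.4,1],[0,0,0,0.49,-5.3,1.4,1]]]
end [ 0.5324 -0.2317  0.2049] rem rot [0. 0. 0.]
```

Call:
drive_tool([
  [[-0.028, 0, 0, 0.5, -5.3, 1.5, 1], [0, 0, 0, 0.5, -5.3, 1.4, 1], [0, 0, 0, 0.5, -5.3, 1.4, 1], [0, 0, 0, 0.5, -5.3, 1.4, 1], [0, 0, 0, 0.5, -5.3, 1.4, 1], [0, 0, 0, 0.5, -5.3, 1.4, 1], [0, 0, 0, 0.5, -5.3, 1.4, 1], [0, 0, 0, 0.5, -4, 1, 1]],
])

```text
time_s: 2.1
eef_pos: [0.5284, -0.236, 0.2038]
tcp_rot: [-0.092, 0.701, 0.09, 0.702]
force: [-0.2, -0.1, -0.5]
gripper_width: 0.0881
```

```bash
python3 - <<'E'
from h import *
state()
for n in("top","scene"):
    im=cams.get_image(n);cv2.imwrite(f"pics/{n}1.png",im[:,:,::-1])
o,M=state()
p=o['eef_pos']
print([np.round(proj(n,p),1) for n in("top","scene")])
E
```

```text
t 2.1 tcp [ 0.5284 -0.236   0.2038] x [ 0.002 -0.003 -1.   ] z [0.967 0.255 0.001] w 0.0881 F [-0.2 -0.1 -0.5]
t 2.2 tcp [ 0.5284 -0.2373  0.203 ] x [ 0.001 -0.003 -1.   ] z [0.967 0.253 0.001] w 0.0881 F [-0.4  0.6 -0.5]
[array([404.3, 233.8]), array([260. , 255.5])]
```

View pics/top1.png

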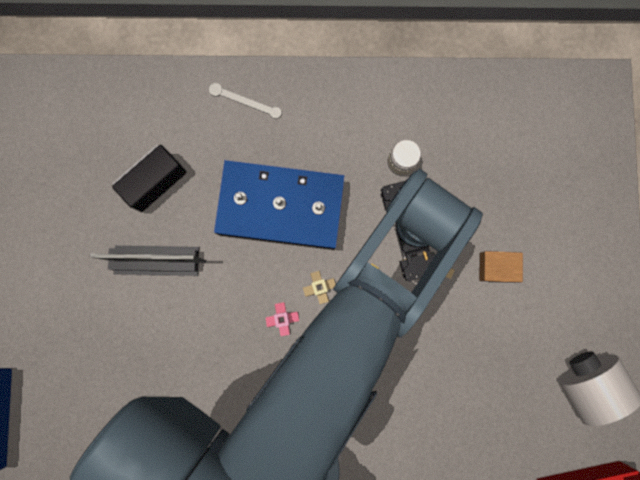

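View pics/scene1.png

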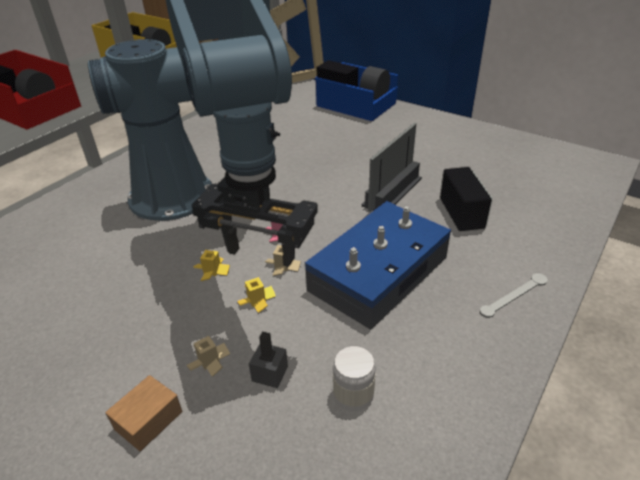

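The top view is blocked by the arm, but the scene view shows both fingertips, near (233,250) and (290,262). I'll zoom in and compare them with the predicted positions.

```bash
python3 - <<'E'
from h import *
im=cv2.imread("pics/scene1.png")
o,M=state();p=o['eef_pos']
A=cv2.resize(((im[210:280,200:320]/255.)**.5*255).astype(np.uint8),None,fx=6,fy=6,interpolation=2)
for s in(-1,1):
  for dz in(.044,.0615):
    for dy in(-.009,.009):
      u,v=proj("scene",p+M@[0,dy,s*dz]);print(s,dz,dy,round(u,1),round(v,1));cv2.circle(A,(int((u-200+.5)*6),int((v-210+.5)*6)),3,(0,0,255),-1)
cv2.imwrite("pics/f1.png",A)
E
```

```text
t 2.2 tcp [ 0.5284 -0.2373  0.203 ] x [ 0.001 -0.003 -1.   ] z [0.967 0.253 0.001] w 0.0881 F [-0.4  0.6 -0.5]
-1 0.044 -0.009 234.0 253.6
-1 0.044 0.009 238.8 247.2
-1 0.0615 -0.009 224.7 251.6
-1 0.0615 0.009 229.6 245.3
1 0.044 -0.009 282.0 264.2
1 0.044 0.009 286.2 257.5
1 0.0615 -0.009 291.9 266.4
1 0.0615 0.009 296.0 259.6
```

View pics/f1.png

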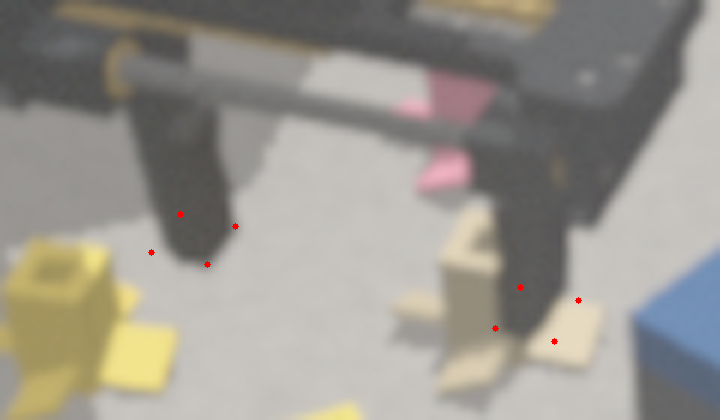

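Both fingertips agree with the scene view to about 1 px. For a firm hand-eye reference I'll squeeze the free-standing wheel B in two directions, then photograph it.

```bash
python3 - <<'E'
from h import *
plan([.468,-.3455,.10],tgtR(np.radians(-20)),1,8)
E
```

```text
[[[0.18,0,0.001,3.52,-3.04,-2.93,1],[0.18,0.001,0.001,3.52,-3.52,-2.34,1],[0.18,0,0.001,3.28,-3.62,-1.55,1],[0.065,0,-0,-0,0,0,1],[0,0,-0,-0,0,0,1],[0,0,-0,-0,0,0,1],[0,0,-0,-0,0,0,1],[0,0,-0,-0,0,0,1]]]
end [ 0.468  -0.3455  0.1   ] rem rot [ 0.  0. -0.]
```

Call:
drive_tool([
  [[0.18, 0, 0, 2, -3.04, -2.93, 1], [0.18, 0, 0, 2, -3.52, -2.34, 1], [0.18, 0, 0, 2, -3.62, -1.55, 1], [0.065, 0, 0, 2, 0, 0, 1], [0, 0, 0, 2, 0, 0, 1], [0, 0, 0, 0, 0, 0, 1], [0, 0, 0, 0, 0, 0, 1], [0, 0, 0, 0, 0, 0, 1]],
])

```text
time_s: 3.2
eef_pos: [0.4649, -0.3425, 0.1011]
tcp_rot: [0.129, 0.695, -0.128, 0.695]
force: [0.1, -0.7, 0.2]
gripper_width: 0.0885
```

```bash
python3 - <<'E'
from h import *
state();plan([.468,-.3455,.022],tgtR(np.radians(-20)),1,8,vmax=3)
E
```

```text
t 3.2 tcp [ 0.4649 -0.3425  0.1011] x [ 0.     0.001 -1.   ] z [ 0.934 -0.358 -0.   ] w 0.0885 F [ 0.1 -0.7  0.2]
[[[-0.017,-0,-0.001,3,-0.07,0.15,1],[-0,-0,0,3,-0.07,0.15,1],[-0,-0,0,1.91,-0.04,0.09,1],[-0,-0,0,0,0,0,1],[-0,-0,0,0,0,0,1],[-0,-0,0,0,0,0,1],[-0,-0,0,0,0,0,1],[-0,-0,0,0,0,0,1]]]
end [ 0.468  -0.3455  0.022 ] rem rot [-0. -0.  0.]
```

Call:
drive_tool([
  [[-0.017, 0, 0, 2, -0.1, 0.2, 1], [0, 0, 0, 2, -0.1, 0.2, 1], [0, 0, 0, 2, 0, 0, 1], [0, 0, 0, 1.5, 0, 0, 1], [0, 0, 0, 0.4, 0, 0, 1], [0, 0, 0, 0, 0, 0, -0.4], [0, 0, 0, 0, 0, 0, -0.6], [0, 0, 0, 0, 0, 0, -1]],
])

```text
time_s: 4.2
eef_pos: [0.469, -0.3462, 0.0172]
tcp_rot: [0.122, 0.696, -0.122, 0.697]
force: [0.5, 0.2, -0.7]
gripper_width: 0.0601
```

Call:
drive_tool([
  [[0, 0, 0, 0, 0, 0, -1], [0, 0, 0, 0, 0, 0, -1], [0, 0, 0, 0, 0, 0, -1], [0, 0, 0, 0, 0, 0, -1], [0, 0, 0, 0, 0, 0, -1], [0, 0, 0, 0, 0, 0, -1], [0, 0, 0, 0, 0, 0, -1], [0, 0, 0, 0, 0, 0, -1]],
])

```text
time_s: 5.2
eef_pos: [0.4695, -0.3468, 0.0184]
tcp_rot: [0.122, 0.695, -0.123, 0.697]
force: [1.0, 0.3, 0.1]
gripper_width: 0.0297
```

```bash
python3 - <<'E'
from h import *
state();plan([.468,-.3455,.06],tgtR(np.radians(70)),0.1,8,vmax=3)
E
```

```text
t 5.2 tcp [ 0.4695 -0.3468  0.0184] x [ 0.003 -0.002 -1.   ] z [ 0.94  -0.34   0.003] w 0.0297 F [1.  0.3 0.1]
[[[-0.18,0,0,-3,0.05,-0.13,0.1],[-0.18,0,0,-1.16,0.02,-0.04,0.1],[-0.18,0,0,-0,0,-0,0.1],[-0.18,0,0.001,-0,0,-0,0.1],[-0.18,0,0,-0,0,-0,0.1],[-0.18,0,0.001,-0,0,0,0.1],[-0.18,0,0.001,-0,0,0,0.1],[-0.18,0.001,0,-0,0,0,0.1]]]
end [ 0.468  -0.3455  0.06  ] rem rot [-0.129  0.     0.   ]
```

Call:
drive_tool([
  [[0, 0, 0, 0, 0, 0, 0.2], [0, 0, 0, 0, 0, 0, 0.2], [0, 0, 0, 0, 0, 0, 0.2], [0, 0, 0, -2.5, 0, 0, 0.2], [-0.15, 0, 0, -2, 0, 0, 0.2], [-0.18, 0, 0, 0, 0, 0, 0.2], [-0.18, 0, 0, 0, 0, 0, 0.2], [-0.18, 0, 0, 0, 0, 0, 0.2]],
])

```text
time_s: 6.2
eef_pos: [0.4694, -0.3466, 0.0648]
tcp_rot: [-0.129, 0.695, 0.127, 0.696]
force: [0.7, -0.2, 0.1]
gripper_width: 0.0527
```

Call:
drive_tool([
  [[-0.18, 0, 0, 0, 0, 0, 0.2], [-0.18, 0, 0, 0, 0, 0, 0.2], [-0.18, 0, 0, 0, 0, 0, 0.2], [-0.18, 0, 0, 0, 0, 0, 0.2], [-0.16, 0, 0, 0, 0, 0, 0.2], [0, 0, 0, 0, 0, 0, 0.2], [0, 0, 0, 0, 0, 0, 0.2], [0, 0, 0, 0, 0, 0, 0.2]],
])

```text
time_s: 7.2
eef_pos: [0.4692, -0.3465, 0.0648]
tcp_rot: [-0.42, 0.569, 0.418, 0.57]
force: [-0.1, 0.1, -0.0]
gripper_width: 0.0533
```

```bash
python3 - <<'E'
from h import *
state();plan([.4692,-.3465,.02],tgtR(np.radians(70)),0.2,8,vmax=2)
E
```

```text
t 7.2 tcp [ 0.4692 -0.3465  0.0648] x [ 0.003 -0.001 -1.   ] z [ 0.298  0.954 -0.001] w 0.0533 F [-0.1  0.1 -0. ]
[[[0.046,-0.001,0.003,2,0.01,-0,0.2],[0,0,-0,2,-0,-0,0.2],[0,0,-0,0.48,-0,-0,0.2],[0,0,-0,0,-0,-0,0.2],[0,0,-0,0,-0,-0,0.2],[0,0,-0,0,-0,-0,0.2],[0,0,-0,0,-0,-0,0.2],[0,0,-0,0,-0,-0,0.2]]]
end [ 0.4692 -0.3465  0.02  ] rem rot [ 0.  0. -0.]
```

Call:
drive_tool([
  [[0.046, 0, 0, 2, 0, 0, 0.2], [0, 0, 0, 2, 0, 0, 0.2], [0, 0, 0, 0.5, 0, 0, 0.2], [0, 0, 0, 0, 0, 0, -1], [0, 0, 0, 0, 0, 0, -1], [0, 0, 0, 0, 0, 0, -1], [0, 0, 0, 0, 0, 0, -1], [0, 0, 0, 0, 0, 0, -1]],
])

```text
time_s: 8.2
eef_pos: [0.4704, -0.3475, 0.0198]
tcp_rot: [-0.407, 0.579, 0.403, 0.58]
force: [0.3, -0.1, -0.9]
gripper_width: 0.0297
```

```bash
python3 - <<'E'
from h import *
state()
E
```

```text
t 8.2 tcp [ 0.4704 -0.3475  0.0198] x [ 0.004 -0.004 -1.   ] z [ 0.344  0.939 -0.002] w 0.0297 F [ 0.3 -0.1 -0.9]
```

Call:
drive_tool([
  [[0, 0, 0, 0, 0, 0, -1], [0, 0, 0, 0, 0, 0, 0.2], [0, 0, 0, 0, 0, 0, 0.2], [0, 0, 0, 0, 0, 0, 0.2], [0, 0, 0, -4, 0, 0, 0.2], [0, 0, 0, -5, 0, 0, 0.2], [0, 0, 0, -5, -4, 0, 0.2], [0, 0, 0, -3, -5, 0, 0.2]],
])

```text
time_s: 9.2
eef_pos: [0.5513, -0.3759, 0.1903]
tcp_rot: [-0.403, 0.58, 0.406, 0.58]
force: [-0.2, -0.6, 0.1]
gripper_width: 0.0523
```

```bash
python3 - <<'E'
from h import *
state();plan([.45,.0,.25],tgtR(np.radians(30)),1,8,vmax=5.9)
E
```

```text
t 9.2 tcp [ 0.5513 -0.3759  0.1903] x [-0.002  0.003 -1.   ] z [0.346 0.938 0.002] w 0.0523 F [-0.2 -0.6  0.1]
[[[0.18,0,-0.001,-0.87,3.38,4.76,1],[0.18,0,-0.001,-0.88,4.17,4.08,1],[0.18,0.001,-0.001,-0.88,4.84,3.26,1],[0.153,0,-0.001,-0.89,5.34,2.35,1],[0,0,-0,-0.89,5.64,1.5,1],[0,0,-0,-0.89,5.63,1.51,1],[0,0,-0,-0.6,3.8,1.01,1],[0,0,-0,-0,-0,0,1]]]
end [0.45 0.   0.25] rem rot [ 0.  0. -0.]
```

Call:
drive_tool([
  [[0.18, 0, 0, -0.9, 3.4, 4.8, 1], [0.18, 0, 0, -0.9, 4.2, 4.1, 1], [0.18, 0, 0, -0.9, 4.8, 3.3, 1], [0.15, 0, 0, -0.9, 5.3, 2.4, 1], [0, 0, 0, -0.9, 5.6, 1.5, 1], [0, 0, 0, -0.9, 5.6, 1.5, 1], [0, 0, 0, -0.6, 4, 1, 1], [0, 0, 0, 0, 0, 0, 1]],
])

```text
time_s: 10.2
eef_pos: [0.4578, 0.0093, 0.2532]
tcp_rot: [-0.176, 0.683, 0.176, 0.687]
force: [0.2, -0.2, -0.2]
gripper_width: 0.0881
```

```bash
python3 - <<'E'
from h import *
state()
T={}
for n in("top","scene"):
    im=cams.get_image(n);cv2.imwrite(f"pics/{n}2.png",im[:,:,::-1]);T[n]=im
C=np.zeros((520,780,3),np.uint8)
C[:336,:320]=cv2.resize(T["top"][248:290,418:458],None,fx=8,fy=8,interpolation=2)
C[:360,330:690]=cv2.resize(T["scene"][332:377,185:230],None,fx=8,fy=8,interpolation=2)
cv2.imwrite("pics/w3.png",C[:,:,::-1])
d1=np.array([np.cos(np.radians(-19.9)),np.sin(np.radians(-19.9))]);d2=np.array([np.cos(np.radians(69.9)),np.sin(np.radians(69.9))])
c=np.linalg.solve(np.stack([d1,d2]),[d1@[.4695,-.3468],d2@[.4704,-.3475]]);print("wheel B",c)
print("expected hub top px",np.round(proj("top",[*c,.046]),2),np.round(proj("scene",[*c,.046]),2))
E
```

```text
t 10.2 tcp [0.4578 0.0093 0.2532] x [ 0.005  0.    -1.   ] z [0.876 0.482 0.005] w 0.0881 F [ 0.2 -0.2 -0.2]
wheel B [ 0.46938152 -0.34712729]
expected hub top px [441.33 266.07] [204.   344.58]
```

View pics/w3.png

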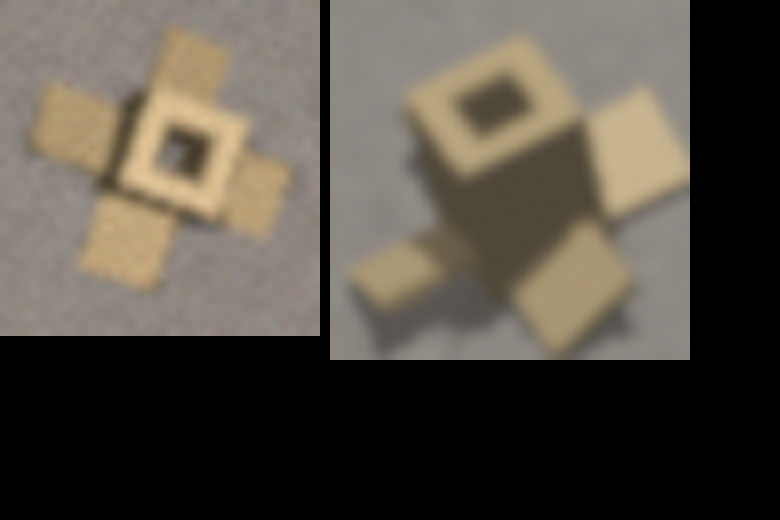

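View pics/top2.png

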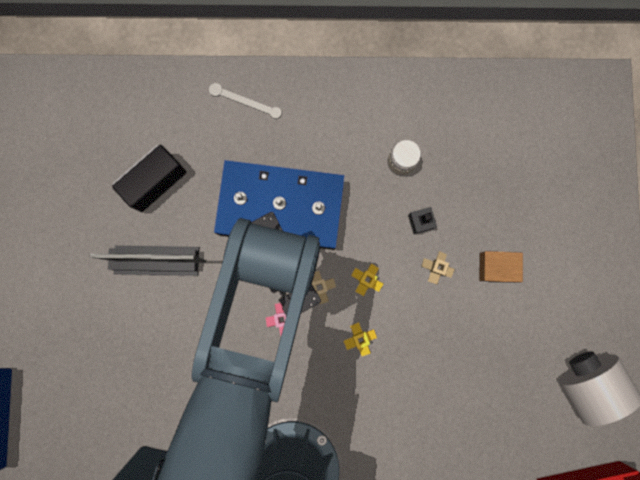

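```bash
python3 - <<'E'
from h import *
OT=np.array([-.7,1.0]);OS=np.array([1.1,.2])
T=lambda u,v:np.array([u,v])-OT
S=lambda u,v:np.array([u,v])-OS
# tester features: top px, scene px, z, name
ft=lambda U,V:((U+.5)/5-.5+205,(V+.5)/5-.5+150)
fs=lambda U,V:((U+.5)/5-.5+300,(V+.5)/5-.5+190)
F=[("s0",(176,241),(526,163),.088,(0,.09)),("s1",(372,265),(402,265),.088,(0,0)),("s2",(567,290),(267,376),.088,(0,-.09)),("zero",(295,129),(585,283),.08,(.06,.045)),("start",(487,154),(458,395),.08,(.06,-.045))]
res={}
for w in("top","scene"):
  P=[];Q=[]
  for n,a,b,z,m in F:
    q=onz("top",*T(*ft(*a)),z) if w=="top" else onz("scene",*S(*fs(*b)),z)
    P.append(m);Q.append(q[:2])
  P=np.array(P);Q=np.array(Q);pc,qc=P.mean(0),Q.mean(0);H=(P-pc).T@(Q-qc);th=np.arctan2(H[0,1]-H[1,0],H[0,0]+H[1,1])
  c,s_=np.cos(th),np.sin(th);Rm=np.array([[c,-s_],[s_,c]]);t=qc-Rm@pc
  print(w,"tester",t.round(4),np.degrees(th).round(2),np.round(1000*(P@Rm.T+t-Q),1).tolist())
  for n,a,b,z,m in F: print("  ",n,np.round(Rm@m+t,4))
t=lambda U,V:((U+.5)/7-.5+395,(V+.5)/7-.5+195)
s=lambda U,V:((U-395+.5)/6-.5+240,(V+.5)/6-.5+325)
tc=[(115,132),(252,88),(290,235),(150,265)];sc=[(452,235),(513,122),(670,148),(607,272)]
print("holder",np.mean([onz("top",*T(*t(*p)),.05)[:2] for p in tc],0),np.mean([onz("scene",*S(*s(*p)),.05)[:2] for p in sc],0))
print("stylus top",onz("top",*T(*t(238,155)),.105),onz("scene",*S(*s(552,67)),.105))
E
```

```text
top tester [0.6127 0.0291] -7.08 [[0.1, -0.1], [-0.3, -0.0], [-0.4, -0.3], [0.2, 0.6], [0.3, -0.1]]
   s0 [0.6238 0.1184]
   s1 [0.6127 0.0291]
   s2 [ 0.6016 -0.0602]
   zero [0.6778 0.0664]
   start [ 0.6667 -0.0229]
scene tester [0.6132 0.0278] -6.57 [[-0.3, 0.1], [-0.0, 0.7], [0.1, 0.3], [-0.2, -0.5], [0.3, -0.5]]
   s0 [0.6235 0.1173]
   s1 [0.6132 0.0278]
   s2 [ 0.6029 -0.0616]
   zero [0.678  0.0657]
   start [ 0.6677 -0.0237]
holder [ 0.57891499 -0.30765774] [ 0.58205975 -0.30992181]
stylus top [ 0.57987231 -0.30915853  0.105     ] [ 0.58445007 -0.30862303  0.105     ]
```

The corrected views agree to about 1 mm on the tester. Now the stylus.

```bash
python3 - <<'E'
from h import *
state();plan([.581,-.309,.17],tgtR(np.radians(15)),.2,8,vmax=5.9)
E
```

```text
t 10.3 tcp [0.4584 0.0071 0.2527] x [ 0.005 -0.    -1.   ] z [0.877 0.48  0.004] w 0.0878 F [ 0.8  0.2 -0.2]
[[[0.18,0.003,0.002,1.41,-5.68,-0.75,0.2],[0.059,0.001,-0,1.4,-5.73,0.28,0.2],[-0,0,-0,1.4,-5.7,0.62,0.2],[-0,0,-0,1.4,-5.7,0.62,0.2],[-0,0,-0,1.4,-5.7,0.62,0.2],[-0,0,-0,1.27,-5.21,0.57,0.2],[-0,0,-0,0,0,-0,0.2],[-0,0,-0,0,0,-0,0.2]]]
end [ 0.581 -0.309  0.17 ] rem rot [-0.  0. -0.]
```

Call:
drive_tool([
  [[0.18, 0, 0, 1, -5.7, -0.8, 0.2], [0.06, 0, 0, 1.4, -5.7, 0.3, 0.2], [0, 0, 0, 1.4, -5.7, 0.6, 0.2], [0, 0, 0, 1.4, -5.7, 0.6, 0.2], [0, 0, 0, 1.4, -5.7, 0.6, 0.2], [0, 0, 0, 1.2, -5.2, 0.6, 0.2], [0, 0, 0, 0, 0, 0, 0.2], [0, 0, 0, 0, 0, 0, 0.2]],
])

```text
time_s: 11.3
eef_pos: [0.5782, -0.3327, 0.1675]
tcp_rot: [-0.084, 0.701, 0.085, 0.703]
force: [-0.3, -0.1, -0.1]
gripper_width: 0.053
```

```bash
python3 - <<'E'
from h import *
state();plan([.581,-.309,.12],tgtR(np.radians(15)),.2,8,vmax=2)
E
```

```text
t 11.3 tcp [ 0.5782 -0.3327  0.1675] x [ 0.002  0.001 -1.   ] z [0.971 0.238 0.003] w 0.053 F [-0.3 -0.1 -0.1]
[[[-0.022,0.003,-0.001,1.79,0.84,0.31,0.2],[0,-0,0,1.79,0.84,0.33,0.2],[0,-0,0,1.17,0.55,0.22,0.2],[0,-0,0,0,-0,0,0.2],[0,-0,0,0,-0,0,0.2],[0,-0,0,0,-0,0,0.2],[0,-0,0,0,-0,0,0.2],[0,-0,0,0,-0,0,0.2]]]
end [ 0.581 -0.309  0.12 ] rem rot [ 0. -0.  0.]
```

Call:
drive_tool([
  [[-0.022, 0, 0, 1, 0.84, 0.3, 0.2], [0, 0, 0, 1, 0.84, 0.3, 0.2], [0, 0, 0, 1, 0.5, 0.2, 0.2], [0, 0, 0, 1, 0, 0, 0.2], [0, 0, 0, 0, 0, 0, 0.2], [0, 0, 0, 0, 0, 0, 0.2], [0, 0, 0, 0, 0, 0, 0.2], [0, 0, 0, 0, 0, 0, 0.2]],
])

```text
time_s: 12.3
eef_pos: [0.581, -0.3047, 0.1269]
tcp_rot: [-0.094, 0.699, 0.094, 0.702]
force: [-0.0, -0.2, -0.2]
gripper_width: 0.0526
```

```bash
python3 - <<'E'
from h import *
state();plan([.581,-.309,.064],tgtR(np.radians(15)),.2,8,vmax=2)
im=cams.get_image("scene");A=cv2.resize(((im[310:390,220:320]/255.)**.5*255).astype(np.uint8),None,fx=6,fy=6,interpolation=2)
cv2.imwrite("pics/st1.png",A[:,:,::-1])
E
```

```text
t 12.3 tcp [ 0.581  -0.3047  0.1269] x [ 0.004  0.    -1.   ] z [0.964 0.265 0.004] w 0.0526 F [-0.  -0.2 -0.2]
[[[0.006,0.004,0.001,2,-0.13,-0.04,0.2],[-0,0,-0,2,-0.13,-0.04,0.2],[-0,0,-0,1.99,-0.14,-0.04,0.2],[-0,0,-0,0.3,-0.02,-0,0.2],[-0,0,-0,0,0,-0,0.2],[-0,0,-0,0,0,-0,0.2],[-0,0,-0,0,0,-0,0.2],[-0,0,-0,0,0,-0,0.2]]]
end [ 0.581 -0.309  0.064] rem rot [-0.  0. -0.]
```

View pics/st1.png

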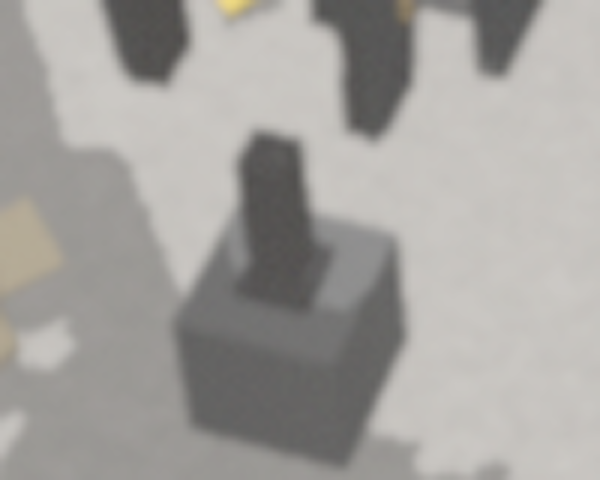

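The stylus top at about (270,140) sits directly below the midpoint of the two fingertips, so I'll go down.

Call:
drive_tool([
  [[0, 0, 0, 2, -0.1, 0, 0.2], [0, 0, 0, 2, -0.1, 0, 0.2], [0, 0, 0, 1.5, -0.1, 0, 0.2], [0, 0, 0, 0.6, -0.05, 0, 0.2], [0, 0, 0, 0, 0, 0, 0.2], [0, 0, 0, 0, 0, 0, 0.2], [0, 0, 0, 0, 0, 0, 0.2], [0, 0, 0, 0, 0, 0, 0.2]],
])

```text
time_s: 13.35
eef_pos: [0.582, -0.3084, 0.0611]
tcp_rot: [-0.094, 0.699, 0.094, 0.702]
force: [-0.0, 1.2, 0.3]
gripper_width: 0.0531
```

```bash
python3 - <<'E'
from h import *
state()
E
```

```text
t 13.35 tcp [ 0.582  -0.3084  0.0611] x [ 0.004  0.001 -1.   ] z [0.964 0.264 0.004] w 0.0531 F [-0.   1.2  0.3]
```

Call:
drive_tool([
  [[0, 0, 0, 0, 0, 0, -1], [0, 0, 0, 0, 0, 0, -1], [0, 0, 0, 0, 0, 0, -1], [0, 0, 0, 0, 0, 0, -1], [0, 0, 0, 0, 0, 0, -1], [0, 0, 0, 0, 0, 0, -1], [0, 0, 0, 0, 0, 0, -1], [0, 0, 0, 0, 0, 0, -1]],
])

```text
time_s: 14.35
eef_pos: [0.5824, -0.3087, 0.062]
tcp_rot: [-0.095, 0.699, 0.094, 0.702]
force: [1.2, -0.3, 0.2]
gripper_width: 0.0157
```

```bash
python3 - <<'E'
from h import *
state()
E
```

```text
t 14.35 tcp [ 0.5824 -0.3087  0.062 ] x [ 0.005 -0.    -1.   ] z [0.964 0.264 0.005] w 0.0157 F [ 1.2 -0.3  0.2]
```

Call:
drive_tool([
  [[0, 0, 0, -2, 0, 0, -1], [0, 0, 0, -3, 0, 0, -1], [0, 0, 0, -4, 0, 0, -1], [0, 0, 0, -4, 0, 0, -1], [0, 0, 0, -2, 0, 0, -1], [0, 0, 0, 0, 0, 0, -1], [0, 0, 0, 0, 0, 0, -1], [0, 0, 0, 0, 0, 0, -1]],
])

```text
time_s: 15.35
eef_pos: [0.5815, -0.3085, 0.2224]
tcp_rot: [-0.095, 0.699, 0.093, 0.703]
force: [0.5, 0.4, -0.8]
gripper_width: 0.0158
```

```bash
python3 - <<'E'
from h import *
o,M=state();plan([.678,.066,.21],tgtR(np.radians(15)),-1,8,vmax=5.5)
im=cams.get_image("scene");A=cv2.resize(((im[260:390,200:320]/255.)**.5*255).astype(np.uint8),None,fx=4,fy=4,interpolation=2)
cv2.imwrite("pics/st2.png",A[:,:,::-1])
p=o['eef_pos']
print("tip exp px (crop)",[(np.array(proj("scene",p+M@[.052,0,0]))+[1.1,.2]-[200,260])*4])
E
```

```text
t 15.35 tcp [ 0.5815 -0.3085  0.2224] x [ 0.007 -0.002 -1.   ] z [0.964 0.264 0.006] w 0.0158 F [ 0.5  0.4 -0.8]
[[[0.006,0.006,0.003,0.18,4.77,2.73,-1],[-0,0,0,0.17,4.79,2.7,-1],[-0,0,0,0.18,4.79,2.7,-1],[-0,0,0,0.17,4.79,2.7,-1],[-0,0,0,0.18,4.79,2.7,-1],[-0,0,0,0.17,4.79,2.7,-1],[-0,0,0,0.18,4.78,2.71,-1],[-0,0,0,0,0.17,0.09,-1]]]
end [0.678 0.066 0.21 ] rem rot [-0.  0.  0.]
tip exp px (crop) [array([242.40569677, 190.62952145])]
```

View pics/st2.png

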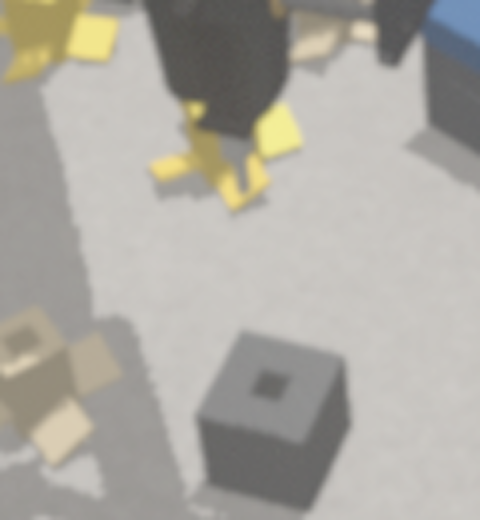

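The stylus is in hand, its tip near crop position (239,189) against a predicted (242,191). I'll move over the zero button.

Call:
drive_tool([
  [[0, 0.006, 0, 0.1, 4.4, 2.5, -1], [0, 0, 0, 0.1, 4.4, 2.5, -1], [0, 0, 0, 0.1, 4.4, 2.5, -1], [0, 0, 0, 0.1, 4.4, 2.5, -1], [0, 0, 0, 0.1, 4.4, 2.5, -1], [0, 0, 0, 0.1, 4.4, 2.5, -1], [0, 0, 0, 0.1, 4, 2, -1], [0, 0, 0, 0, 0, 0, -1]],
])

```text
time_s: 16.4
eef_pos: [0.6637, 0.0398, 0.2038]
tcp_rot: [-0.092, 0.706, 0.094, 0.696]
force: [-0.3, 0.7, -0.1]
gripper_width: 0.0156
```

```bash
python3 - <<'E'
from h import *
print("holder hole",onz("scene",*(np.array([(270.5)/4-.5+200,(385.5)/4-.5+260])-[1.1,.2]),.05))
o,M=state();plan([.678,.066,.16],tgtR(np.radians(15)),-1,8,vmax=2)
E
```

```text
holder hole [ 0.5807394  -0.30846173  0.05      ]
t 16.4 tcp [0.6637 0.0398 0.2038] x [-0.014  0.002 -1.   ] z [ 0.965  0.261 -0.013] w 0.0156 F [-0.3  0.7 -0.1]
[[[0.002,-0.013,-0.005,1.65,0.8,0.8,-1],[0,-0,-0,1.65,0.82,0.78,-1],[0,-0,-0,1.07,0.53,0.5,-1],[0,-0,-0,-0,-0,0,-1],[0,-0,-0,-0,-0,0,-1],[0,-0,-0,-0,-0,0,-1],[0,-0,-0,-0,-0,0,-1],[0,-0,-0,-0,-0,0,-1]]]
end [0.678 0.066 0.16 ] rem rot [ 0. -0. -0.]
```

Call:
drive_tool([
  [[0, -0.013, -0.005, 1, 0.8, 0.8, -1], [0, 0, 0, 1, 0.8, 0.8, -1], [0, 0, 0, 1, 0.5, 0.5, -1], [0, 0, 0, 0.8, 0, 0, -1], [0, 0, 0, 0.5, 0, 0, -1], [0, 0, 0, 0, 0, 0, -1], [0, 0, 0, 0, 0, 0, -1], [0, 0, 0, 0, 0, 0, -1]],
])

```text
time_s: 17.4
eef_pos: [0.6783, 0.063, 0.1554]
tcp_rot: [-0.092, 0.702, 0.091, 0.7]
force: [-0.1, 0.6, 0.2]
gripper_width: 0.0155
```

```bash
python3 - <<'E'
from h import *
o,M=state();plan([.678,.066,.145],tgtR(np.radians(15)),-1,8,vmax=2)
o,M=state()
im=cams.get_image("scene");A=cv2.resize(((im[190:290,350:470]/255.)**.5*255).astype(np.uint8),None,fx=6,fy=6,interpolation=2)
cv2.imwrite("pics/st3.png",A[:,:,::-1])
p=o['eef_pos'];t=p+M@[.052,0,0]
print(t,"tip exp px (crop)",(np.array(proj("scene",t))+[1.1,.2]-[350,190])*6,"beneath, deck:",(np.array(proj("scene",[t[0],t[1],.08]))+[1.1,.2]-[350,190])*6)
E
```

```text
t 17.4 tcp [0.6783 0.063  0.1554] x [-0.003 -0.001 -1.   ] z [ 0.967  0.257 -0.003] w 0.0155 F [-0.1  0.6  0.2]
[[[-0.002,-0.003,-0,1.04,0.3,0.05,-1],[-0,-0,-0,0,0,-0,-1],[-0,-0,-0,0,0,-0,-1],[-0,-0,-0,0,0,-0,-1],[-0,-0,-0,0,0,-0,-1],[-0,-0,-0,0,0,-0,-1],[-0,-0,-0,0,0,-0,-1],[-0,-0,-0,0,0,-0,-1]]]
end [0.678 0.066 0.145] rem rot [-0. -0. -0.]
t 17.4 tcp [0.6783 0.063  0.1554] x [-0.003 -0.001 -1.   ] z [ 0.967  0.257 -0.003] w 0.0155 F [-0.1  0.6  0.2]
[0.67815978 0.06294489 0.10343931] tip exp px (crop) [401.35068328 288.86629101] beneath, deck: [395.26449758 342.24093798]
```

View pics/st3.png

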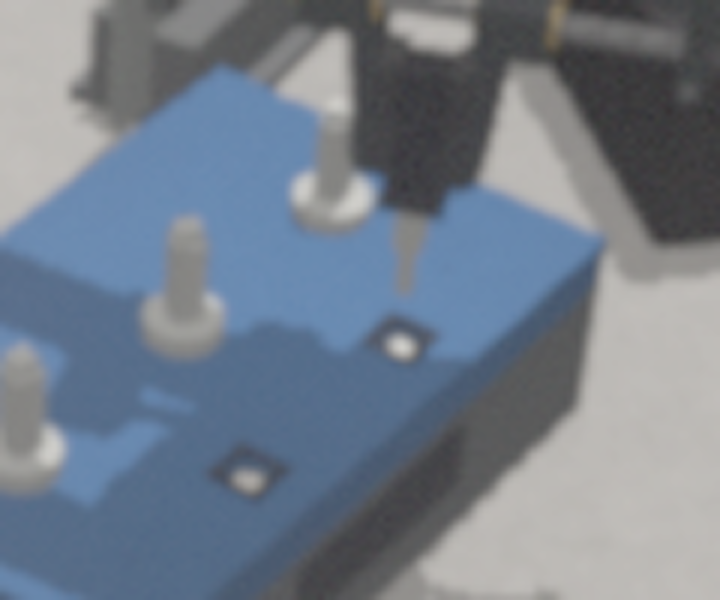

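Tip and well line up: the tip is at (404,295) and the well at (402,340), with 3 mm still to go in y. I'll correct that and go down in stages.

Call:
drive_tool([
  [[0, 0, 0, 0, 0.3, 0.05, -1], [0, 0, 0, 0.7, 0, 0, -1], [0, 0, 0, 0.5, 0, 0, -1], [0, 0, 0, 0, 0, 0, -1], [0, 0, 0, 0, 0, 0, -1], [0, 0, 0, 0, 0, 0, -1], [0, 0, 0, 0, 0, 0, -1], [0, 0, 0, 0, 0, 0, -1]],
])

```text
time_s: 18.45
eef_pos: [0.6782, 0.0663, 0.1432]
tcp_rot: [-0.092, 0.702, 0.091, 0.7]
force: [1.2, 0.4, -1.1]
gripper_width: 0.0157
```

```bash
python3 - <<'E'
from h import *
o,M=state();plan([.678,.066,.122],tgtR(np.radians(15)),-1,8,vmax=2)
E
```

```text
t 18.45 tcp [0.6782 0.0663 0.1432] x [-0.002 -0.001 -1.   ] z [ 0.966  0.257 -0.002] w 0.0157 F [ 1.2  0.4 -1.1]
[[[-0.002,-0.002,0,2,-0.02,-0.02,-1],[-0,-0,0,0.12,-0,-0.01,-1],[-0,-0,0,-0,-0,0,-1],[-0,-0,0,-0,-0,0,-1],[-0,-0,0,-0,-0,0,-1],[-0,-0,0,-0,-0,0,-1],[-0,-0,0,-0,-0,0,-1],[-0,-0,0,-0,-0,0,-1]]]
end [0.678 0.066 0.122] rem rot [-0. -0.  0.]
```

Call:
drive_tool([
  [[0, 0, 0, 0.6, 0, 0, -1], [0, 0, 0, 0.5, 0, 0, -1], [0, 0, 0, 0.4, 0, 0, -1], [0, 0, 0, 0.3, 0, 0, -1], [0, 0, 0, 0.2, 0, 0, -1], [0, 0, 0, 0.1, 0, 0, -1], [0, 0, 0, 0.05, 0, 0, -1], [0, 0, 0, 0, 0, 0, -1]],
])

```text
time_s: 19.45
eef_pos: [0.6784, 0.0662, 0.1221]
tcp_rot: [-0.092, 0.702, 0.091, 0.701]
force: [-1.7, -0.6, 4.3]
gripper_width: 0.016
```

```bash
python3 - <<'E'
from h import *
o,M=state()
im=cams.get_image("scene");A=cv2.resize(((im[190:290,350:470]/255.)**.5*255).astype(np.uint8),None,fx=6,fy=6,interpolation=2)
cv2.imwrite("pics/st4.png",A[:,:,::-1])
E
```

```text
t 19.45 tcp [0.6784 0.0662 0.1221] x [-0.001 -0.001 -1.   ] z [ 0.966  0.257 -0.002] w 0.016 F [-1.7 -0.6  4.3]
```

View pics/st4.png

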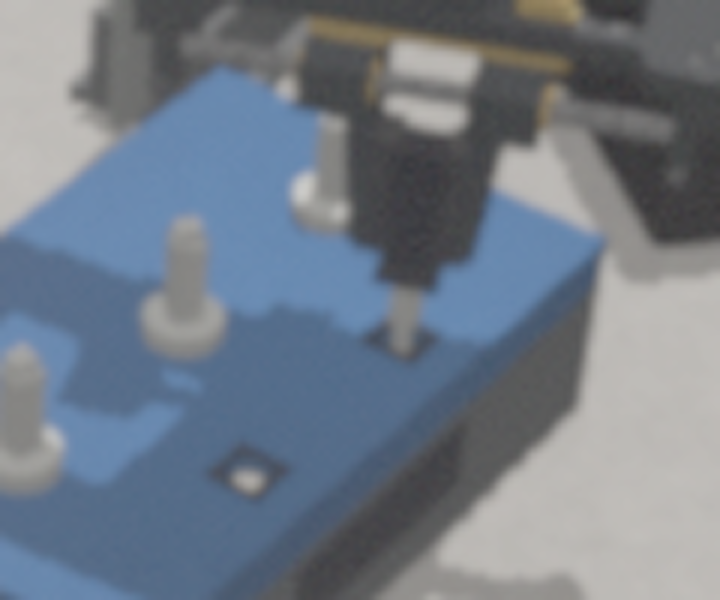

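The tip is in the well and the force is 4.3 N, so the spring is near bottom. I'll push slightly further, hold, and lift.

Call:
drive_tool([
  [[0, 0, 0, 0.1, 0, 0, -1], [0, 0, 0, 0.1, 0, 0, -1], [0, 0, 0, 0, 0, 0, -1], [0, 0, 0, 0, 0, 0, -1], [0, 0, 0, 0, 0, 0, -1], [0, 0, 0, 0, 0, 0, -1], [0, 0, 0, 0, 0, 0, -1], [0, 0, 0, 0, 0, 0, -1]],
])

```text
time_s: 20.5
eef_pos: [0.6785, 0.0663, 0.1219]
tcp_rot: [-0.092, 0.702, 0.091, 0.701]
force: [-1.8, -0.6, 5.3]
gripper_width: 0.0155
```

Call:
drive_tool([
  [[0, 0, 0, -2, 0, 0, -1], [0, 0, 0, -3, 0, 0, -1], [0, 0, 0, -3, 0, 0, -1], [0, 0, 0, -1.5, 0, 0, -1], [0, 0, 0, 0, 0, 0, -1], [0, 0, 0, 0, 0, 0, -1], [0, 0, 0, 0, 0, 0, -1], [0, 0, 0, 0, 0, 0, -1]],
])

```text
time_s: 21.5
eef_pos: [0.6777, 0.0664, 0.2176]
tcp_rot: [-0.091, 0.703, 0.092, 0.7]
force: [-0.2, 0.4, -1.0]
gripper_width: 0.0158
```

```bash
python3 - <<'E'
from h import *
o,M=state();plan([.582,-.3087,.21],tgtR(np.radians(15)),-1,8,vmax=5.5)
E
```

```text
t 21.5 tcp [0.6777 0.0664 0.2176] x [-0.004 -0.001 -1.   ] z [ 0.966  0.257 -0.004] w 0.0158 F [-0.2  0.4 -1. ]
[[[-0.002,-0.004,-0.001,0.12,-4.8,-2.68,-1],[-0,-0,0,0.11,-4.8,-2.69,-1],[-0,-0,0,0.11,-4.79,-2.69,-1],[-0,-0,0,0.11,-4.79,-2.69,-1],[-0,-0,0,0.11,-4.79,-2.69,-1],[-0,-0,0,0.11,-4.79,-2.69,-1],[-0,-0,0,0.11,-4.79,-2.69,-1],[-0,-0,0,0,-0.21,-0.12,-1]]]
end [ 0.582  -0.3087  0.21  ] rem rot [-0. -0.  0.]
```

Call:
drive_tool([
  [[0, 0, 0, 0.1, -4.4, -2.5, -1], [0, 0, 0, 0.1, -4.4, -2.5, -1], [0, 0, 0, 0.1, -4.4, -2.5, -1], [0, 0, 0, 0.1, -4.4, -2.5, -1], [0, 0, 0, 0.1, -4.4, -2.5, -1], [0, 0, 0, 0.1, -4.4, -2.5, -1], [0, 0, 0, 0.1, -4, -2, -1], [0, 0, 0, 0, 0, 0, -1]],
])

```text
time_s: 22.5
eef_pos: [0.5873, -0.2796, 0.205]
tcp_rot: [-0.091, 0.705, 0.094, 0.697]
force: [0.7, -0.0, -1.5]
gripper_width: 0.0158
```

```bash
python3 - <<'E'
from h import *
o,M=state();plan([.582,-.3087,.12],tgtR(np.radians(15.3)),-1,8,vmax=2)
E
```

```text
t 22.5 tcp [ 0.5873 -0.2796  0.205 ] x [-0.011  0.002 -1.   ] z [ 0.966  0.259 -0.01 ] w 0.0158 F [ 0.7 -0.  -1.5]
[[[-0.005,-0.01,-0.005,1.89,-0.6,-0.26,-1],[0,0,-0,1.89,-0.59,-0.29,-1],[0,0,-0,1.89,-0.59,-0.28,-1],[0,0,-0,1.89,-0.6,-0.29,-1],[0,0,-0,0.94,-0.29,-0.14,-1],[0,0,-0,0,-0,-0,-1],[0,0,-0,0,-0,-0,-1],[0,0,-0,0,-0,-0,-1]]]
end [ 0.582  -0.3087  0.12  ] rem rot [ 0.  0. -0.]
```

Call:
drive_tool([
  [[0, -0.01, -0.005, 1, -0.9, -0.4, -1], [0, 0, 0, 1, -0.9, -0.4, -1], [0, 0, 0, 1.5, -0.7, -0.3, -1], [0, 0, 0, 1.5, -0.2, 0, -1], [0, 0, 0, 1.5, 0, 0, -1], [0, 0, 0, 1, 0, 0, -1], [0, 0, 0, 0, 0, 0, -1], [0, 0, 0, 0, 0, 0, -1]],
])

```text
time_s: 23.5
eef_pos: [0.5836, -0.3054, 0.122]
tcp_rot: [-0.093, 0.702, 0.095, 0.7]
force: [0.4, -0.2, -0.5]
gripper_width: 0.0158
```

```bash
python3 - <<'E'
from h import *
o,M=state();plan([.582,-.3087,.12],tgtR(np.radians(15.3)),-1,8,vmax=2)
E
```

```text
t 23.5 tcp [ 0.5836 -0.3054  0.122 ] x [-0.002  0.004 -1.   ] z [ 0.965  0.263 -0.001] w 0.0158 F [ 0.4 -0.2 -0.5]
[[[-0,-0.001,-0.004,0.2,-0.27,-0.24,-1],[-0,-0,-0,-0,-0,0,-1],[-0,-0,-0,-0,-0,0,-1],[-0,-0,-0,-0,-0,0,-1],[-0,-0,-0,-0,-0,0,-1],[-0,-0,-0,-0,-0,0,-1],[-0,-0,-0,-0,-0,0,-1],[-0,-0,-0,-0,-0,0,-1]]]
end [ 0.582  -0.3087  0.12  ] rem rot [-0. -0. -0.]
```

Call:
drive_tool([
  [[0, 0, -0.004, 0, -0.27, -0.24, -1], [0, 0, 0, 0, 0, 0, -1], [0, 0, 0, 1.5, 0, 0, -1], [0, 0, 0, 1, 0, 0, -1], [0, 0, 0, 0.5, 0, 0, -1], [0, 0, 0, 0, 0, 0, -1], [0, 0, 0, 0, 0, 0, -1], [0, 0, 0, 0, 0, 0, -1]],
])

```text
time_s: 24.5
eef_pos: [0.5825, -0.3094, 0.0911]
tcp_rot: [-0.095, 0.701, 0.093, 0.701]
force: [-0.1, -0.3, -1.1]
gripper_width: 0.0156
```

```bash
python3 - <<'E'
from h import *
o,M=state();plan([.582,-.3087,.062],tgtR(np.radians(15.3)),-1,8,vmax=2)
E
```

```text
t 24.5 tcp [ 0.5825 -0.3094  0.0911] x [ 0.    -0.002 -1.   ] z [ 0.965  0.263 -0.   ] w 0.0156 F [-0.1 -0.3 -1.1]
[[[-0,-0,0.002,2,0.06,-0.02,-1],[-0,-0,-0,0.91,0.02,-0.01,-1],[-0,-0,-0,-0,0,0,-1],[-0,-0,-0,-0,0,0,-1],[-0,-0,-0,-0,0,0,-1],[-0,-0,-0,-0,0,0,-1],[-0,-0,-0,-0,0,0,-1],[-0,-0,-0,-0,0,0,-1]]]
end [ 0.582  -0.3087  0.062 ] rem rot [-0. -0. -0.]
```

The tip has entered the hole with no contact force, so I'll continue down.

Call:
drive_tool([
  [[0, 0, 0, 1, 0.05, 0, -1], [0, 0, 0, 0.8, 0, 0, -1], [0, 0, 0, 0.6, 0, 0, -1], [0, 0, 0, 0.4, 0, 0, -1], [0, 0, 0, 0, 0, 0, -1], [0, 0, 0, 0, 0, 0, -1], [0, 0, 0, 0, 0, 0, -1], [0, 0, 0, 0, 0, 0, -1]],
])

```text
time_s: 25.5
eef_pos: [0.5827, -0.3092, 0.062]
tcp_rot: [-0.095, 0.701, 0.093, 0.701]
force: [-0.8, 0.8, 1.0]
gripper_width: 0.0157
```

```bash
python3 - <<'E'
from h import *
o,M=state()
E
```

```text
t 25.5 tcp [ 0.5827 -0.3092  0.062 ] x [ 0.001 -0.002 -1.   ] z [0.965 0.264 0.   ] w 0.0157 F [-0.8  0.8  1. ]
```

Call:
drive_tool([
  [[0, 0, 0, 0, 0, 0, 0.2], [0, 0, 0, 0, 0, 0, 0.2], [0, 0, 0, 0, 0, 0, 0.2], [0, 0, 0, -2, 0, 0, 0.2], [0, 0, 0, -3, 0, 0, 0.2], [0, 0, 0, -3, 0, 0, 0.2], [0, 0, 0, -1, 0, 0, 0.2], [0, 0, 0, 0, 0, 0, 0.2]],
])

```text
time_s: 26.5
eef_pos: [0.5833, -0.3095, 0.1588]
tcp_rot: [-0.096, 0.7, 0.092, 0.702]
force: [-0.3, 0.1, -0.5]
gripper_width: 0.0526
```

```bash
python3 - <<'E'
from h import *
o,M=state();plan([.4694,-.3471,.13],tgtR(np.radians(-20)),.3,8,vmax=4)
im=cams.get_image("scene");cv2.imwrite("pics/scene3.png",im[:,:,::-1])
E
```

```text
t 26.5 tcp [ 0.5833 -0.3095  0.1588] x [ 0.004 -0.004 -1.   ] z [0.965 0.264 0.002] w 0.0526 F [-0.3  0.1 -0.5]
[[[0.18,0.001,0.001,0.92,-0.2,-3.89,0.3],[0.18,0.001,0.001,0.93,-0.89,-3.79,0.3],[0.18,0.001,0.001,0.93,-1.56,-3.56,0.3],[0.076,0.001,0.001,0.08,-0.18,-0.27,0.3],[-0,-0,-0,0,0,0,0.3],[-0,-0,-0,0,0,0,0.3],[-0,-0,-0,0,0,0,0.3],[-0,-0,-0,0,0,0,0.3]]]
end [ 0.4694 -0.3471  0.13  ] rem rot [-0. -0. -0.]
```

View pics/scene3.png

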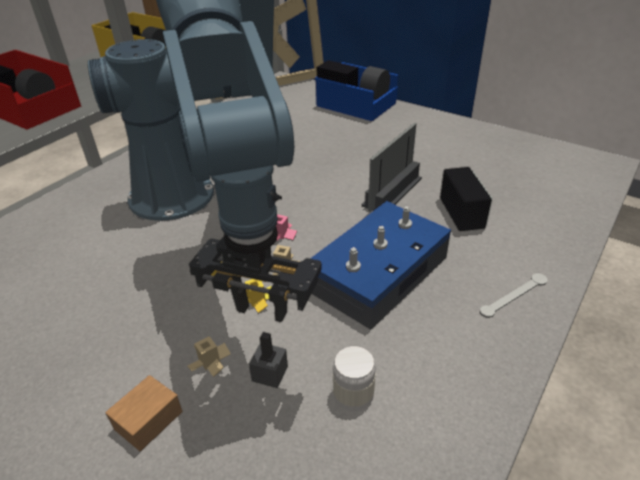

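Call:
drive_tool([
  [[0.18, 0, 0, 0, -0.2, -3.9, 0.3], [0.18, 0, 0, 1, -0.9, -3.8, 0.3], [0.18, 0, 0, 1, -1.5, -3.5, 0.3], [0.076, 0, 0, 1, -0.2, -0.3, 0.3], [0, 0, 0, 0, 0, 0, 0.3], [0, 0, 0, 0, 0, 0, 0.3], [0, 0, 0, 0, 0, 0, 0.3], [0, 0, 0, 0, 0, 0, 0.3]],
])

```text
time_s: 27.55
eef_pos: [0.4642, -0.3436, 0.1205]
tcp_rot: [0.129, 0.697, -0.127, 0.694]
force: [-1.0, -0.3, 0.5]
gripper_width: 0.0572
```

```bash
python3 - <<'E'
from h import *
o,M=state();plan([.4694,-.3471,.022],tgtR(np.radians(-20)),.3,8,vmax=2)
im=cv2.imread("pics/scene3.png")
C=np.hstack([cv2.resize(im[v:v+34,u:u+20],None,fx=13,fy=13,interpolation=2) for u,v in((395,200),(370,220),(343,242))])
cv2.imwrite("pics/sp.png",np.clip(C.astype(float)*1.3,0,255).astype(np.uint8));print(C.shape)
# widths
g=cv2.cvtColor(im,cv2.COLOR_BGR2HSV)
for u,v in((404,213),(379,233),(352,255)):
    print(g[v,u-7:u+9,1].tolist(), im[v,u-7:u+9].mean(1).astype(int).tolist())
E
```

```text
t 27.55 tcp [ 0.4642 -0.3436  0.1205] x [-0.004  0.004 -1.   ] z [ 0.935 -0.355 -0.005] w 0.0572 F [-1.  -0.3  0.5]
[[[-0.014,-0.005,-0.002,2,-0.03,0.13,0.3],[-0,-0,-0,2,-0.03,0.13,0.3],[-0,-0,-0,2,-0.03,0.12,0.3],[-0,-0,-0,2,-0.04,0.13,0.3],[-0,-0,-0,1.85,-0.03,0.11,0.3],[-0,-0,-0,-0,0,0,0.3],[-0,-0,-0,-0,0,0,0.3],[-0,-0,-0,-0,0,0,0.3]]]
end [ 0.4694 -0.3471  0.022 ] rem rot [-0. -0. -0.]
(442, 780, 3)
[159, 158, 160, 162, 154, 116, 53, 3, 10, 10, 10, 24, 97, 136, 134, 113] [88, 89, 89, 88, 88, 85, 80, 78, 77, 76, 77, 79, 85, 89, 95, 103]
[160, 159, 159, 158, 148, 108, 42, 3, 3, 6, 6, 18, 85, 138, 157, 158] [89, 90, 90, 91, 90, 84, 77, 76, 76, 78, 79, 81, 86, 89, 90, 91]
[157, 157, 157, 143, 93, 27, 3, 6, 6, 6, 3, 27, 98, 143, 155, 158] [89, 88, 89, 89, 85, 80, 78, 80, 79, 78, 78, 80, 84, 88, 89, 89]
```

View pics/sp.png

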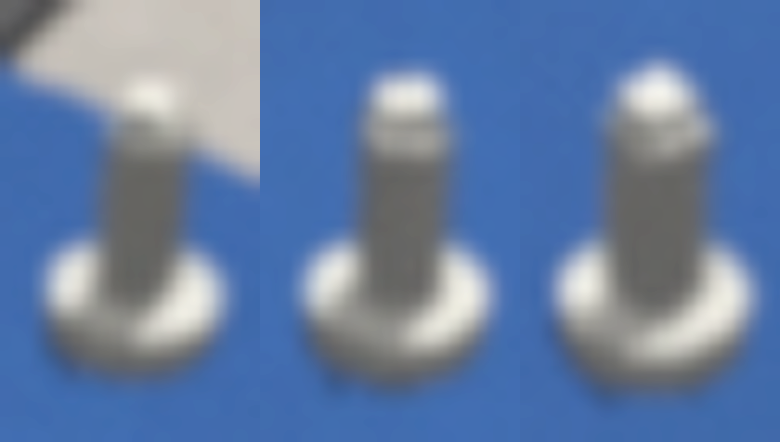

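Call:
drive_tool([
  [[-0.014, 0, 0, 2, 0, 0.3, 0.3], [0, 0, 0, 2, 0, 0.2, 0.3], [0, 0, 0, 2, -0.1, 0.1, 0.3], [0, 0, 0, 2, 0, 0, 0.3], [0, 0, 0, 1.3, 0, 0, 0.3], [0, 0, 0, 0.3, 0, 0, 0.3], [0, 0, 0, 0, 0, 0, 0.3], [0, 0, 0, 0, 0, 0, 0.3]],
])

```text
time_s: 28.55
eef_pos: [0.4704, -0.3454, 0.0171]
tcp_rot: [0.122, 0.698, -0.119, 0.695]
force: [0.9, 0.0, 1.0]
gripper_width: 0.057
```

```bash
python3 - <<'E'
from h import *
o,M=state();plan([.4694,-.3471,.022],tgtR(np.radians(-20)),.3,8,vmax=2)
im=cv2.imread("pics/top2.png");i0=cv2.imread("pics/top0.png")
C=np.hstack([cv2.resize(((i0[v-9:v+9,u-9:u+9]/255.)**.7*255).astype(np.uint8),None,fx=14,fy=14,interpolation=2) for u,v in((240,197),(279,202),(318,207))])
cv2.imwrite("pics/sp2.png",C)
C0=np.array([-np.array(cams.camera_model("scene")['world_to_cam'])[:3,:3].T@np.array(cams.camera_model("scene")['world_to_cam'])[:3,3]])[0];print("cam",C0)
for s in((.6237,.118),(.613,.0285),(.602,-.061)):
    d=C0[:2]-s;print("az to cam",np.degrees(np.arctan2(d[1],d[0])))
E
```

```text
t 28.55 tcp [ 0.4704 -0.3454  0.0171] x [-0.004  0.004 -1.   ] z [ 0.942 -0.336 -0.005] w 0.057 F [0.9 0.  1. ]
[[[0.006,-0.005,-0.003,-0.49,-0.2,-0.04,0.3],[0,-0,0,0,0,0,0.3],[0,-0,0,0,0,0,0.3],[0,-0,0,0,0,0,0.3],[0,-0,0,0,0,0,0.3],[0,-0,0,0,0,0,0.3],[0,-0,0,0,0,0,0.3],[0,-0,0,0,0,0,0.3]]]
end [ 0.4693 -0.3471  0.022 ] rem rot [ 0. -0.  0.]
cam [ 1.00462618 -0.72761203  0.77241537]
az to cam -65.7496767789464
az to cam -62.61822421636852
az to cam -58.86849509438635
```

View pics/sp2.png

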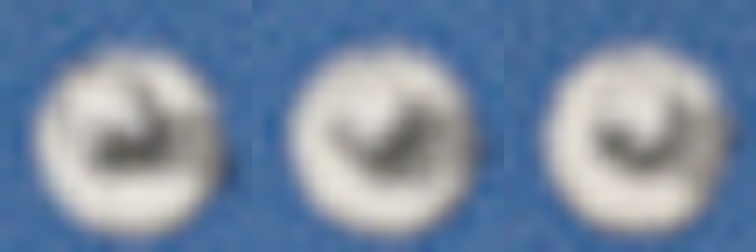

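From the silhouette widths, spindles 0 and 1 should sit within about 7° of 24° and 27° (mod 90), which is inside the bore's tolerance of about 10°. I'll use those two and grip wheel B now.

Call:
drive_tool([
  [[0.006, -0.004, -0.003, -0.4, -0.2, 0, 0.3], [0, 0, 0, 0, 0, 0, 0.3], [0, 0, 0, 0, 0, 0, -1], [0, 0, 0, 0, 0, 0, -1], [0, 0, 0, 0, 0, 0, -1], [0, 0, 0, 0, 0, 0, -1], [0, 0, 0, 0, 0, 0, -1], [0, 0, 0, 0, 0, 0, -1]],
])

```text
time_s: 29.55
eef_pos: [0.4706, -0.3485, 0.0235]
tcp_rot: [0.122, 0.696, -0.124, 0.697]
force: [-0.2, 0.2, 0.0]
gripper_width: 0.0296
```

```bash
python3 - <<'E'
from h import *
o,M=state()
E
```

```text
t 29.55 tcp [ 0.4706 -0.3485  0.0235] x [ 0.001 -0.003 -1.   ] z [ 0.94  -0.342  0.002] w 0.0296 F [-0.2  0.2  0. ]
```

Call:
drive_tool([
  [[0, 0, 0, 0, 0, 0, -1], [0, 0, 0, 0, 0, 0, -1], [0, 0, 0, -2, 0, 0, -1], [0, 0, 0, -4, 0, 0, -1], [0, 0, 0, -5, 0, 0, -1], [0, 0, 0, -5, 0, 0, -1], [0, 0, 0, -4, 0, 0, -1], [0, 0, 0, 0, 0, 0, -1]],
])

```text
time_s: 30.55
eef_pos: [0.4701, -0.3474, 0.2352]
tcp_rot: [0.122, 0.695, -0.124, 0.698]
force: [0.1, 1.1, -1.6]
gripper_width: 0.0299
```

```bash
python3 - <<'E'
from h import *
o,M=state();plan([.6237,.118,.22],tgtR(np.radians(24)),-1,8,vmax=5.3)
E
```

```text
t 30.55 tcp [ 0.4701 -0.3474  0.2352] x [ 0.003 -0.004 -1.   ] z [ 0.94  -0.342  0.004] w 0.0299 F [ 0.1  1.1 -1.6]
[[[-0.18,0.001,0.001,0.15,5.3,-0.16,-1],[-0.18,0,0.001,0.15,5.24,0.79,-1],[-0.18,0.001,0.001,0.16,5.01,1.71,-1],[-0.18,0,0.001,0.16,4.63,2.58,-1],[-0.048,0.001,0,0.16,4.09,3.37,-1],[-0,-0,0,0.16,3.92,3.56,-1],[-0,-0,0,0.16,3.92,3.56,-1],[-0,-0,0,0.16,3.92,3.56,-1]]]
end [0.6028 0.055  0.2221] rem rot [-0. -0.  0.]
```

Call:
drive_tool([
  [[-0.18, 0, 0, 0, 5.2, -0.2, -1], [-0.18, 0, 0, 0, 5.2, 0.8, -1], [-0.18, 0, 0, 0, 5, 1.7, -1], [-0.18, 0, 0, 0, 4.6, 2.6, -1], [-0.048, 0, 0, 0, 4.1, 3.4, -1], [0, 0, 0, 0.2, 3.9, 3.5, -1], [0, 0, 0, 0.2, 3.9, 3.5, -1], [0, 0, 0, 0.2, 2.5, 2, -1]],
])

```text
time_s: 31.55
eef_pos: [0.5848, 0.0463, 0.2194]
tcp_rot: [-0.153, 0.693, 0.154, 0.687]
force: [-0.5, -0.6, -1.2]
gripper_width: 0.0298
```

```bash
python3 - <<'E'
from h import *
o,M=state();plan([.6241,.1172,.17],tgtR(np.radians(24)),-1,8,vmax=2.5)
E
```

```text
t 31.55 tcp [0.5848 0.0463 0.2194] x [-0.009 -0.    -1.   ] z [ 0.905  0.425 -0.008] w 0.0298 F [-0.5 -0.6 -1.2]
[[[0.02,-0.008,-0.003,1.29,1.25,1.74,-1],[-0,-0,-0,1.3,1.28,1.71,-1],[-0,-0,-0,1.3,1.29,1.7,-1],[-0,-0,-0,1.04,1.02,1.36,-1],[-0,-0,-0,-0,0,0,-1],[-0,-0,-0,-0,0,0,-1],[-0,-0,-0,-0,0,0,-1],[-0,-0,-0,-0,0,0,-1]]]
end [0.6241 0.1171 0.17  ] rem rot [-0. -0. -0.]
```

Call:
drive_tool([
  [[0.02, -0.008, -0.003, 0.5, 1.25, 1.74, -1], [0, 0, 0, 1, 1.28, 1.7, -1], [0, 0, 0, 1, 1.3, 1.7, -1], [0, 0, 0, 1, 1, 1.3, -1], [0, 0, 0, 0.5, 0, 0, -1], [0, 0, 0, 0, 0, 0, -1], [0, 0, 0, 0, 0, 0, -1], [0, 0, 0, 0, 0, 0, -1]],
])

```text
time_s: 32.55
eef_pos: [0.6191, 0.121, 0.1709]
tcp_rot: [-0.147, 0.696, 0.149, 0.687]
force: [-0.0, -0.1, -1.4]
gripper_width: 0.0295
```

```bash
python3 - <<'E'
from h import *
o,M=state();plan([.6241,.1172,.165],tgtR(np.radians(24)),-1,8,vmax=2.5)
E
```

```text
t 32.55 tcp [0.6191 0.121  0.1709] x [-0.012 -0.    -1.   ] z [ 0.913  0.409 -0.011] w 0.0295 F [-0.  -0.1 -1.4]
[[[0.002,-0.011,-0.005,0.58,-0.55,0.31,-1],[0,0,0,0,-0,-0,-1],[0,0,0,0,-0,-0,-1],[0,0,0,0,-0,-0,-1],[0,0,0,0,-0,-0,-1],[0,0,0,0,-0,-0,-1],[0,0,0,0,-0,-0,-1],[0,0,0,0,-0,-0,-1]]]
end [0.6241 0.1172 0.165 ] rem rot [0. 0. 0.]
```

Call:
drive_tool([
  [[0, -0.011, -0.005, 0, -0.4, 0.31, -1], [0, 0, 0, 0, -0.1, 0, -1], [0, 0, 0, 0.6, 0, 0, -1], [0, 0, 0, 0, 0, 0, -1], [0, 0, 0, 0, 0, 0, -1], [0, 0, 0, 0, 0, 0, -1], [0, 0, 0, 0, 0, 0, -1], [0, 0, 0, 0, 0, 0, -1]],
])

```text
time_s: 33.55
eef_pos: [0.6247, 0.1168, 0.1654]
tcp_rot: [-0.148, 0.691, 0.147, 0.692]
force: [-0.0, -0.7, -0.4]
gripper_width: 0.0301
```

```bash
python3 - <<'E'
from h import *
o,M=state();plan([.6241,.1172,.155],tgtR(np.radians(24)),-1,8,vmax=2.5)
im=cams.get_image("scene");A=cv2.resize(((im[150:250,340:460]/255.)**.5*255).astype(np.uint8),None,fx=6,fy=6,interpolation=2)
cv2.imwrite("pics/wb1.png",A[:,:,::-1])
E
```

```text
t 33.55 tcp [0.6247 0.1168 0.1654] x [ 0.003 -0.    -1.   ] z [0.913 0.408 0.002] w 0.0301 F [-0.  -0.7 -0.4]
[[[0.001,0.002,0.001,1.03,0.06,-0.04,-1],[0,0,0,0,0,-0,-1],[0,0,0,0,0,-0,-1],[0,0,0,0,0,-0,-1],[0,0,0,0,0,-0,-1],[0,0,0,0,0,-0,-1],[0,0,0,0,0,-0,-1],[0,0,0,0,0,-0,-1]]]
end [0.6241 0.1172 0.155 ] rem rot [0. 0. 0.]
```

View pics/wb1.png

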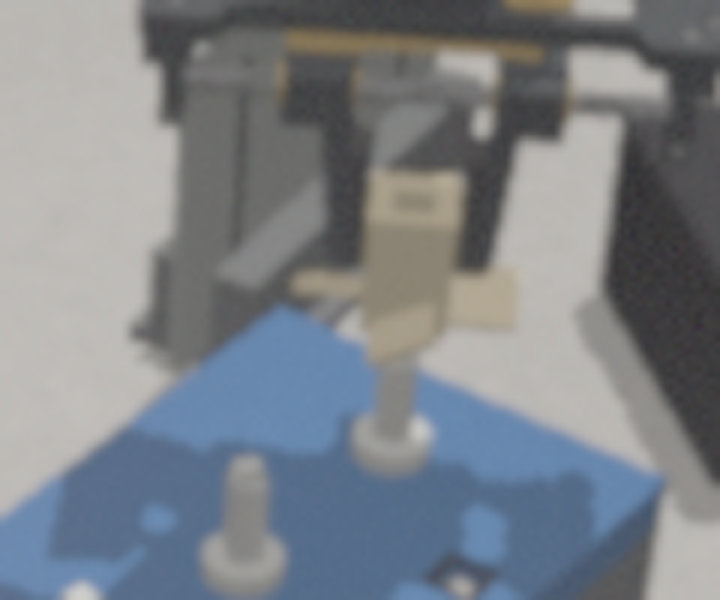

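The hub is directly over spindle 0. I'll lower onto the lead-in.

Call:
drive_tool([
  [[0, 0.002, 0, 0.5, 0.04, -0.04, -1], [0, 0, 0, 0.5, 0, 0, -1], [0, 0, 0, 0.4, 0, 0, -1], [0, 0, 0, 0.3, 0, 0, -1], [0, 0, 0, 0, 0, 0, -1], [0, 0, 0, 0, 0, 0, -1], [0, 0, 0, 0, 0, 0, -1], [0, 0, 0, 0, 0, 0, -1]],
])

```text
time_s: 34.6
eef_pos: [0.6241, 0.117, 0.147]
tcp_rot: [-0.148, 0.691, 0.147, 0.692]
force: [-0.2, 0.3, -0.8]
gripper_width: 0.0298
```

```bash
python3 - <<'E'
from h import *
o,M=state();plan([.6241,.1172,.1115],tgtR(np.radians(24)),-1,8,vmax=2.5)
E
```

```text
t 34.6 tcp [0.6241 0.117  0.147 ] x [ 0.    -0.001 -1.   ] z [ 0.913  0.408 -0.   ] w 0.0298 F [-0.2  0.3 -0.8]
[[[0.001,-0,0.001,2.5,0.01,0,-1],[0,-0,0,1.05,0.01,0,-1],[0,-0,0,0,-0,0,-1],[0,-0,0,0,-0,0,-1],[0,-0,0,0,-0,0,-1],[0,-0,0,0,-0,0,-1],[0,-0,0,0,-0,0,-1],[0,-0,0,0,-0,0,-1]]]
end [0.6241 0.1172 0.1115] rem rot [ 0. -0.  0.]
```

Call:
drive_tool([
  [[0, 0, 0, 0.2, 0, 0, -1], [0, 0, 0, 0.2, 0, 0, -1], [0, 0, 0, 0.2, 0, 0, -1], [0, 0, 0, 0.2, 0, 0, -1], [0, 0, 0, 0.2, 0, 0, -1], [0, 0, 0, 0.2, 0, 0, -1], [0, 0, 0, 0, 0, 0, -1], [0, 0, 0, 0, 0, 0, -1]],
])

```text
time_s: 35.6
eef_pos: [0.6243, 0.1176, 0.136]
tcp_rot: [-0.148, 0.691, 0.147, 0.692]
force: [-1.8, 1.6, 4.4]
gripper_width: 0.0297
```

```bash
python3 - <<'E'
from h import *
o,M=state();print(o['moment'])
E
```

```text
t 35.6 tcp [0.6243 0.1176 0.136 ] x [ 0.001 -0.    -1.   ] z [0.913 0.408 0.001] w 0.0297 F [-1.8  1.6  4.4]
[ 0.03668398  0.38425865 -0.03378314]
```

Call:
drive_tool([
  [[0, 0, 0, 0.4, 0, 0, -1], [0, 0, 0, 0.4, 0, 0, -1], [0, 0, 0, 0.4, 0, 0, -1], [0, 0, 0, 0.4, 0, 0, -1], [0, 0, 0, 0.3, 0, 0, -1], [0, 0, 0, 0.2, 0, 0, -1], [0, 0, 0, 0, 0, 0, -1], [0, 0, 0, 0, 0, 0, -1]],
])

```text
time_s: 36.6
eef_pos: [0.6243, 0.1176, 0.1129]
tcp_rot: [-0.148, 0.691, 0.147, 0.692]
force: [-2.3, -0.4, 3.5]
gripper_width: 0.0297
```

```bash
python3 - <<'E'
from h import *
o,M=state();print(o['moment'])
im=cams.get_image("scene");A=cv2.resize(((im[150:250,340:460]/255.)**.5*255).astype(np.uint8),None,fx=6,fy=6,interpolation=2)
cv2.imwrite("pics/wb2.png",A[:,:,::-1])
E
```

```text
t 36.6 tcp [0.6243 0.1176 0.1129] x [ 0.001 -0.    -1.   ] z [0.913 0.408 0.001] w 0.0297 F [-2.3 -0.4  3.5]
[0.0927939  0.37002401 0.01485922]
```

View pics/wb2.png

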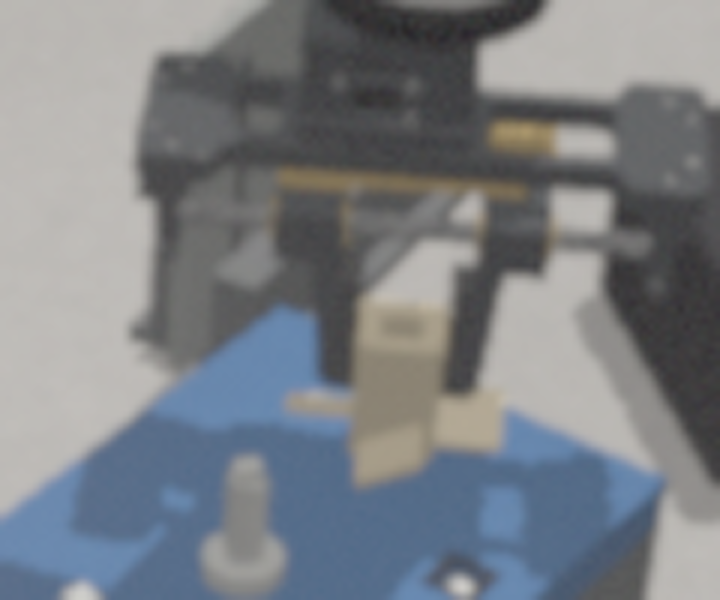

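The wheel is nearly home. I'll press the last bit, release, and retreat.

Call:
drive_tool([
  [[0, 0, 0, 0.15, 0, 0, -1], [0, 0, 0, 0.15, 0, 0, -1], [0, 0, 0, 0.1, 0, 0, -1], [0, 0, 0, 0, 0, 0, -1], [0, 0, 0, 0, 0, 0, 0], [0, 0, 0, 0, 0, 0, 0.1], [0, 0, 0, 0, 0, 0, 0.1], [0, 0, 0, 0, 0, 0, 0.1]],
])

```text
time_s: 37.65
eef_pos: [0.6246, 0.1171, 0.1105]
tcp_rot: [-0.148, 0.691, 0.147, 0.692]
force: [0.0, -0.7, -0.5]
gripper_width: 0.0486
```

Call:
drive_tool([
  [[0, 0, 0, -2, 0, 0, 0.1], [0, 0, 0, -3, 0, 0, 0.1], [0, 0, 0, -3, 0, 0, 0.1], [0, 0, 0, -3, 0, 0, 0.1], [0, 0, 0, -1, 0, 0, 0.1], [0, 0, 0, 0, 0, 0, 0.1], [0, 0, 0, 0, 0, 0, 0.1], [0, 0, 0, 0, 0, 0, 0.1]],
])

```text
time_s: 38.65
eef_pos: [0.6242, 0.1172, 0.2379]
tcp_rot: [-0.148, 0.691, 0.147, 0.692]
force: [0.3, -0.7, 0.2]
gripper_width: 0.0484
```

```bash
python3 - <<'E'
from h import *
o,M=state()
im=cams.get_image("scene");cv2.imwrite("pics/scene4.png",im[:,:,::-1])
im=cams.get_image("top");cv2.imwrite("pics/top4.png",im[:,:,::-1])
OT=np.array([-.7,1.0]);print("A px exp seat1 etc")
E
```

```text
t 38.65 tcp [0.6242 0.1172 0.2379] x [ 0.003 -0.001 -1.   ] z [0.913 0.408 0.002] w 0.0484 F [ 0.3 -0.7  0.2]
A px exp seat1 etc
```

View pics/scene4.png

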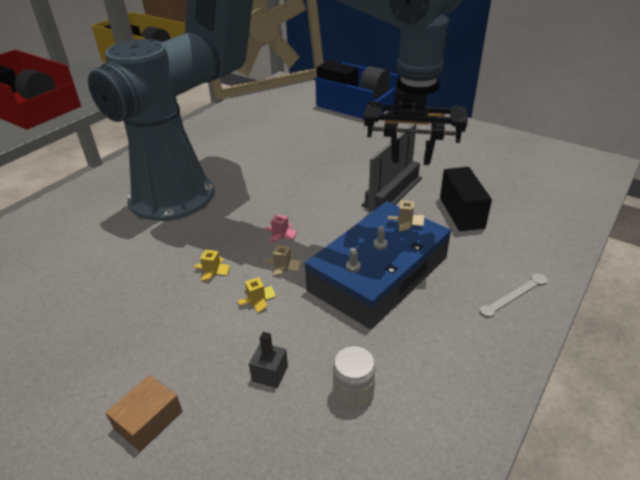

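View pics/top4.png

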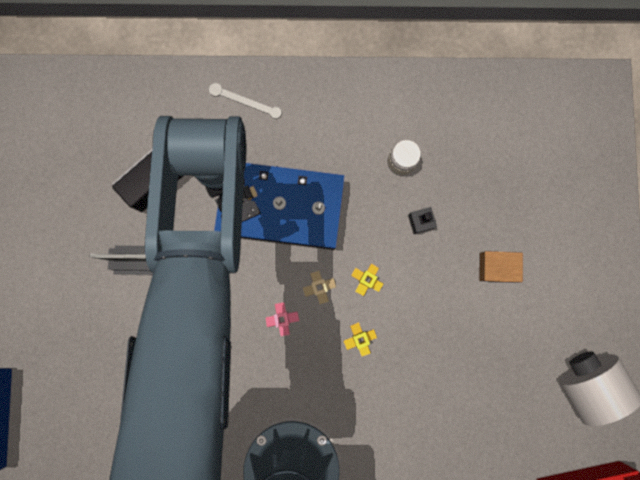

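Wheel B is on spindle 0. Checking wheel A's current position.

```bash
python3 - <<'E'
from h import *
t=cv2.imread("pics/top4.png");s=cv2.imread("pics/scene4.png")
g=lambda c,k:cv2.resize(((c/255.)**.5*255).astype(np.uint8),None,fx=k,fy=k,interpolation=2)
C=np.zeros((400,760,3),np.uint8)
C[:360,:320]=g(t[265:310,300:340],8);C[:360,330:690]=g(s[237:282,260:305],8)
cv2.imwrite("pics/wa2.png",C)
OT=np.array([-.7,1.0]);OS=np.array([1.1,.2])
print(onz("top",*(np.array([319.3,286.8])-OT),.046),onz("scene",*(np.array([281.6,249.9])-OS),.046))
E
```

```text
[ 0.42258723 -0.06380213  0.046     ] [ 0.42218122 -0.06273813  0.046     ]
```

View pics/wa2.png

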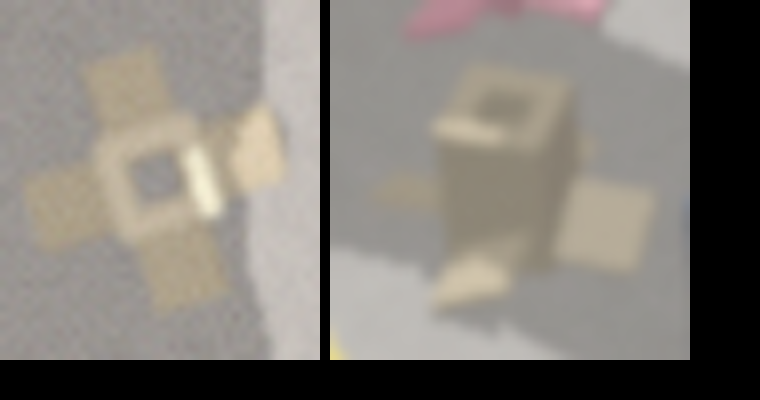

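Wheel A hasn't moved; it's at (0.4224, -0.0633), yaw about 19°. I'll go there with the jaws turned to -71°.

```bash
python3 - <<'E'
from h import *
plan([.4224,-.0633,.15],tgtR(np.radians(-71)),.3,8,vmax=3.5)
E
```

```text
[[[0.18,0,0,1.08,-1.01,-3.17,0.3],[0.18,0,-0,1.08,-1.56,-2.94,0.3],[0.18,0,-0,1.08,-2.06,-2.61,0.3],[0.18,0.001,-0,1.07,-2.5,-2.2,0.3],[0.18,0,-0,1.08,-2.85,-1.72,0.3],[0.18,0.001,-0,1.08,-3.11,-1.18,0.3],[0.18,0,-0,1.08,-3.28,-0.6,0.3],[0.18,0,-0,1.07,-3.33,-0.01,0.3]]]
end [ 0.4257 -0.0603  0.1515] rem rot [ 0.22   0.001 -0.001]
```

Call:
drive_tool([
  [[0.18, 0, 0, 0.6, -1, -3.2, 0.3], [0.18, 0, 0, 0.6, -1.6, -2.9, 0.3], [0.18, 0, 0, 1, -2, -2.6, 0.3], [0.18, 0, 0, 1, -2.5, -2.2, 0.3], [0.18, 0, 0, 1, -2.8, -1.7, 0.3], [0.18, 0, 0, 1, -3.1, -1.2, 0.3], [0.18, 0, 0, 1, -3.2, -0.6, 0.3], [0.18, 0, 0, 0.5, -2, 0, 0.3]],
])

```text
time_s: 39.75
eef_pos: [0.4265, -0.0499, 0.1645]
tcp_rot: [0.358, 0.61, -0.359, 0.609]
force: [0.2, -0.5, 0.2]
gripper_width: 0.0574
```

```bash
python3 - <<'E'
from h import *
state();plan([.4224,-.0633,.10],tgtR(np.radians(-71)),.3,8,vmax=2.5)
E
```

```text
t 39.75 tcp [ 0.4265 -0.0499  0.1645] x [-0.003 -0.    -1.   ] z [ 0.486 -0.874 -0.001] w 0.0574 F [ 0.2 -0.5  0.2]
[[[0.176,-0.001,0.003,2.44,-0.38,0.37,0.3],[-0,0,-0,2.44,-0.31,0.43,0.3],[-0,0,-0,1.57,-0.2,0.28,0.3],[-0,0,-0,0,-0,-0,0.3],[-0,0,-0,0,-0,-0,0.3],[-0,0,-0,0,-0,-0,0.3],[-0,0,-0,0,-0,-0,0.3],[-0,0,-0,0,-0,-0,0.3]]]
end [ 0.4224 -0.0633  0.1   ] rem rot [-0.  0. -0.]
```

Call:
drive_tool([
  [[0.176, 0, 0, 1, -0.4, 0.4, 0.3], [0, 0, 0, 1.5, -0.3, 0.4, 0.3], [0, 0, 0, 1.5, -0.2, 0.3, 0.3], [0, 0, 0, 1.5, 0, 0, 0.3], [0, 0, 0, 1, 0, 0, 0.3], [0, 0, 0, 0, 0, 0, 0.3], [0, 0, 0, 0, 0, 0, 0.3], [0, 0, 0, 0, 0, 0, 0.3]],
])

```text
time_s: 40.75
eef_pos: [0.4203, -0.0642, 0.0946]
tcp_rot: [0.407, 0.579, -0.409, 0.576]
force: [0.8, 0.2, 0.5]
gripper_width: 0.057
```

```bash
python3 - <<'E'
from h import *
state();plan([.4224,-.0633,.023],tgtR(np.radians(-71)),.3,8,vmax=2)
E
```

```text
t 40.75 tcp [ 0.4203 -0.0642  0.0946] x [-0.006  0.001 -1.   ] z [ 0.334 -0.943 -0.003] w 0.057 F [0.8 0.2 0.5]
[[[0.009,-0.003,0.005,2,0.07,0,0.3],[-0,0,0,2,0.07,-0.01,0.3],[-0,0,0,2,0.06,-0,0.3],[-0,0,0,1.16,0.04,-0,0.3],[-0,0,0,0,0,-0,0.3],[-0,0,0,0,0,-0,0.3],[-0,0,0,0,0,-0,0.3],[-0,0,0,0,0,-0,0.3]]]
end [ 0.4224 -0.0633  0.023 ] rem rot [-0.  0.  0.]
```

Call:
drive_tool([
  [[0, 0, 0.005, 1.5, 0.1, 0, 0.3], [0, 0, 0, 1.5, 0.1, 0, 0.3], [0, 0, 0, 1.5, 0, 0, 0.3], [0, 0, 0, 1.4, 0, 0, 0.3], [0, 0, 0, 0.7, 0, 0, 0.3], [0, 0, 0, 0.2, 0, 0, 0.3], [0, 0, 0, 0, 0, 0, 0.3], [0, 0, 0, 0, 0, 0, 0.3]],
])

```text
time_s: 41.75
eef_pos: [0.426, -0.0648, 0.028]
tcp_rot: [0.409, 0.576, -0.406, 0.58]
force: [-0.3, 0.5, -0.9]
gripper_width: 0.0575
```

```bash
python3 - <<'E'
from h import *
state();plan([.4224,-.0633,.022],tgtR(np.radians(-71)),.3,8,vmax=2)
E
```

```text
t 41.75 tcp [ 0.426  -0.0648  0.028 ] x [ 0.007 -0.001 -1.   ] z [ 0.336 -0.942  0.003] w 0.0575 F [-0.3  0.5 -0.9]
[[[0.011,0.003,-0.006,0.6,-0.29,-0.27,0.3],[0,0,-0,-0,-0,0,0.3],[0,0,-0,-0,-0,0,0.3],[0,0,-0,-0,-0,0,0.3],[0,0,-0,-0,-0,0,0.3],[0,0,-0,-0,-0,0,0.3],[0,0,-0,-0,-0,0,0.3],[0,0,-0,-0,-0,0,0.3]]]
end [ 0.4224 -0.0633  0.022 ] rem rot [ 0.  0. -0.]
```

Call:
drive_tool([
  [[0.01, 0, -0.006, 0.4, -0.3, -0.25, 0.3], [0, 0, 0, 0.1, 0, 0, 0.3], [0, 0, 0, 0, 0, 0, 0.3], [0, 0, 0, 0, 0, 0, -1], [0, 0, 0, 0, 0, 0, -1], [0, 0, 0, 0, 0, 0, -1], [0, 0, 0, 0, 0, 0, -1], [0, 0, 0, 0, 0, 0, -1]],
])

```text
time_s: 42.75
eef_pos: [0.4226, -0.0635, 0.0233]
tcp_rot: [0.41, 0.574, -0.411, 0.577]
force: [0.1, -0.0, -0.1]
gripper_width: 0.0298
```

```bash
python3 - <<'E'
from h import *
state()
E
```

```text
t 42.75 tcp [ 0.4226 -0.0635  0.0233] x [ 0.002 -0.004 -1.   ] z [ 0.326 -0.945  0.004] w 0.0298 F [ 0.1 -0.  -0.1]
```

Call:
drive_tool([
  [[0, 0, 0, 0, 0, 0, -1], [0, 0, 0, 0, 0, 0, -1], [0, 0, 0, -2, 0, 0, -1], [0, 0, 0, -4, 0, 0, -1], [0, 0, 0, -5, 0, 0, -1], [0, 0, 0, -4, 0, 0, -1], [0, 0, 0, -2, 0, 0, -1], [0, 0, 0, 0, 0, 0, -1]],
])

```text
time_s: 43.75
eef_pos: [0.421, -0.0625, 0.1975]
tcp_rot: [0.41, 0.575, -0.411, 0.576]
force: [-0.7, 0.4, -0.9]
gripper_width: 0.0299
```

```bash
python3 - <<'E'
from h import *
state();plan([.613,.0285,.19],tgtR(np.radians(-63)),-1,8,vmax=3.5)
im=cams.get_image("scene");cv2.imwrite("pics/scene5.png",im[:,:,::-1])
E
```

```text
t 43.75 tcp [ 0.421  -0.0625  0.1975] x [-0.001 -0.002 -1.   ] z [ 0.326 -0.945  0.002] w 0.0299 F [-0.7  0.4 -0.9]
[[[-0.14,0.002,0.002,0.12,3.48,-0.39,-1],[0,-0,-0,0.12,3.5,0.1,-1],[0,-0,-0,0.13,3.5,0.1,-1],[0,-0,-0,0.12,3.5,0.1,-1],[0,-0,-0,0.13,3.5,0.1,-1],[0,-0,-0,0.12,3.5,0.11,-1],[0,-0,-0,0.01,0.24,0.01,-1],[0,-0,-0,0,-0,-0,-1]]]
end [0.613  0.0285 0.19  ] rem rot [ 0. -0. -0.]
```

View pics/scene5.png

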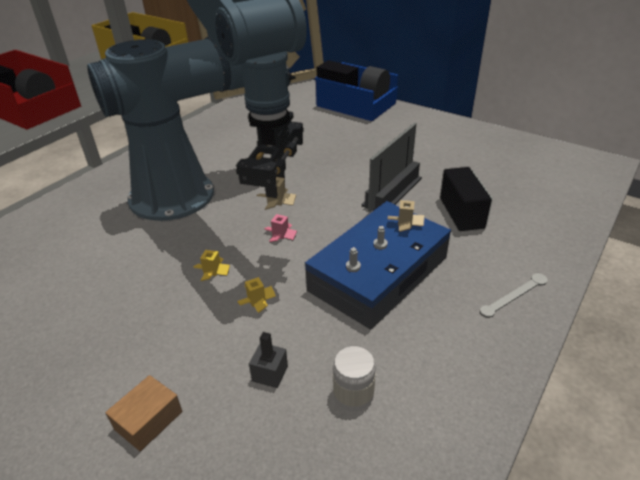

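The wheel is in hand. Spindle 0's seated pose agrees best with the top-view fit, so for spindle 1 I'll use (0.6128, 0.029).

Call:
drive_tool([
  [[-0.14, 0, 0, 0, 3.4, -0.4, -1], [0, 0, 0, 0, 3.4, 0.1, -1], [0, 0, 0, 0, 3.4, 0.1, -1], [0, 0, 0, 0, 3.4, 0.1, -1], [0, 0, 0, 0, 3.4, 0.1, -1], [0, 0, 0, 0, 3.1, 0.1, -1], [0, 0, 0, 0, 0, 0, -1], [0, 0, 0, 0, 0, 0, -1]],
])

```text
time_s: 44.8
eef_pos: [0.599, 0.0284, 0.1773]
tcp_rot: [0.364, 0.612, -0.373, 0.595]
force: [-0.3, 0.1, -0.4]
gripper_width: 0.0299
```

```bash
python3 - <<'E'
from h import *
state();plan([.6128,.029,.165],tgtR(np.radians(-63)),-1,8,vmax=1.5)
E
```

```text
t 44.8 tcp [0.599  0.0284 0.1773] x [-0.027  0.003 -1.   ] z [ 0.457 -0.889 -0.015] w 0.0299 F [-0.3  0.1 -0.4]
[[[0.003,-0.015,0.023,0.97,1.04,0.48,-1],[0,0,-0,0.23,0.24,0.11,-1],[0,0,-0,-0,-0,-0,-1],[0,0,-0,-0,-0,-0,-1],[0,0,-0,-0,-0,-0,-1],[0,0,-0,-0,-0,-0,-1],[0,0,-0,-0,-0,-0,-1],[0,0,-0,-0,-0,-0,-1]]]
end [0.6129 0.029  0.165 ] rem rot [ 0.  0. -0.]
```

Call:
drive_tool([
  [[0, -0.015, 0.023, 0.2, 0.7, 0.3, -1], [0, 0, 0, 0.2, 0.5, 0.2, -1], [0, 0, 0, 0.3, 0, 0, -1], [0, 0, 0, 0.2, 0, 0, -1], [0, 0, 0, 0, 0, 0, -1], [0, 0, 0, 0, 0, 0, -1], [0, 0, 0, 0, 0, 0, -1], [0, 0, 0, 0, 0, 0, -1]],
])

```text
time_s: 45.8
eef_pos: [0.611, 0.0283, 0.1673]
tcp_rot: [0.369, 0.603, -0.369, 0.604]
force: [-0.3, -0.4, -1.0]
gripper_width: 0.0297
```

```bash
python3 - <<'E'
from h import *
state();plan([.6128,.029,.16],tgtR(np.radians(-63)),-1,8,vmax=1.5)
E
```

```text
t 45.8 tcp [0.611  0.0283 0.1673] x [ 0.001 -0.    -1.   ] z [ 0.456 -0.89   0.001] w 0.0297 F [-0.3 -0.4 -1. ]
[[[0.002,0.001,-0.001,0.73,0.19,0.01,-1],[-0,0,0,-0,0,0,-1],[-0,0,0,-0,0,0,-1],[-0,0,0,-0,0,0,-1],[-0,0,0,-0,0,0,-1],[-0,0,0,-0,0,0,-1],[-0,0,0,-0,0,0,-1],[-0,0,0,-0,0,0,-1]]]
end [0.6128 0.029  0.16  ] rem rot [-0.  0.  0.]
```

Call:
drive_tool([
  [[0, 0, 0, 0.3, 0.19, 0, -1], [0, 0, 0, 0.4, 0, 0, -1], [0, 0, 0, 0.5, 0, 0, -1], [0, 0, 0, 0.4, 0, 0, -1], [0, 0, 0, 0.2, 0, 0, -1], [0, 0, 0, 0, 0, 0, -1], [0, 0, 0, 0, 0, 0, -1], [0, 0, 0, 0, 0, 0, -1]],
])

```text
time_s: 46.8
eef_pos: [0.6127, 0.0292, 0.1477]
tcp_rot: [0.369, 0.603, -0.369, 0.604]
force: [0.2, -0.2, -2.2]
gripper_width: 0.03
```

```bash
python3 - <<'E'
from h import *
state()
im=cams.get_image("scene");A=cv2.resize(((im[160:270,310:430]/255.)**.5*255).astype(np.uint8),None,fx=5,fy=5,interpolation=2)
cv2.imwrite("pics/wa3.png",A[:,:,::-1])
E
```

```text
t 46.8 tcp [0.6127 0.0292 0.1477] x [ 0.001 -0.    -1.   ] z [ 0.456 -0.89   0.001] w 0.03 F [ 0.2 -0.2 -2.2]
```

View pics/wa3.png

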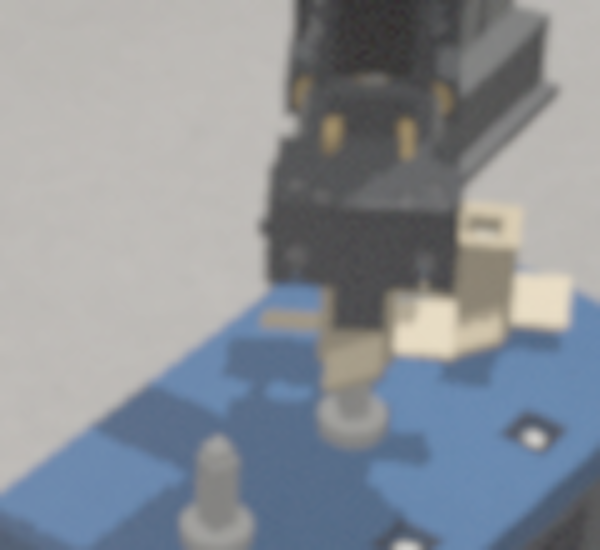

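Call:
drive_tool([
  [[0, 0, 0, 0.2, 0, 0, -1], [0, 0, 0, 0.2, 0, 0, -1], [0, 0, 0, 0.2, 0, 0, -1], [0, 0, 0, 0.2, 0, 0, -1], [0, 0, 0, 0.2, 0, 0, -1], [0, 0, 0, 0.2, 0, 0, -1], [0, 0, 0, 0, 0, 0, -1], [0, 0, 0, 0, 0, 0, -1]],
])

```text
time_s: 47.85
eef_pos: [0.6132, 0.029, 0.1381]
tcp_rot: [0.369, 0.602, -0.369, 0.604]
force: [-1.8, 0.3, 3.2]
gripper_width: 0.0294
```

```bash
python3 - <<'E'
from h import *
o,M=state();print(o['moment'])
E
```

```text
t 47.85 tcp [0.6132 0.029  0.1381] x [ 0.002 -0.001 -1.   ] z [ 0.456 -0.89   0.002] w 0.0294 F [-1.8  0.3  3.2]
[-0.05814929  0.31137375  0.00890091]
```

Engaged on the spindle with low force, so I'll continue.

Call:
drive_tool([
  [[0, 0, 0, 0.4, 0, 0, -1], [0, 0, 0, 0.4, 0, 0, -1], [0, 0, 0, 0.4, 0, 0, -1], [0, 0, 0, 0.4, 0, 0, -1], [0, 0, 0, 0.4, 0, 0, -1], [0, 0, 0, 0.3, 0, 0, -1], [0, 0, 0, 0.2, 0, 0, -1], [0, 0, 0, 0, 0, 0, -1]],
])

```text
time_s: 48.85
eef_pos: [0.6131, 0.029, 0.1113]
tcp_rot: [0.369, 0.603, -0.369, 0.604]
force: [-2.0, -0.5, 4.1]
gripper_width: 0.0298
```

Call:
drive_tool([
  [[0, 0, 0, 0.15, 0, 0, -1], [0, 0, 0, 0.15, 0, 0, -1], [0, 0, 0, 0.1, 0, 0, -1], [0, 0, 0, 0, 0, 0, -1], [0, 0, 0, 0, 0, 0, 0], [0, 0, 0, 0, 0, 0, 0], [0, 0, 0, 0, 0, 0, 0], [0, 0, 0, 0, 0, 0, 0]],
])

```text
time_s: 49.85
eef_pos: [0.6133, 0.0291, 0.1102]
tcp_rot: [0.369, 0.603, -0.369, 0.604]
force: [-0.5, 0.8, -0.3]
gripper_width: 0.0445
```

```bash
python3 - <<'E'
from h import *
o,M=state()
E
```

```text
t 49.85 tcp [0.6133 0.0291 0.1102] x [ 0.002 -0.001 -1.   ] z [ 0.456 -0.89   0.002] w 0.0445 F [-0.5  0.8 -0.3]
```

Call:
drive_tool([
  [[0, 0, 0, -2, 0, 0, 0], [0, 0, 0, -4, 0, 0, 0], [0, 0, 0, -4, 0, 0, 0], [0, 0, 0, -4, 0, 0, 0], [0, 0, 0, -1, 0, 0, 0], [0, 0, 0, 0, 0, 0, 0], [0, 0, 0, 0, 0, 0, 0], [0, 0, 0, 0, 0, 0, 0]],
])

```text
time_s: 50.85
eef_pos: [0.6121, 0.0294, 0.2677]
tcp_rot: [0.369, 0.603, -0.369, 0.604]
force: [-0.5, 0.4, 0.2]
gripper_width: 0.044
```

```bash
python3 - <<'E'
from h import *
state()
im=cams.get_image("scene");cv2.imwrite("pics/scene6.png",im[:,:,::-1])
g=lambda c,k:cv2.resize(((c/255.)**.5*255).astype(np.uint8),None,fx=k,fy=k,interpolation=2)
cv2.imwrite("pics/g3.png",g(im[115:285,300:460],4.5)[:,:,::-1][:600])
i0=cv2.imread("pics/top0.png");cv2.imwrite("pics/g4.png",g(i0[240:275,80:230],5))
OT=np.array([-.7,1.0]);OS=np.array([1.1,.2])
for p in((91,255),(194,256.6)): print(onz("top",*(np.array(p)-OT),.157))
E
```

```text
t 50.85 tcp [0.6121 0.0294 0.2677] x [ 0.002 -0.001 -1.   ] z [ 0.456 -0.89   0.002] w 0.044 F [-0.5  0.4  0.2]
[0.48694347 0.4241145  0.157     ]
[0.48436178 0.20510034 0.157     ]
```

View pics/g3.png

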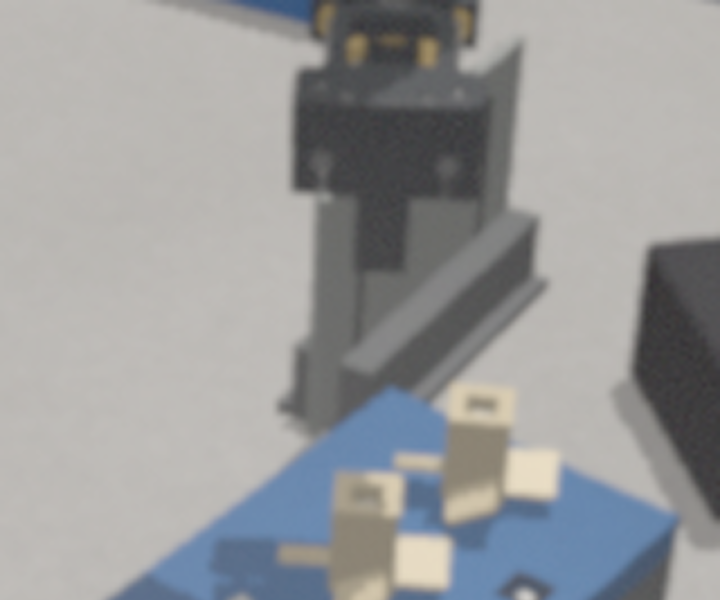

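View pics/g4.png

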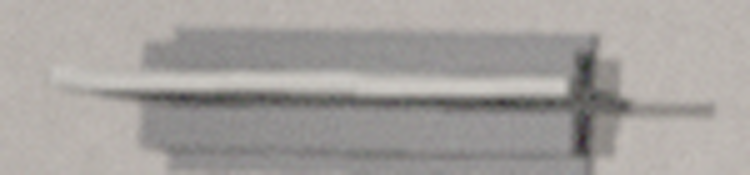

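Both wheels are on their spindles. The guard's top edge runs from (0.487, 0.424) to (0.484, 0.205), so I'll grasp it at its middle.

```bash
python3 - <<'E'
from h import *
OS=np.array([1.1,.2])
print([ (np.array(proj("scene",[x,y,.134]))+OS-[300,115]+.5)*4.5 for x,y in((.6239,.1184),(.613,.029))])
plan([.4857,.3146,.22],tgtR(np.radians(-0.7)),.2,8,vmax=5)
E
```

```text
[array([482.4890114 , 404.65404133]), array([368.32492909, 494.05111732])]
[[[-0.18,0,0,0.74,0.28,-4.94,0.2],[-0.18,0,0,0.75,1.16,-4.81,0.2],[-0.18,0,0,0.74,2,-4.52,0.2],[-0.18,0,0,0.75,2.78,-4.09,0.2],[-0.18,0.001,0.001,0.74,3.47,-3.52,0.2],[-0.18,0,-0,0.75,4.04,-2.85,0.2],[-0.005,0,0,0.23,1.37,-0.64,0.2],[0,0,0,0,0,0,0.2]]]
end [0.4857 0.3146 0.22  ] rem rot [0. 0. 0.]
```

Hub tops should appear at (482,405) and (368,494) if the wheels are home, and they appear at (481,403) and (368,494). Both wheels are home. Now the guard.

Call:
drive_tool([
  [[-0.18, 0, 0, 0.3, 0.3, -4.9, 0.2], [-0.18, 0, 0, 0.5, 1.2, -4.8, 0.2], [-0.18, 0, 0, 0.7, 2, -4.5, 0.2], [-0.18, 0, 0, 0.7, 2.8, -4.1, 0.2], [-0.18, 0, 0, 0.7, 3.4, -3.5, 0.2], [-0.18, 0, 0, 0.7, 3.8, -2.8, 0.2], [0, 0, 0, 0, 0.5, -0.3, 0.2], [0, 0, 0, 0, 0, 0, 0.2]],
])

```text
time_s: 51.9
eef_pos: [0.4798, 0.3067, 0.2218]
tcp_rot: [-0.006, 0.711, 0.003, 0.703]
force: [0.1, 0.2, 0.7]
gripper_width: 0.0529
```

```bash
python3 - <<'E'
from h import *
state();plan([.4857,.3146,.18],tgtR(np.radians(-0.7)),.2,8,vmax=2)
im=cams.get_image("scene");g=lambda c,k:cv2.resize(((c/255.)**.5*255).astype(np.uint8),None,fx=k,fy=k,interpolation=2)
cv2.imwrite("pics/g5.png",g(im[80:230,340:460],5)[:600,:,::-1])
E
```

```text
t 51.9 tcp [0.4798 0.3067 0.2218] x [-0.011 -0.004 -1.   ] z [ 1.     0.014 -0.011] w 0.0529 F [0.1 0.2 0.7]
[[[0.026,-0.011,0.004,1.94,0.37,0.3,0.2],[0,-0,0,1.95,0.37,0.27,0.2],[0,-0,0,0.28,0.05,0.04,0.2],[0,-0,0,0,0,0,0.2],[0,-0,0,0,0,0,0.2],[0,-0,0,0,0,0,0.2],[0,-0,0,0,0,0,0.2],[0,-0,0,0,0,0,0.2]]]
end [0.4857 0.3146 0.18  ] rem rot [ 0. -0.  0.]
```

View pics/g5.png

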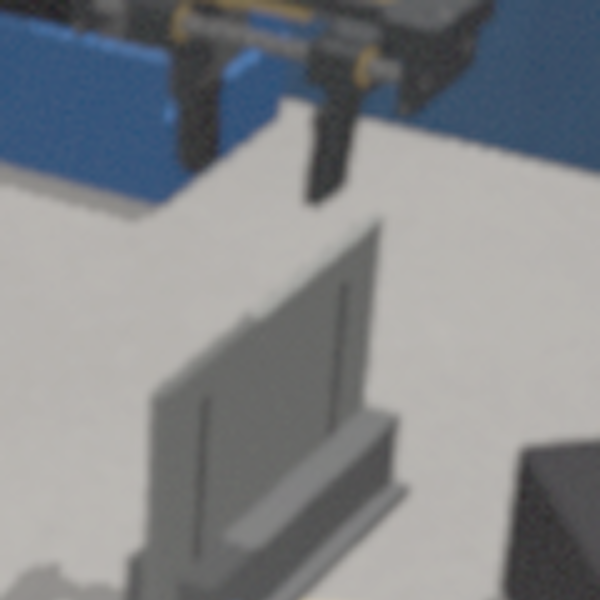

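```bash
python3 - <<'E'
from h import *
OS=np.array([1.1,.2])
for p in((.487,.424,.158),(.4844,.205,.158)): print((np.array(proj("scene",p))+OS-[340,80]+.5)*5)
E
```

```text
[375.42536787 215.65361556]
[155.24668003 397.92849018]
```

Call:
drive_tool([
  [[0.026, -0.011, 0.004, 1, 0.4, 0.3, 0.2], [0, 0, 0, 1, 0.4, 0.3, 0.2], [0, 0, 0, 1, 0, 0, 0.2], [0, 0, 0, 0.7, 0, 0, 0.2], [0, 0, 0, 0, 0, 0, 0.2], [0, 0, 0, 0, 0, 0, 0.2], [0, 0, 0, 0, 0, 0, 0.2], [0, 0, 0, 0, 0, 0, 0.2]],
])

```text
time_s: 52.95
eef_pos: [0.4885, 0.3117, 0.182]
tcp_rot: [0.008, 0.707, -0.008, 0.707]
force: [0.1, 0.2, -0.4]
gripper_width: 0.0526
```

```bash
python3 - <<'E'
from h import *
state();plan([.4857,.3146,.13],tgtR(np.radians(-0.7)),.2,8,vmax=2)
E
```

```text
t 52.95 tcp [0.4885 0.3117 0.182 ] x [ 0.001 -0.    -1.   ] z [ 1.    -0.022  0.001] w 0.0526 F [ 0.1  0.2 -0.4]
[[[-0.01,0.001,0,1.99,0.11,-0.11,0.2],[0,-0,0,1.99,0.11,-0.11,0.2],[0,-0,0,1.22,0.07,-0.07,0.2],[0,-0,0,0,-0,0,0.2],[0,-0,0,0,-0,0,0.2],[0,-0,0,0,-0,0,0.2],[0,-0,0,0,-0,0,0.2],[0,-0,0,0,-0,0,0.2]]]
end [0.4857 0.3146 0.13  ] rem rot [ 0. -0.  0.]
```

Call:
drive_tool([
  [[-0.01, 0, 0, 1, 0.2, -0.2, 0.2], [0, 0, 0, 1.3, 0.1, -0.1, 0.2], [0, 0, 0, 1.3, 0, 0, 0.2], [0, 0, 0, 1, 0, 0, 0.2], [0, 0, 0, 0.3, 0, 0, 0.2], [0, 0, 0, 0, 0, 0, -0.3], [0, 0, 0, 0, 0, 0, -0.6], [0, 0, 0, 0, 0, 0, -0.7]],
])

```text
time_s: 53.95
eef_pos: [0.4852, 0.315, 0.1293]
tcp_rot: [0.004, 0.707, -0.004, 0.707]
force: [-0.5, -0.7, 1.1]
gripper_width: 0.0249
```

Call:
drive_tool([
  [[0, 0, 0, 0, 0, 0, -1], [0, 0, 0, 0, 0, 0, -1], [0, 0, 0, 0, 0, 0, -1], [0, 0, 0, 0, 0, 0, -1], [0, 0, 0, 0, 0, 0, -1], [0, 0, 0, 0, 0, 0, -1], [0, 0, 0, 0, 0, 0, -1], [0, 0, 0, 0, 0, 0, -1]],
])

```text
time_s: 54.95
eef_pos: [0.4854, 0.3151, 0.1298]
tcp_rot: [0.004, 0.707, -0.004, 0.707]
force: [1.1, 0.3, 0.1]
gripper_width: 0.0077
```

```bash
python3 - <<'E'
from h import *
o,M=state();print(o['moment'])
E
```

```text
t 54.95 tcp [0.4854 0.3151 0.1298] x [ 0.001 -0.    -1.   ] z [ 1.    -0.011  0.001] w 0.0077 F [1.1 0.3 0.1]
[-0.04999378  0.05690386 -0.00275621]
```

The guard is gripped (7.7 mm). Lifting it clear of the rack.

Call:
drive_tool([
  [[0, 0, 0, -1, 0, 0, -1], [0, 0, 0, -1.5, 0, 0, -1], [0, 0, 0, -2, 0, 0, -1], [0, 0, 0, -2, 0, 0, -1], [0, 0, 0, -2, 0, 0, -1], [0, 0, 0, -1.5, 0, 0, -1], [0, 0, 0, 0, 0, 0, -1], [0, 0, 0, 0, 0, 0, -1]],
])

```text
time_s: 55.95
eef_pos: [0.4846, 0.3147, 0.2361]
tcp_rot: [0.004, 0.707, -0.004, 0.707]
force: [0.9, -0.9, -3.6]
gripper_width: 0.0081
```

```bash
cat >> h.py <<'E'
TH=np.radians(-7.0);TO=np.array([.6129,.0288])
def tw(x,y): return TO+np.array([np.cos(TH)*x-np.sin(TH)*y,np.sin(TH)*x+np.cos(TH)*y])
def gpose(xf,yf,zf,th,L=.1218):
    ex=np.array([np.cos(TH),np.sin(TH),0]);ez=np.array([0,0,1.]);u=np.sin(th)*ex+np.cos(th)*ez
    x=-u;z=np.cos(th)*ex-np.sin(th)*ez;y=np.cross(z,x)
    f=np.array([*tw(xf,yf),zf]);return f+L*u,np.stack([x,y,z],1)
E
python3 - <<'E'
from h import *
o,M=state()
p,Rt=gpose(-.125,0,.1,0);print(p);plan(p,Rt,-1,8,vmax=4)
im=cams.get_image("scene");cv2.imwrite("pics/scene7.png",im[:,:,::-1])
E
```

```text
t 55.95 tcp [0.4846 0.3147 0.2361] x [ 0.001 -0.    -1.   ] z [ 1.    -0.011  0.001] w 0.0081 F [ 0.9 -0.9 -3.6]
[0.48883173 0.04403367 0.2218    ]
[[[0.111,0.001,0,0.21,-3.99,0.11,-1],[0,-0,0,0.21,-3.96,0.55,-1],[0,-0,0,0.21,-3.96,0.55,-1],[0,-0,0,0.22,-3.96,0.55,-1],[0,-0,0,0.21,-3.96,0.55,-1],[0,-0,0,0.22,-3.96,0.54,-1],[0,-0,0,0.17,-3.06,0.42,-1],[0,-0,0,-0,0,0,-1]]]
end [0.4888 0.044  0.2218] rem rot [ 0. -0.  0.]
```

View pics/scene7.png

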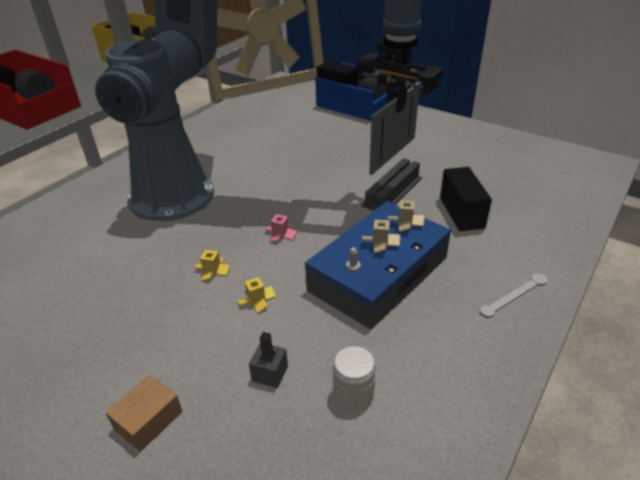

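The guard is clear of the rack. Carrying it to the tester's front.

Call:
drive_tool([
  [[0.11, 0, 0, 0, -3, 0.1, -1], [0, 0, 0, 0, -3.4, 0.3, -1], [0, 0, 0, 0, -3.4, 0.3, -1], [0, 0, 0, 0, -3.4, 0.4, -1], [0, 0, 0, 0, -3.4, 0.4, -1], [0, 0, 0, 0, -3.2, 0.4, -1], [0, 0, 0, 0, -2.5, 0.3, -1], [0, 0, 0, 0, -1, 0, -1]],
])

```text
time_s: 57.0
eef_pos: [0.4769, 0.0742, 0.2288]
tcp_rot: [0.042, 0.71, -0.044, 0.702]
force: [-0.1, 0.6, -3.6]
gripper_width: 0.0071
```

```bash
python3 - <<'E'
from h import *
o,M=state()
p,Rt=gpose(-.135,0,.08,0.22);print(p);plan(p,Rt,-1,8,vmax=2.5,wmax=.06)
E
```

```text
t 57.0 tcp [0.4769 0.0742 0.2288] x [-0.012 -0.002 -1.   ] z [ 0.992 -0.122 -0.011] w 0.0071 F [-0.1  0.6 -3.6]
[0.50528851 0.04201303 0.19886431]
[[[-0,0.06,0.001,1.42,-1.36,1.55,-1],[-0,0.06,0.001,1.32,-1.35,1.64,-1],[-0,0.06,0.001,0.11,-0.13,0.15,-1],[-0.001,0.029,-0,-0,0,0,-1],[0,-0,0,-0,0,0,-1],[0,-0,0,-0,0,0,-1],[0,-0,0,-0,0,0,-1],[0,-0,0,-0,0,0,-1]]]
end [0.5053 0.042  0.1989] rem rot [ 0. -0.  0.]
```

Call:
drive_tool([
  [[0, 0.06, 0, 0.5, -1.3, 0.5, -1], [0, 0.06, 0, 0.5, -1.2, 0.8, -1], [0, 0.06, 0, 0.5, -0.5, 0.8, -1], [0, 0.03, 0, 0.5, 0, 0.7, -1], [0, 0, 0, 0.5, 0, 0.3, -1], [0, 0, 0, 0, 0, 0, -1], [0, 0, 0, 0, 0, 0, -1], [0, 0, 0, 0, 0, 0, -1]],
])

```text
time_s: 58.0
eef_pos: [0.4996, 0.0429, 0.1976]
tcp_rot: [0.047, 0.782, -0.038, 0.621]
force: [-0.4, -0.9, -3.7]
gripper_width: 0.0076
```

```bash
python3 - <<'E'
from h import *
o,M=state()
p,Rt=gpose(-.13,0,.02,0.22);print(p);plan(p,Rt,-1,8,vmax=2.,wmax=.06)
im=cams.get_image("scene");cv2.imwrite("pics/scene8.png",im[:,:,::-1])
E
```

```text
t 58.0 tcp [0.4996 0.0429 0.1976] x [-0.225  0.026 -0.974] z [ 0.967 -0.118 -0.227] w 0.0076 F [-0.4 -0.9 -3.7]
[0.51025124 0.04140368 0.13886431]
[[[0.001,-0.009,0.001,1.83,-0.01,0.8,-1],[0,0,0,1.84,-0,0.78,-1],[0,0,0,1.82,-0.01,0.77,-1],[0,0,0,-0,0,-0,-1],[0,0,0,-0,0,-0,-1],[0,0,0,-0,0,-0,-1],[0,0,0,-0,0,-0,-1],[0,0,0,-0,0,-0,-1]]]
end [0.5103 0.0414 0.1388] rem rot [0. 0. 0.]
```

View pics/scene8.png

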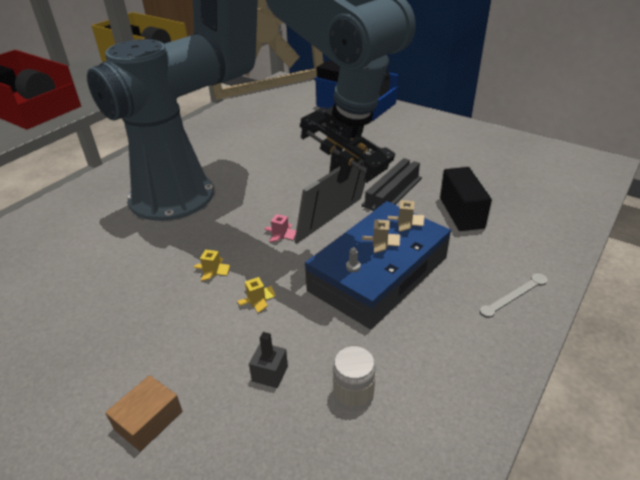

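Call:
drive_tool([
  [[0, -0.009, 0, 1.6, 0, 0.6, -1], [0, 0, 0, 1.7, 0, 0.6, -1], [0, 0, 0, 1.5, 0, 0.6, -1], [0, 0, 0, 0.5, 0, 0.2, -1], [0, 0, 0, 0, 0, 0, -1], [0, 0, 0, 0, 0, 0, -1], [0, 0, 0, 0, 0, 0, -1], [0, 0, 0, 0, 0, 0, -1]],
])

```text
time_s: 59.05
eef_pos: [0.509, 0.0418, 0.1412]
tcp_rot: [0.047, 0.778, -0.038, 0.626]
force: [0.5, -0.0, -3.7]
gripper_width: 0.008
```

```bash
python3 - <<'E'
from h import *
o,M=state()
p,Rt=gpose(-.115,0,.005,0.22);print(p);plan(p,Rt,-1,8,vmax=1.,wmax=.06)
E
```

```text
t 59.05 tcp [0.509  0.0418 0.1412] x [-0.213  0.025 -0.977] z [ 0.97  -0.118 -0.214] w 0.008 F [ 0.5 -0.  -3.7]
[0.52513943 0.03957564 0.12386431]
[[[0.001,0.004,0.002,0.57,-0.01,0.82,-1],[0,0,-0,0.56,-0.01,0.83,-1],[0,0,-0,0.21,-0.01,0.32,-1],[0,0,-0,0,0,-0,-1],[0,0,-0,0,0,-0,-1],[0,0,-0,0,0,-0,-1],[0,0,-0,0,0,-0,-1],[0,0,-0,0,0,-0,-1]]]
end [0.5252 0.0395 0.1239] rem rot [ 0.  0. -0.]
```

Call:
drive_tool([
  [[0, 0.004, 0.002, 0.4, 0, 0.5, -1], [0, 0, 0, 0.4, 0, 0.6, -1], [0, 0, 0, 0.4, 0, 0.5, -1], [0, 0, 0, 0.1, 0, 0.3, -1], [0, 0, 0, 0, 0, 0, -1], [0, 0, 0, 0, 0, 0, -1], [0, 0, 0, 0, 0, 0, -1], [0, 0, 0, 0, 0, 0, -1]],
])

```text
time_s: 60.05
eef_pos: [0.5259, 0.0398, 0.1233]
tcp_rot: [0.048, 0.779, -0.038, 0.624]
force: [0.1, 0.0, -3.1]
gripper_width: 0.0077
```

```bash
python3 - <<'E'
from h import *
o,M=state()
p,Rt=gpose(-.108,0,.0,0.22);print(p);plan(p,Rt,-1,8,vmax=1.,wmax=.06)
im=cams.get_image("scene");g=lambda c,k:cv2.resize(((c/255.)**.5*255).astype(np.uint8),None,fx=k,fy=k,interpolation=2)
cv2.imwrite("pics/g6.png",g(im[130:310,270:470],3.3)[:,:,::-1])
E
```

```text
t 60.05 tcp [0.5259 0.0398 0.1233] x [-0.216  0.027 -0.976] z [ 0.969 -0.118 -0.218] w 0.0077 F [ 0.1  0.  -3.1]
[0.53208726 0.03872256 0.11886431]
[[[0.001,0,-0.001,0.3,-0.03,0.71,-1],[0,0,0,0,-0,-0,-1],[0,0,0,0,-0,-0,-1],[0,0,0,0,-0,-0,-1],[0,0,0,0,-0,-0,-1],[0,0,0,0,-0,-0,-1],[0,0,0,0,-0,-0,-1],[0,0,0,0,-0,-0,-1]]]
end [0.5321 0.0387 0.1189] rem rot [0. 0. 0.]
```

View pics/g6.png

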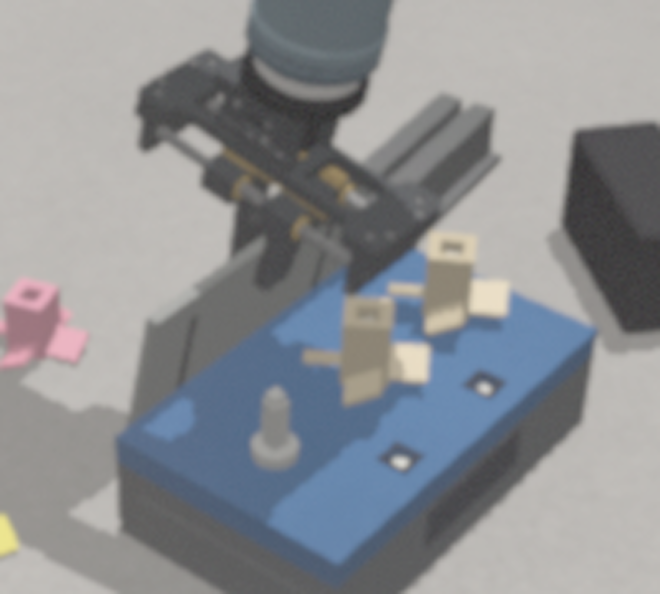

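Call:
drive_tool([
  [[0, 0, 0, 0.15, 0, 0.1, -1], [0, 0, 0, 0.15, 0, 0.1, -1], [0, 0, 0, 0.15, 0, 0.1, -1], [0, 0, 0, 0.1, 0, 0.1, -1], [0, 0, 0, 0, 0, 0.1, -1], [0, 0, 0, 0, 0, 0, -1], [0, 0, 0, 0, 0, 0, -1], [0, 0, 0, 0, 0, 0, -1]],
])

```text
time_s: 61.1
eef_pos: [0.5299, 0.0394, 0.1193]
tcp_rot: [0.047, 0.779, -0.037, 0.624]
force: [-1.7, 0.4, 1.4]
gripper_width: 0.0074
```

```bash
python3 - <<'E'
from h import *
o,M=state();print(o['moment'])
p,Rt=gpose(-.107,0,.0,0.22);print(p);plan(p,Rt,-1,8,vmax=1.,wmax=.06)
E
```

```text
t 61.1 tcp [0.5299 0.0394 0.1193] x [-0.217  0.027 -0.976] z [ 0.969 -0.118 -0.218] w 0.0074 F [-1.7  0.4  1.4]
[0.01544926 0.66322399 0.02549263]
[0.5330798  0.03860069 0.11886431]
[[[0.001,-0,-0,-0.03,-0.04,0.33,-1],[0,-0,-0,-0,0,-0,-1],[0,-0,-0,-0,0,-0,-1],[0,-0,-0,-0,0,-0,-1],[0,-0,-0,-0,0,-0,-1],[0,-0,-0,-0,0,-0,-1],[0,-0,-0,-0,0,-0,-1],[0,-0,-0,-0,0,-0,-1]]]
end [0.5331 0.0386 0.1189] rem rot [ 0. -0. -0.]
```

The foot is on the bench. I'll use a slightly steeper stance of about 0.18 rad, so less foot friction is needed.

```bash
python3 - <<'E'
from h import *
p,Rt=gpose(-.106,0,.002,0.18);print(p);plan(p,Rt,-1,3,vmax=1.,wmax=.06)
E
```

```text
[0.52933337 0.03906069 0.12183216]
[[[0.001,-0.04,-0.001,-0.24,-0.04,-0.11,-1],[0,-0,0,0,0,0,-1],[0,-0,0,0,0,0,-1]]]
end [0.5293 0.039  0.1219] rem rot [ 0. -0.  0.]
```

Call:
drive_tool([
  [[0, 0, 0, -0.25, 0, -0.05, -1], [0, -0.02, 0, 0, 0, -0.05, -1], [0, -0.02, 0, 0, 0, 0, -1], [0, 0, 0, 0, 0, 0, -1], [0, 0, 0, 0, 0, 0, -1], [0, 0, 0, 0, 0, 0, -1], [0, 0, 0, 0, 0, 0, -1], [0, 0, 0, 0, 0, 0, -1]],
])

```text
time_s: 62.1
eef_pos: [0.5299, 0.0393, 0.1207]
tcp_rot: [0.047, 0.765, -0.039, 0.641]
force: [0.1, 0.1, -2.7]
gripper_width: 0.0079
```

```bash
python3 - <<'E'
from h import *
o,M=state()
p,Rt=gpose(-.105,0,.0,0.18);print(p);plan(p,Rt,-1,3,vmax=1.,wmax=.06)
E
```

```text
t 62.1 tcp [0.5299 0.0393 0.1207] x [-0.173  0.022 -0.985] z [ 0.977 -0.119 -0.175] w 0.0079 F [ 0.1  0.1 -2.7]
[0.53032592 0.03893882 0.11983216]
[[[0.001,0.004,-0.001,0.08,-0.04,0.06,-1],[0,0,0,-0,0,-0,-1],[0,0,0,-0,0,-0,-1]]]
end [0.5303 0.0389 0.1198] rem rot [0. 0. 0.]
```

Now down to touch, then a small push forward.

Call:
drive_tool([
  [[0, 0, 0, 0.08, 0, 0.05, -1], [0, 0, 0, 0.05, 0, 0.05, -1], [0, 0, 0, 0.02, 0, 0, -1], [0, 0, 0, 0, 0, 0, -1], [0, 0, 0, 0, 0, 0, -1], [0, 0, 0, 0, 0, 0, -1], [0, 0, 0, 0, 0, 0, -1], [0, 0, 0, 0, 0, 0, -1]],
])

```text
time_s: 63.1
eef_pos: [0.531, 0.0392, 0.1205]
tcp_rot: [0.047, 0.765, -0.039, 0.641]
force: [-1.7, -0.6, 1.7]
gripper_width: 0.0078
```

```bash
python3 - <<'E'
from h import *
o,M=state()
E
```

```text
t 63.1 tcp [0.531  0.0392 0.1205] x [-0.173  0.022 -0.985] z [ 0.977 -0.119 -0.174] w 0.0078 F [-1.7 -0.6  1.7]
```

Call:
drive_tool([
  [[0, 0, 0, 0, 0, 0, -0.7], [0, 0, 0, 0, 0, 0, -0.6], [0, 0, 0, 0, 0, 0, -0.5], [0, 0, 0, 0, 0, 0, -0.4], [0, 0, 0, 0, 0, 0, -0.4], [0, 0, 0, 0, 0, 0, -0.4], [0, 0, 0, 0, 0, 0, -0.4], [0, 0, 0, 0, 0, 0, -0.4]],
])

```text
time_s: 64.1
eef_pos: [0.5318, 0.039, 0.1203]
tcp_rot: [0.047, 0.764, -0.039, 0.642]
force: [0.5, -0.4, 0.1]
gripper_width: 0.0263
```

```bash
python3 - <<'E'
from h import *
o,M=state()
im=cams.get_image("scene");g=lambda c,k:cv2.resize(((c/255.)**.5*255).astype(np.uint8),None,fx=k,fy=k,interpolation=2)
cv2.imwrite("pics/g7.png",g(im[130:310,270:470],3.3)[:,:,::-1])
E
```

```text
t 64.1 tcp [0.5318 0.039  0.1203] x [-0.171  0.022 -0.985] z [ 0.978 -0.119 -0.172] w 0.0263 F [ 0.5 -0.4  0.1]
```

View pics/g7.png

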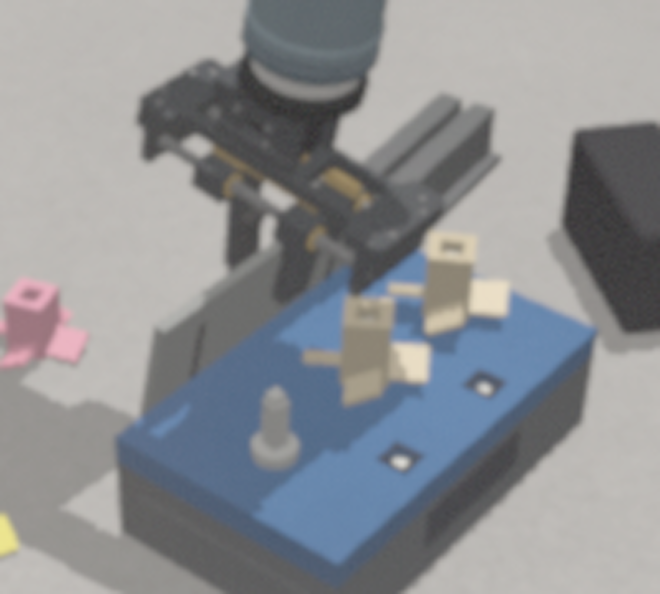

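Released with no residual force. Retreating straight up along the panel.

Call:
drive_tool([
  [[0, 0, 0, -1, 0, 0, -0.4], [0, 0, 0, -1.5, 0, 0, -0.4], [0, 0, 0, -2, 0, 0, -0.4], [0, 0, 0, -2, 0, 0, -0.4], [0, 0, 0, -2, 0, 0, -0.4], [0, -0.06, 0, -1, 0, 0, -0.4], [0, -0.06, 0, 0, 0, 0, -0.4], [0, -0.05, 0, 0, 0, 0, -0.4]],
])

```text
time_s: 65.15
eef_pos: [0.5524, 0.0362, 0.226]
tcp_rot: [0.043, 0.702, -0.043, 0.709]
force: [-0.2, -1.4, -0.1]
gripper_width: 0.0265
```

```bash
python3 - <<'E'
from h import *
o,M=state()
im=cams.get_image("scene");g=lambda c,k:cv2.resize(((c/255.)**.5*255).astype(np.uint8),None,fx=k,fy=k,interpolation=2)
cv2.imwrite("pics/g8.png",g(im[130:310,270:470],3.3)[:,:,::-1])
plan([.582,-.309,.22],tgtR(np.radians(15)),.2,8,vmax=4.5)
E
```

```text
t 65.15 tcp [0.5524 0.0362 0.226 ] x [ 0.01  -0.001 -1.   ] z [ 0.993 -0.121  0.01 ] w 0.0265 F [-0.2 -1.4 -0.1]
[[[-0.18,0.006,0.001,0.09,-4.4,0.93,0.2],[-0.18,0.006,0.001,0.08,-4.5,0.12,0.2],[-0.023,0,-0,0.08,-4.45,-0.68,0.2],[0,0,-0,0.08,-4.43,-0.79,0.2],[0,0,-0,0.08,-4.43,-0.79,0.2],[0,0,-0,0.08,-4.43,-0.79,0.2],[0,0,-0,0.08,-4.43,-0.78,0.2],[0,0,-0,0.06,-3.13,-0.56,0.2]]]
end [ 0.582 -0.309  0.22 ] rem rot [ 0.  0. -0.]
```

View pics/g8.png

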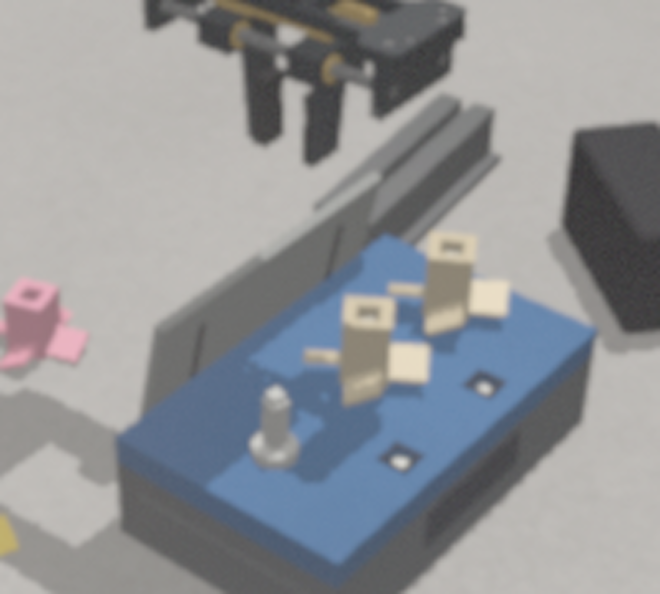

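The guard is leaning. I'll move to the stylus, then check the guard from above with the arm out of the way.

Call:
drive_tool([
  [[-0.18, 0.006, 0, 0, -3.9, 0.9, 0.2], [-0.18, 0.006, 0, 0, -4.1, 0.1, 0.2], [-0.02, 0, 0, 0, -4.2, -0.6, 0.2], [0, 0, 0, 0, -4.2, -0.6, 0.2], [0, 0, 0, 0, -4.2, -0.6, 0.2], [0, 0, 0, 0, -4.2, -0.6, 0.2], [0, 0, 0, 0, -3.5, -0.6, 0.2], [0, 0, 0, 0, -2, -0.4, 0.2]],
])

```text
time_s: 66.2
eef_pos: [0.5895, -0.2766, 0.2363]
tcp_rot: [-0.098, 0.699, 0.096, 0.702]
force: [0.1, 0.8, 0.2]
gripper_width: 0.0533
```

```bash
python3 - <<'E'
from h import *
o,M=state();plan([.582,-.309,.12],tgtR(np.radians(15)),.2,8,vmax=2)
T=cams.get_image("top");cv2.imwrite("pics/top9.png",T[:,:,::-1]);S=cams.get_image("scene");cv2.imwrite("pics/scene9.png",S[:,:,::-1])
g=lambda c,k:cv2.resize(((c/255.)**.5*255).astype(np.uint8),None,fx=k,fy=k,interpolation=2)
cv2.imwrite("pics/g9.png",g(T[150:270,205:365],4.5)[:,:,::-1])
cv2.imwrite("pics/g10.png",g(S[160:280,295:415],5)[:,:,::-1])
E
```

```text
t 66.2 tcp [ 0.5895 -0.2766  0.2363] x [ 0.004 -0.002 -1.   ] z [0.962 0.272 0.003] w 0.0533 F [0.1 0.8 0.2]
[[[0.014,0.003,0.003,1.92,-0.48,-0.27,0.2],[-0,0,0,1.92,-0.48,-0.26,0.2],[-0,0,0,1.92,-0.48,-0.26,0.2],[-0,0,0,1.92,-0.49,-0.26,0.2],[-0,0,0,1.92,-0.48,-0.26,0.2],[-0,0,0,1.92,-0.49,-0.25,0.2],[-0,0,0,0.11,-0.02,-0.02,0.2],[-0,0,0,-0,-0,0,0.2]]]
end [ 0.582 -0.309  0.12 ] rem rot [-0.  0.  0.]
```

View pics/g9.png

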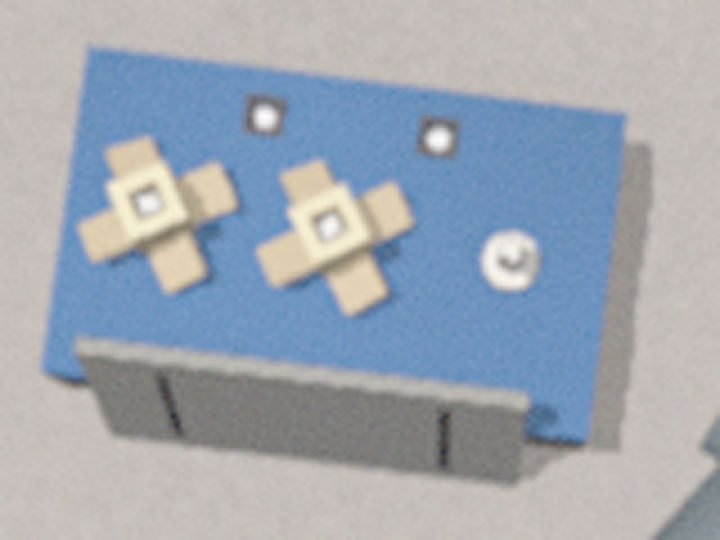

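View pics/g10.png

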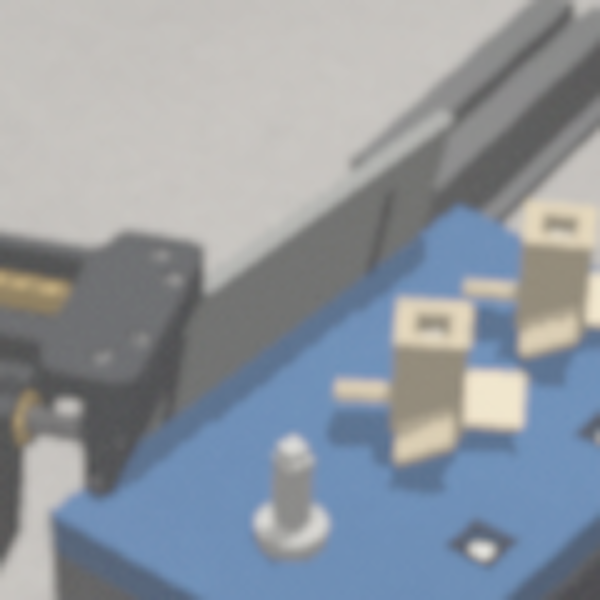

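```bash
python3 - <<'E'
from h import *
OT=np.array([-.7,1.0])
f=lambda U,V:np.array([(U+.5)/4.5-.5+205,(V+.5)/4.5-.5+150])-OT
Ri=np.array([[np.cos(TH),np.sin(TH)],[-np.sin(TH),np.cos(TH)]])
for nm,z,ps in(("foot robot-side edge",.0,[(113,436),(517,485)]),("top far edge",.146,[(77,340),(527,395)]),("top near edge",.148,[(80,355),(527,408)])):
    for p in ps: print(nm,np.round(Ri@(onz("top",*f(*p),z)[:2]-TO),4))
E
```

```text
foot robot-side edge [-0.1078  0.1111]
foot robot-side edge [-0.1067 -0.107 ]
top far edge [-0.0735  0.1122]
top far edge [-0.0726 -0.1063]
top near edge [-0.0807  0.1094]
top near edge [-0.079  -0.1071]
```

In the tester frame the guard's foot is at x ≈ -0.103, y ≈ +0.002, with a tilt of about 0.18 rad and parallel to the front. All of that is within limits. Next, the stylus.

Call:
drive_tool([
  [[0.014, 0.003, 0, 1, -0.8, -0.5, 0.2], [0, 0, 0, 1.8, -0.8, -0.4, 0.2], [0, 0, 0, 1.8, -0.8, -0.4, 0.2], [0, 0, 0, 1.8, -0.5, -0.2, 0.2], [0, 0, 0, 1.8, 0, 0, 0.2], [0, 0, 0, 1.8, 0, 0, 0.2], [0, 0, 0, 0.5, 0, 0, 0.2], [0, 0, 0, 0, 0, 0, 0.2]],
])

```text
time_s: 67.3
eef_pos: [0.5812, -0.3055, 0.1213]
tcp_rot: [-0.092, 0.702, 0.093, 0.7]
force: [-1.0, -0.6, -0.2]
gripper_width: 0.0525
```

```bash
python3 - <<'E'
from h import *
o,M=state();plan([.5825,-.309,.062],tgtR(np.radians(15.3)),.2,8,vmax=2)
E
```

```text
t 67.3 tcp [ 0.5812 -0.3055  0.1213] x [-0.003  0.001 -1.   ] z [ 0.965  0.261 -0.002] w 0.0525 F [-1.  -0.6 -0.2]
[[[-0.003,-0.002,-0.002,2,-0.13,0.02,0.2],[-0,-0,0,2,-0.12,0.01,0.2],[-0,-0,0,1.93,-0.12,0.01,0.2],[-0,-0,0,-0,-0,-0,0.2],[-0,-0,0,-0,-0,-0,0.2],[-0,-0,0,-0,-0,-0,0.2],[-0,-0,0,-0,-0,-0,0.2],[-0,-0,0,-0,-0,-0,0.2]]]
end [ 0.5825 -0.309   0.062 ] rem rot [-0. -0.  0.]
```

Call:
drive_tool([
  [[0, 0, 0, 1.5, -0.2, 0, 0.2], [0, 0, 0, 1.6, -0.15, 0, 0.2], [0, 0, 0, 1.5, 0, 0, 0.2], [0, 0, 0, 1, 0, 0, 0.2], [0, 0, 0, 0.2, 0, 0, 0.2], [0, 0, 0, 0, 0, 0, 0.2], [0, 0, 0, 0, 0, 0, 0.2], [0, 0, 0, 0, 0, 0, 0.2]],
])

```text
time_s: 68.3
eef_pos: [0.5833, -0.3098, 0.0611]
tcp_rot: [-0.093, 0.701, 0.093, 0.701]
force: [-0.1, 0.3, -0.2]
gripper_width: 0.0529
```

Call:
drive_tool([
  [[0, 0, 0, 0, 0, 0, -1], [0, 0, 0, 0, 0, 0, -1], [0, 0, 0, 0, 0, 0, -1], [0, 0, 0, 0, 0, 0, -1], [0, 0, 0, 0, 0, 0, -1], [0, 0, 0, 0, 0, 0, -1], [0, 0, 0, 0, 0, 0, -1], [0, 0, 0, 0, 0, 0, -1]],
])

```text
time_s: 69.3
eef_pos: [0.5838, -0.3101, 0.0621]
tcp_rot: [-0.094, 0.701, 0.092, 0.701]
force: [-0.8, -0.5, 0.3]
gripper_width: 0.0157
```

```bash
python3 - <<'E'
from h import *
o,M=state()
E
```

```text
t 69.3 tcp [ 0.5838 -0.3101  0.0621] x [ 0.001 -0.002 -1.   ] z [0.965 0.261 0.001] w 0.0157 F [-0.8 -0.5  0.3]
```

Call:
drive_tool([
  [[0, 0, 0, -2, 0, 0, -1], [0, 0, 0, -3, 0, 0, -1], [0, 0, 0, -4, 0, 0, -1], [0, 0, 0, -4, 0, 0, -1], [0, 0, 0, -2.5, 0, 0, -1], [0, 0, 0, 0, 0, 0, -1], [0, 0, 0, 0, 0, 0, -1], [0, 0, 0, 0, 0, 0, -1]],
])

```text
time_s: 70.3
eef_pos: [0.5833, -0.3095, 0.2272]
tcp_rot: [-0.094, 0.7, 0.092, 0.702]
force: [0.3, -0.2, -0.1]
gripper_width: 0.0157
```

```bash
python3 - <<'E'
from h import *
o,M=state();plan([.6675,-.0237,.215],tgtR(np.radians(15)),-1,8,vmax=4)
E
```

```text
t 70.3 tcp [ 0.5833 -0.3095  0.2272] x [ 0.003 -0.003 -1.   ] z [0.965 0.261 0.002] w 0.0157 F [ 0.3 -0.2 -0.1]
[[[0.002,0.002,0.004,0.15,3.41,2.09,-1],[0,-0,-0,0.16,3.41,2.08,-1],[0,-0,-0,0.16,3.41,2.08,-1],[0,-0,-0,0.17,3.41,2.09,-1],[0,-0,-0,0.16,3.41,2.08,-1],[0,-0,-0,0.17,3.41,2.09,-1],[0,-0,-0,0.16,3.41,2.08,-1],[0,-0,-0,0.08,1.55,0.95,-1]]]
end [ 0.6675 -0.0237  0.215 ] rem rot [ 0. -0. -0.]
```

Call:
drive_tool([
  [[0, 0, 0, 0, 3.2, 2, -1], [0, 0, 0, 0, 3.4, 2.1, -1], [0, 0, 0, 0, 3.4, 2.1, -1], [0, 0, 0, 0, 3.4, 2.1, -1], [0, 0, 0, 0, 3.2, 2, -1], [0, 0, 0, 0, 3.2, 2, -1], [0, 0, 0, 0, 2, 1.2, -1], [0, 0, 0, 0, 0, 0, -1]],
])

```text
time_s: 71.3
eef_pos: [0.6534, -0.0553, 0.213]
tcp_rot: [-0.09, 0.707, 0.095, 0.695]
force: [0.7, -0.0, -0.8]
gripper_width: 0.0158
```

```bash
python3 - <<'E'
from h import *
o,M=state();plan([.6675,-.0237,.18],tgtR(np.radians(15)),-1,8,vmax=2)
E
```

```text
t 71.3 tcp [ 0.6534 -0.0553  0.213 ] x [-0.017  0.005 -1.   ] z [ 0.966  0.259 -0.015] w 0.0158 F [ 0.7 -0.  -0.8]
[[[-0,-0.015,-0.009,1.38,1.11,0.93,-1],[-0,0,-0,1.38,1.13,0.91,-1],[-0,0,-0,0.53,0.43,0.36,-1],[-0,0,-0,0,0,-0,-1],[-0,0,-0,0,0,-0,-1],[-0,0,-0,0,0,-0,-1],[-0,0,-0,0,0,-0,-1],[-0,0,-0,0,0,-0,-1]]]
end [ 0.6675 -0.0237  0.18  ] rem rot [-0.  0. -0.]
```

Call:
drive_tool([
  [[0, -0.015, -0.009, 0.5, 1, 0.9, -1], [0, 0, 0, 0.5, 1, 0.9, -1], [0, 0, 0, 0.8, 0.5, 0.4, -1], [0, 0, 0, 1, 0, 0, -1], [0, 0, 0, 1, 0, 0, -1], [0, 0, 0, 0.5, 0, 0, -1], [0, 0, 0, 0, 0, 0, -1], [0, 0, 0, 0, 0, 0, -1]],
])

```text
time_s: 72.3
eef_pos: [0.6675, -0.0271, 0.1643]
tcp_rot: [-0.091, 0.702, 0.091, 0.7]
force: [-0.3, 0.8, 0.0]
gripper_width: 0.0159
```

```bash
python3 - <<'E'
from h import *
o,M=state();plan([.6675,-.0237,.145],tgtR(np.radians(15)),-1,8,vmax=2)
im=cams.get_image("scene");A=cv2.resize(((im[200:300,330:450]/255.)**.5*255).astype(np.uint8),None,fx=6,fy=6,interpolation=2)
cv2.imwrite("pics/st5.png",A[:,:,::-1])
t=o['eef_pos']+M@[.052,.001,0]
print(t,"tip",(np.array(proj("scene",t))+[1.6,.7]-[330,200])*6,"beneath",(np.array(proj("scene",[t[0],t[1],.08]))+[1.6,.7]-[330,200])*6)
E
```

```text
t 72.3 tcp [ 0.6675 -0.0271  0.1643] x [-0.003 -0.    -1.   ] z [ 0.967  0.255 -0.003] w 0.0159 F [-0.3  0.8  0. ]
[[[-0.004,-0.003,-0,1.93,0.33,0.1,-1],[0,0,-0,0,-0,-0,-1],[0,0,-0,0,-0,-0,-1],[0,0,-0,0,-0,-0,-1],[0,0,-0,0,-0,-0,-1],[0,0,-0,0,-0,-0,-1],[0,0,-0,0,-0,-0,-1],[0,0,-0,0,-0,-0,-1]]]
end [ 0.6675 -0.0237  0.145 ] rem rot [ 0.  0. -0.]
[ 0.66704636 -0.02616712  0.11231796] tip [370.78388693 344.31684961] beneath [365.03760553 419.32914477]
```

View pics/st5.png

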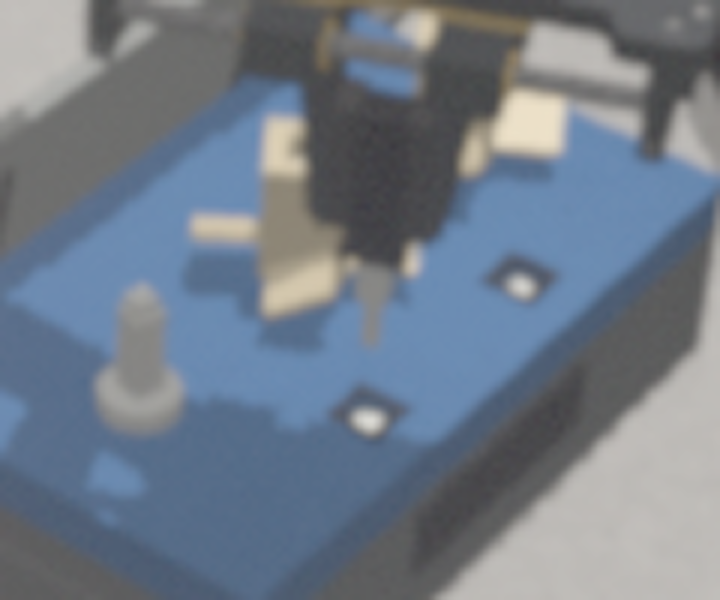

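The tip is at (371,346), as predicted, and the well is at (369,412). The remaining +3 mm in y will centre it.

Call:
drive_tool([
  [[0, 0, 0, 0.5, 0.33, 0.1, -1], [0, 0, 0, 0.7, 0, 0, -1], [0, 0, 0, 0.7, 0, 0, -1], [0, 0, 0, 0.2, 0, 0, -1], [0, 0, 0, 0, 0, 0, -1], [0, 0, 0, 0, 0, 0, -1], [0, 0, 0, 0, 0, 0, -1], [0, 0, 0, 0, 0, 0, -1]],
])

```text
time_s: 73.35
eef_pos: [0.668, -0.0235, 0.1427]
tcp_rot: [-0.091, 0.702, 0.091, 0.701]
force: [-0.5, -0.5, 0.3]
gripper_width: 0.0159
```

```bash
python3 - <<'E'
from h import *
o,M=state();plan([.6675,-.0237,.1215],tgtR(np.radians(15)),-1,8,vmax=2)
E
```

```text
t 73.35 tcp [ 0.668  -0.0235  0.1427] x [-0.001 -0.001 -1.   ] z [ 0.967  0.255 -0.002] w 0.0159 F [-0.5 -0.5  0.3]
[[[-0.004,-0.002,0,2,-0,-0.05,-1],[0,0,0,0.12,-0,-0,-1],[0,0,0,0,-0,-0,-1],[0,0,0,0,-0,-0,-1],[0,0,0,0,-0,-0,-1],[0,0,0,0,-0,-0,-1],[0,0,0,0,-0,-0,-1],[0,0,0,0,-0,-0,-1]]]
end [ 0.6675 -0.0237  0.1215] rem rot [0. 0. 0.]
```

Call:
drive_tool([
  [[0, 0, 0, 0.6, 0, -0.05, -1], [0, 0, 0, 0.5, 0, 0, -1], [0, 0, 0, 0.4, 0, 0, -1], [0, 0, 0, 0.3, 0, 0, -1], [0, 0, 0, 0.2, 0, 0, -1], [0, 0, 0, 0.1, 0, 0, -1], [0, 0, 0, 0.1, 0, 0, -1], [0, 0, 0, 0, 0, 0, -1]],
])

```text
time_s: 74.35
eef_pos: [0.6678, -0.0238, 0.1224]
tcp_rot: [-0.091, 0.701, 0.091, 0.701]
force: [-2.9, -0.1, 4.1]
gripper_width: 0.0156
```

Call:
drive_tool([
  [[0, 0, 0, 0.1, 0, 0, -1], [0, 0, 0, 0.1, 0, 0, -1], [0, 0, 0, 0, 0, 0, -1], [0, 0, 0, 0, 0, 0, -1], [0, 0, 0, 0, 0, 0, -1], [0, 0, 0, 0, 0, 0, -1], [0, 0, 0, 0, 0, 0, -1], [0, 0, 0, 0, 0, 0, -1]],
])

```text
time_s: 75.35
eef_pos: [0.6679, -0.0238, 0.1219]
tcp_rot: [-0.092, 0.701, 0.091, 0.701]
force: [-3.0, -0.2, 3.8]
gripper_width: 0.016
```

```bash
python3 - <<'E'
from h import *
o,M=state()
im=cams.get_image("scene");cv2.imwrite("pics/scene11.png",im[:,:,::-1])
A=cv2.resize(((im[200:300,330:450]/255.)**.5*255).astype(np.uint8),None,fx=6,fy=6,interpolation=2)
cv2.imwrite("pics/st6.png",A[:,:,::-1])
E
```

```text
t 75.35 tcp [ 0.6679 -0.0238  0.1219] x [-0.    -0.002 -1.   ] z [ 0.967  0.255 -0.001] w 0.016 F [-3.  -0.2  3.8]
```

View pics/st6.png

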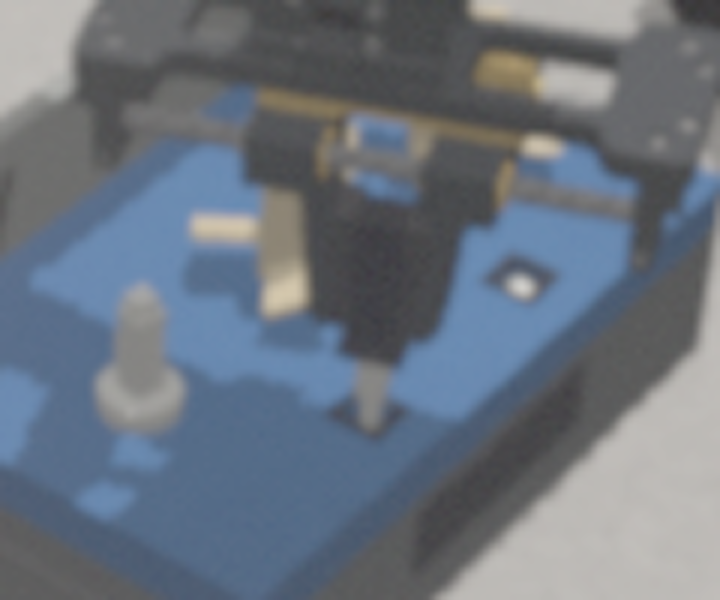

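Call:
drive_tool([
  [[0, 0, 0, 0.15, 0, 0, -1], [0, 0, 0, 0.15, 0, 0, -1], [0, 0, 0, 0.1, 0, 0, -1], [0, 0, 0, 0, 0, 0, -1], [0, 0, 0, 0, 0, 0, -1], [0, 0, 0, 0, 0, 0, -1], [0, 0, 0, 0, 0, 0, -1], [0, 0, 0, 0, 0, 0, -1]],
])

```text
time_s: 76.4
eef_pos: [0.668, -0.0237, 0.1219]
tcp_rot: [-0.092, 0.701, 0.091, 0.701]
force: [-1.8, 0.1, 4.9]
gripper_width: 0.0156
```

```bash
python3 - <<'E'
from h import *
o,M=state()
E
```

```text
t 76.4 tcp [ 0.668  -0.0237  0.1219] x [-0.    -0.002 -1.   ] z [ 0.967  0.256 -0.001] w 0.0156 F [-1.8  0.1  4.9]
```

Call:
drive_tool([
  [[0, 0, 0, -2, 0, 0, -1], [0, 0, 0, -3, 0, 0, -1], [0, 0, 0, -3, 0, 0, -1], [0, 0, 0, -1.5, 0, 0, -1], [0, 0, 0, 0, 0, 0, -1], [0, 0, 0, 0, 0, 0, -1], [0, 0, 0, 0, 0, 0, -1], [0, 0, 0, 0, 0, 0, -1]],
])

```text
time_s: 77.4
eef_pos: [0.6672, -0.0234, 0.2178]
tcp_rot: [-0.091, 0.702, 0.091, 0.7]
force: [0.3, -0.5, 0.6]
gripper_width: 0.0156
```

```bash
python3 - <<'E'
from h import *
o,M=state();plan([.583,-.3093,.21],tgtR(np.radians(15.2)),-1,8,vmax=4)
E
```

```text
t 77.4 tcp [ 0.6672 -0.0234  0.2178] x [-0.003 -0.001 -1.   ] z [ 0.967  0.256 -0.003] w 0.0156 F [ 0.3 -0.5  0.6]
[[[-0.007,-0.003,0,0.11,-3.42,-2.07,-1],[0,-0,0,0.11,-3.4,-2.1,-1],[0,-0,0,0.11,-3.41,-2.1,-1],[0,-0,0,0.1,-3.41,-2.1,-1],[0,-0,0,0.11,-3.41,-2.1,-1],[0,-0,0,0.1,-3.41,-2.1,-1],[0,-0,0,0.11,-3.41,-2.09,-1],[0,-0,0,0.04,-1.52,-0.94,-1]]]
end [ 0.583  -0.3093  0.21  ] rem rot [ 0. -0.  0.]
```

The push bottomed out: 4.9 N, with no further travel. Returning the stylus to its holder.

Call:
drive_tool([
  [[0, 0, 0, 0, -3.2, -2, -1], [0, 0, 0, 0, -3.4, -2.1, -1], [0, 0, 0, 0, -3.4, -2.1, -1], [0, 0, 0, 0, -3.4, -2.1, -1], [0, 0, 0, 0, -3.2, -2, -1], [0, 0, 0, 0, -3, -1.8, -1], [0, 0, 0, 0, -2, -1.2, -1], [0, 0, 0, 0, 0, 0, -1]],
])

```text
time_s: 78.4
eef_pos: [0.5902, -0.2717, 0.2123]
tcp_rot: [-0.09, 0.704, 0.093, 0.698]
force: [-0.6, 0.0, -0.6]
gripper_width: 0.0156
```

```bash
python3 - <<'E'
from h import *
o,M=state();plan([.5835,-.3098,.13],tgtR(np.radians(15.2)),-1,8,vmax=2)
E
```

```text
t 78.4 tcp [ 0.5902 -0.2717  0.2123] x [-0.01   0.003 -1.   ] z [ 0.966  0.258 -0.009] w 0.0156 F [-0.6  0.  -0.6]
[[[-0.005,-0.009,-0.006,1.81,-0.78,-0.34,-1],[0,0,0,1.81,-0.77,-0.36,-1],[0,0,0,1.81,-0.77,-0.36,-1],[0,0,0,1.81,-0.77,-0.36,-1],[0,0,0,0.99,-0.42,-0.2,-1],[0,0,0,0,-0,-0,-1],[0,0,0,0,-0,-0,-1],[0,0,0,0,-0,-0,-1]]]
end [ 0.5835 -0.3098  0.13  ] rem rot [0. 0. 0.]
```

Call:
drive_tool([
  [[-0.005, -0.009, -0.006, 0.5, -1, -0.5, -1], [0, 0, 0, 1, -1, -0.5, -1], [0, 0, 0, 1.5, -1, -0.4, -1], [0, 0, 0, 1.5, -0.5, -0.2, -1], [0, 0, 0, 1.5, 0, 0, -1], [0, 0, 0, 1, 0, 0, -1], [0, 0, 0, 0, 0, 0, -1], [0, 0, 0, 0, 0, 0, -1]],
])

```text
time_s: 79.4
eef_pos: [0.584, -0.3078, 0.1351]
tcp_rot: [-0.094, 0.701, 0.096, 0.7]
force: [-0.3, 0.1, -0.2]
gripper_width: 0.0156
```

```bash
python3 - <<'E'
from h import *
o,M=state();plan([.5835,-.3098,.115],tgtR(np.radians(15.2)),-1,8,vmax=2)
E
```

```text
t 79.4 tcp [ 0.584  -0.3078  0.1351] x [-0.002  0.003 -1.   ] z [ 0.964  0.267 -0.001] w 0.0156 F [-0.3  0.1 -0.2]
[[[0.005,-0.001,-0.003,1.99,-0.18,-0.1,-1],[-0,0,-0,0.02,-0,-0,-1],[-0,0,-0,-0,-0,-0,-1],[-0,0,-0,-0,-0,-0,-1],[-0,0,-0,-0,-0,-0,-1],[-0,0,-0,-0,-0,-0,-1],[-0,0,-0,-0,-0,-0,-1],[-0,0,-0,-0,-0,-0,-1]]]
end [ 0.5835 -0.3098  0.115 ] rem rot [-0.  0. -0.]
```

Call:
drive_tool([
  [[0.005, 0, -0.003, 0.5, -0.18, -0.1, -1], [0, 0, 0, 1, 0, 0, -1], [0, 0, 0, 1, 0, 0, -1], [0, 0, 0, 1, 0, 0, -1], [0, 0, 0, 0.5, 0, 0, -1], [0, 0, 0, 0, 0, 0, -1], [0, 0, 0, 0, 0, 0, -1], [0, 0, 0, 0, 0, 0, -1]],
])

```text
time_s: 80.4
eef_pos: [0.5842, -0.3102, 0.0935]
tcp_rot: [-0.094, 0.701, 0.093, 0.701]
force: [0.4, -0.0, 0.1]
gripper_width: 0.0158
```

```bash
python3 - <<'E'
from h import *
o,M=state();plan([.5835,-.3098,.062],tgtR(np.radians(15.2)),-1,8,vmax=2)
E
```

```text
t 80.4 tcp [ 0.5842 -0.3102  0.0935] x [ 0.001 -0.002 -1.   ] z [0.965 0.262 0.   ] w 0.0158 F [ 0.4 -0.   0.1]
[[[-0,0,0.002,2,0.04,-0.04,-1],[-0,0,-0,1.15,0.02,-0.02,-1],[-0,0,-0,-0,0,0,-1],[-0,0,-0,-0,0,0,-1],[-0,0,-0,-0,0,0,-1],[-0,0,-0,-0,0,0,-1],[-0,0,-0,-0,0,0,-1],[-0,0,-0,-0,0,0,-1]]]
end [ 0.5835 -0.3098  0.062 ] rem rot [-0.  0. -0.]
```

Call:
drive_tool([
  [[0, 0, 0, 1, 0.05, -0.1, -1], [0, 0, 0, 0.8, 0, 0, -1], [0, 0, 0, 0.6, 0, 0, -1], [0, 0, 0, 0.5, 0, 0, -1], [0, 0, 0, 0.2, 0, 0, -1], [0, 0, 0, 0, 0, 0, -1], [0, 0, 0, 0, 0, 0, -1], [0, 0, 0, 0, 0, 0, -1]],
])

```text
time_s: 81.4
eef_pos: [0.5834, -0.3103, 0.062]
tcp_rot: [-0.094, 0.701, 0.093, 0.701]
force: [0.2, 0.1, 0.3]
gripper_width: 0.0157
```

```bash
python3 - <<'E'
from h import *
o,M=state()
E
```

```text
t 81.4 tcp [ 0.5834 -0.3103  0.062 ] x [ 0.001 -0.002 -1.   ] z [0.965 0.262 0.001] w 0.0157 F [0.2 0.1 0.3]
```

Call:
drive_tool([
  [[0, 0, 0, 0, 0, 0, 0.2], [0, 0, 0, 0, 0, 0, 0.2], [0, 0, 0, 0, 0, 0, 0.2], [0, 0, 0, 0, 0, 0, 0.2], [0, 0, 0, -2, 0, 0, 0.2], [0, 0, 0, -4, 0, 0, 0.2], [0, 0, 0, -4, 0, 0, 0.2], [0, 0, 0, -2, 0, 0, 0.2]],
])

```text
time_s: 82.4
eef_pos: [0.5828, -0.3097, 0.1876]
tcp_rot: [-0.094, 0.701, 0.093, 0.701]
force: [0.1, 0.3, 0.2]
gripper_width: 0.0525
```

Call:
drive_tool([
  [[0, 0, 0, -1, 0, -2, 0.2], [0, 0, 0, -1, 0, -3, 0.2], [0, 0, 0, 0, 0, -4, 0.2], [0, 0, 0, 0, 0, -4, 0.2], [0, 0, 0, 0, 0, -3, 0.2], [0, 0, 0, 0, 0, -1, 0.2], [0, 0, 0, 0, 0, 0, 0.2], [0, 0, 0, 0, 0, 0, 0.2]],
])

```text
time_s: 83.4
eef_pos: [0.419, -0.3578, 0.2234]
tcp_rot: [-0.1, 0.696, 0.088, 0.705]
force: [-0.0, 0.8, -0.6]
gripper_width: 0.0526
```

```bash
python3 - <<'E'
from h import *
o,M=state()
for n in("scene","top"):
    im=cams.get_image(n);cv2.imwrite(f"pics/{n}12.png",im[:,:,::-1])
E
```

```text
t 83.4 tcp [ 0.419  -0.3578  0.2234] x [ 0.016 -0.016 -1.   ] z [0.965 0.264 0.011] w 0.0526 F [-0.   0.8 -0.6]
```

View pics/scene12.png

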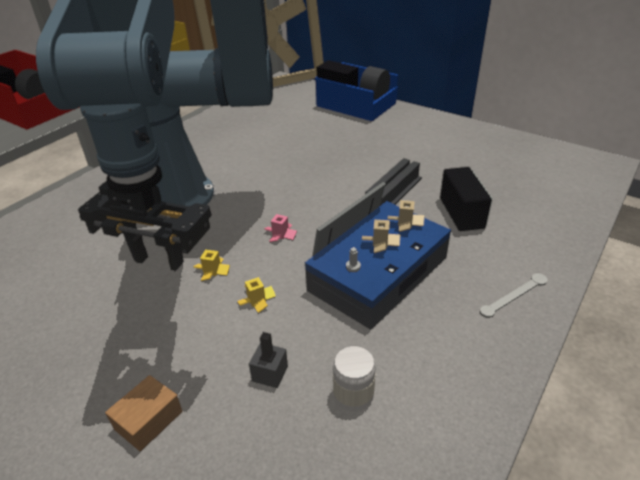

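View pics/top12.png

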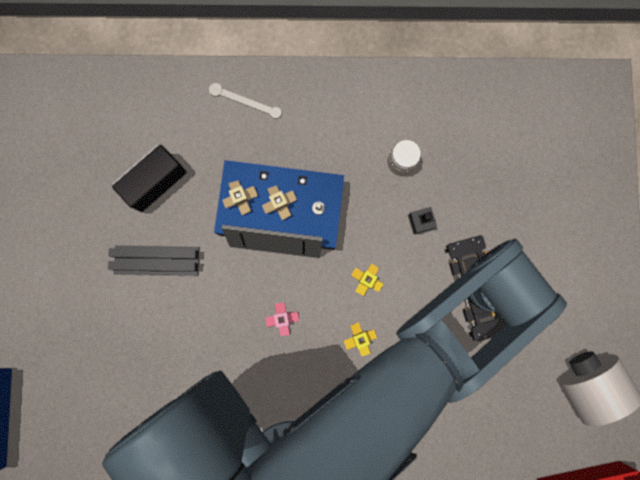

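The final views show both beige wheels seated and the guard leaning where I left it. The stylus is in its holder, both white caps are up, and the bystanders haven't moved. No other beige wheel is on the bench. Handing in.

```bash
python3 - <<'E'
from station import job
print(job.finish_job())
E
```

```text
the job is handed in; nothing more can be done
None
```

I completed every step in order and handed the job in at about 84 s; no verdict was reported, so the result rests on my own checks.

- **Zero button:** I pressed it with the stylus while the spindles were bare. It bottomed out at about 5.3 N, then I returned the stylus to its holder.
- **Wheels:** Only two beige wheels were on the bench. They went onto spindles 0 and 1 with insertion forces of about 4 N. Their hub tops appeared within about 2 px, in a 4.5× enlarged picture, of where they should be when fully home.
- **Guard:** It leans on the tester's front at about 0.18 rad. The foot is about 103 mm in front of the tester's centre and 2 mm off centre, parallel to the front.
- **Start button:** I pressed it only after the wheels and guard were in place. It bottomed out at about 4.9 N with no further travel.
- **Final views:** The stylus is in its holder, both button caps are up, the bystanders have not moved, and the gripper is clear of everything.

**Disagreement:** The two cameras first differed by about 4–8 mm. I corrected this by gripping one wheel in two directions and comparing its known position with both images. After that they agreed to about 1 mm on the tester, but still differed by about 3–5 mm in my rough marks on the holder and stylus. The grip poses and the insertion forces caused no trouble there.

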